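# Lock the casting moulds on the press carriage

## Task

Lock every plaster mould that stands on the black mat: stand it upright in a pocket of the carriage, push the carriage all the way to the press bar so that the bar drives in the key that faces it, draw back, turn the mould a quarter so that its other key faces the bar, and run it up again; the carriage takes up to three moulds at a time. When both keys of every mould are home, stand all the moulds upright and wholly on the wooden drying board and leave the carriage fully drawn back, without disturbing the bowl, tub and mug.

Things in the scene. Friction and masses are not known exactly. Their poses are not given: they have to be found in the camera images.
- carriage (a joint): Plywood carriage on rails, part of the press unit. 0 = drawn fully back to the load stop, 0.060 = fully forward at the press stop, where the bar has driven in the facing keys. Slides along +x of press_unit with 2 N friction, stays where left (no click); starts at 0 to 0.03. With three moulds a press stroke takes about 12 N.
- press_unit: Fixed press unit: dark steel base plate 250 x 330 x 8 mm with rails, carriage and press bar, a steel bar 330 mm long in y, 18 mm thick, 35 to 57 mm above the bench, its near face at x = +90.5 mm. Origin: centre of the plate's underside. +x: the way the carriage runs to the bar, roughly away from the robot.
- grip_post (a point): Centre of the flat top of the wooden grip post, 99 mm above the bench; the post is upright, 20 mm (x) by 36 mm (y), and stands on the carriage. It moves with the carriage, 80 mm behind (-x of) the pocket centres. Pinch it from above to push or pull. Axes as press_unit.
- pocket0 (a point): Centre of the floor of the right-hand (-y) of the carriage's three pockets, 24 mm above the bench, moving with the carriage; axes as press_unit (+x towards the bar). Pockets are 98 mm apart in y. A pocket is 66 mm (x) by 65 mm (y): back wall 25 mm high at -x, side ribs 8 mm high, front lip 6 mm high.
- pocket1 (a point): Centre of the floor of the middle of the carriage's three pockets, 24 mm above the bench, moving with the carriage; axes as press_unit (+x towards the bar). Pockets are 98 mm apart in y. A pocket is 66 mm (x) by 65 mm (y): back wall 25 mm high at -x, side ribs 8 mm high, front lip 6 mm high.
- pocket2 (a point): Centre of the floor of the left-hand (+y) of the carriage's three pockets, 24 mm above the bench, moving with the carriage; axes as press_unit (+x towards the bar). Pockets are 98 mm apart in y. A pocket is 66 mm (x) by 65 mm (y): back wall 25 mm high at -x, side ribs 8 mm high, front lip 6 mm high.
- mat: Fixed black rubber mat 310 x 150 mm, 4 mm thick, on one side of the press unit, on which the moulds stand at the start. Origin: centre of its underside; x is its long side.
- drying_board: Fixed light wooden board 310 x 150 mm, 12 mm thick, with a dark line near each end, on the other side of the press unit. Origin: centre of its underside; x is its long side. Mat and board may change sides.
- mould_a: White plaster mould, 0.2 to 0.4 kg: body 60 x 60 mm, 45 mm high; centred on it a square neck 32 x 32 mm, top 91 mm above the underside (grip it there). Origin: centre of underside, z up. Two wooden keys, 16 mm wide, 14 high, 20 mm above the underside, one out of its +x and one out of its +y face. 2 or 3 of three alike are present; None = absent or in the fingers.
- mould_a_key_x (a joint): Locking key in the x face (+x) of mould_a: 0 = out, standing 15 mm proud; 0.012 = fully in, 3 mm proud. About 3 N pushes it in, and it stays there. A full carriage stroke with the mould in a pocket and this face towards the bar drives it to 0.0105 or more, which is home.
- mould_a_key_y (a joint): Locking key in the y face (+y) of mould_a: 0 = out, standing 15 mm proud; 0.012 = fully in, 3 mm proud. About 3 N pushes it in, and it stays there. A full carriage stroke with the mould in a pocket and this face towards the bar drives it to 0.0105 or more, which is home.
- mould_b: White plaster mould, 0.2 to 0.4 kg: body 60 x 60 mm, 45 mm high; centred on it a square neck 32 x 32 mm, top 91 mm above the underside (grip it there). Origin: centre of underside, z up. Two wooden keys, 16 mm wide, 14 high, 20 mm above the underside, one out of its +x and one out of its +y face. 2 or 3 of three alike are present; None = absent or in the fingers.
- mould_b_key_x (a joint): Locking key in the x face (+x) of mould_b: 0 = out, standing 15 mm proud; 0.012 = fully in, 3 mm proud. About 3 N pushes it in, and it stays there. A full carriage stroke with the mould in a pocket and this face towards the bar drives it to 0.0105 or more, which is home.
- mould_b_key_y (a joint): Locking key in the y face (+y) of mould_b: 0 = out, standing 15 mm proud; 0.012 = fully in, 3 mm proud. About 3 N pushes it in, and it stays there. A full carriage stroke with the mould in a pocket and this face towards the bar drives it to 0.0105 or more, which is home.
- mould_c: White plaster mould, 0.2 to 0.4 kg: body 60 x 60 mm, 45 mm high; centred on it a square neck 32 x 32 mm, top 91 mm above the underside (grip it there). Origin: centre of underside, z up. Two wooden keys, 16 mm wide, 14 high, 20 mm above the underside, one out of its +x and one out of its +y face. 2 or 3 of three alike are present; None = absent or in the fingers.
- mould_c_key_x (a joint): Locking key in the x face (+x) of mould_c: 0 = out, standing 15 mm proud; 0.012 = fully in, 3 mm proud. About 3 N pushes it in, and it stays there. A full carriage stroke with the mould in a pocket and this face towards the bar drives it to 0.0105 or more, which is home.
- mould_c_key_y (a joint): Locking key in the y face (+y) of mould_c: 0 = out, standing 15 mm proud; 0.012 = fully in, 3 mm proud. About 3 N pushes it in, and it stays there. A full carriage stroke with the mould in a pocket and this face towards the bar drives it to 0.0105 or more, which is home.
- bowl: Green glazed bowl, 124 mm across, 60 mm high, standing beyond the press unit; a bystander. Origin: centre of its underside.
- tub: White lidded tub, 90 mm across, 100 mm high, standing beyond the press unit; a bystander. Origin: centre of its underside.
- mug: Blue mug, 80 mm across, 90 mm high, standing beyond the press unit; a bystander. Origin: centre of its underside.
Mind the look-alikes: they are no part of the job. What is shaped like the mould_c but purple is not meant.

How it is judged:
By the outcome, as a careful person would: the job done as asked, in the order asked, and still so for the second after the job is handed in, with the robot touching nothing.
Of mould_a, mould_b, mould_c only 2 to 3 are there at a start; the rules pass over those that are not, and their reading is None.
At some moment in a run one of mould_a, mould_b, mould_c may be knocked a few centimetres aside while the robot is not near it.
It also fails if it takes over 210 s, if anything falls off the work surface, if the arm or the gripper's body presses on something with over 40 N, if the wrist force passes 120 N, or if a joint passes its speed limit or range.

## Robot

A 6-joint arm with a two-finger parallel gripper is mounted at the origin on the work surface. World frame = base frame: x ahead of the robot, y to its left, z up, the work surface at z = 0. Lengths are in m, angles in rad, forces in N, time in s.
With the tool pointing down it reaches from about 0.4 to 0.925 m from the base axis. Payload 12.5 kg.
Tool frame: the origin (TCP) lies midway between the tips of the shut fingers; the grasp point (between the pads) lies 19 mm behind it; z points along the fingers, y is the line along which they close (so a half turn about z gives the same grasp; the last joint's range is limited). The gripper opens to 95 mm and grips with 3 to 60 N. Pads are 20 mm wide; open, the fingers measure 119 mm over their backs; the gripper's body (75 mm by 180 mm) begins 59 mm behind the grasp point.
Start: joints at [-1.243, 0.491, 1.559, -0, 1.092, -0.106], TCP at [0.263, -0.567, 0.215] pointing down, gripper open.
Joint ranges: [-3.1, 3.1], [-0.84, 2.19], [0.05, 2.79], [-1.13, 4.28], [0.06, 2.93], [-2.69, 2.69]. Speed limits (rad/s): [2.22, 2.22, 2.79, 3.14, 3.14, 3.14].

## Interface

Orientations are given as a unit quaternion [w, x, y, z].
In Python, from workcell import sensors, vision, ticket gives the robot as it stands.
- The arm moves only by the tool drive_tool, never from a script. Its argument "moves" is a list of rows, each an object of numbers: "tx", "ty", "tz": the shift along the tool's x, y, z as a fraction of full scale; "ax", "ay", "az": the turn, a rotation vector about the tool's x, y, z as a fraction of full scale; "gripper": the closure, from 0 (fully open) to 1 (shut). In form: [{"tx": .., "ty": .., "tz": .., "ax": .., "ay": .., "az": .., "gripper": ..}, ...]. A call has 1 to 12 rows; each row shifts and turns the commanded pose from where the row before left it, along the tool's axes as they then stand; what a row does not reach is not made up. Full scale, the value 1, is 60 mm for a shift and 6 degrees for a turn. A row lasts 1/8 s, in which the tool goes at most 62.5 mm and 10.7 degrees, less where a joint would pass 70% of its speed; a pose out of reach is approached as far as the arm can. A call with a number of a shift or a turn outside -1 to 1 is refused whole. A call with a gripper value outside its range is refused whole. The fingers move at their own pace and stop on an object; "squeeze" is the grip in N (left out, the last holds). Time passes only in rows, so rows that do not move let the fingers close. It gives the time, the measured TCP pose, the force, the opening and the grip force at its end, in the units of the state.
- sensors.observe(): the state, without advancing time (a new reading comes with each control period).
- vision.grab_frame(name): name is "scene" or "top" or "wrist"; returns the picture (420x560x3 uint8, blue, green, red); there is no depth.
- vision.calibration(name): a dict with "fx", "fy", "cx", "cy" (pixels), "T" (4x4, takes a point from camera to world coordinates). Camera axes: x right, y down, z forward; pixel columns grow to the right and rows downward; lengths in m; the calibration is good to about 2 mm. A picture is of the moment at which its call begins: read the wrist's pose just before it. calibration takes no time and is no camera call; for the wrist camera it gives the pose at the moment of the call.
- ticket.close_job(): hands the job in; it is judged then, once.
The state is a dict: "clock": time; "q": joint angles; "qd": joint speeds; "effort": joint torques, N m; "tcp_pos": TCP position; "tcp_rot": TCP orientation; "contact_force": force on the tool from outside, world axes, zero at the start; "moment": the same for the moment, N m; "gripper_width": opening from 0.0 (shut) to 1.0 (fully open); "finger_force": force on a finger pad.
Only numpy, scipy, OpenCV 4.12 (cv2) and the standard library are available. Lean on these libraries where they do the work, as an engineer would, in place of code of your own. Each camera call takes 0.05 s, during which the arm holds its last target. There are 200 camera calls.

## Working session

There is one attempt and no reset: what is moved stays moved. The work goes in short steps, Python scripts to look and compute and a tool call to move; the robot and the scene stay as the last step left them, time stands still between calls to the robot, and variables do not carry over. Pictures are saved under pics/ and viewed, at most 14 in all, crops included, and the job is handed in when it is done.

Besides the shell and the picture viewer there is one more tool, called after "Call:" as a command line: name --argument value ..., lists and objects as JSON in quotes. drive_tool: Moves the arm, as the interface text tells. Shift numbers are shares of 60 mm and turn numbers shares of 6 degrees, none past 1 either way. Its arguments: {"type":"object","properties":{"moves":{"type":"array","items":{"type":"object","properties":{"tx":{"type":"number"},"ty":{"type":"number"},"tz":{"type":"number"},"ax":{"type":"number"},"ay":{"type":"number"},"az":{"type":"number"},"gripper":{"type":"number"}}}},"squeeze":{"type":"number"}},"required":["moves"]}

```bash
mkdir -p pics
cat > h.py <<'E'
import numpy as np,cv2
from workcell import sensors,vision,ticket
def ray(cal,u,v,z):
    T=np.array(cal["T"]);d=T[:3,:3]@np.array([(u-cal["cx"])/cal["fx"],(v-cal["cy"])/cal["fy"],1]);o=T[:3,3]
    return o+d*(z-o[2])/d[2]
def proj(cal,p):
    T=np.array(cal["T"]);c=T[:3,:3].T@(np.array(p)-T[:3,3]);return cal["fx"]*c[0]/c[2]+cal["cx"],cal["fy"]*c[1]/c[2]+cal["cy"]
E
python3 - <<'E'
from h import *
for n in("top","scene"):
    im=vision.grab_frame(n);cv2.imwrite(f"pics/{n}0.png",im);c=vision.calibration(n);print(n,c["fx"],c["cx"],c["cy"],np.round(c["T"],3).tolist())
print(sensors.observe())
E
```

```text
top 430.0650762195422 283.14967652921644 205.78845919727954 [[-0.006, -0.995, 0.098, 0.482], [-1.0, 0.007, 0.011, -0.002], [-0.011, -0.098, -0.995, 0.965], [0.0, 0.0, 0.0, 1.0]]
scene 406.5922629447427 277.66575931333114 210.12836774283375 [[0.504, 0.667, -0.548, 1.159], [0.864, -0.396, 0.312, -0.335], [-0.008, -0.631, -0.776, 0.897], [0.0, 0.0, 0.0, 1.0]]
{'clock': 0.1, 'q': array([-1.24260546e+00,  4.91485624e-01,  1.55940730e+00, -2.18342077e-05,
        1.09170274e+00, -1.05585434e-01]), 'qd': array([ 3.73089720e-05, -2.61779270e-03, -1.21080011e-03,  1.66405206e-03,
        5.27587262e-05,  6.31028247e-04]), 'effort': array([ 3.40350431e-03, -6.13619971e+01, -2.58606488e+01,  6.94190478e-02,
        4.70173988e-02, -7.07363802e-05]), 'tcp_pos': array([ 0.26263865, -0.56688968,  0.2141222 ]), 'tcp_rot': array([-4.97329210e-04,  9.76570614e-01,  2.15196619e-01, -6.53295727e-05]), 'contact_force': array([ 0.39064315, -0.86651105,  0.024645  ]), 'moment': array([0.02940203, 0.02494303, 0.02709389]), 'finger_force': 0.0, 'gripper_width': 1.0002151818229534}
```

View pics/top0.png

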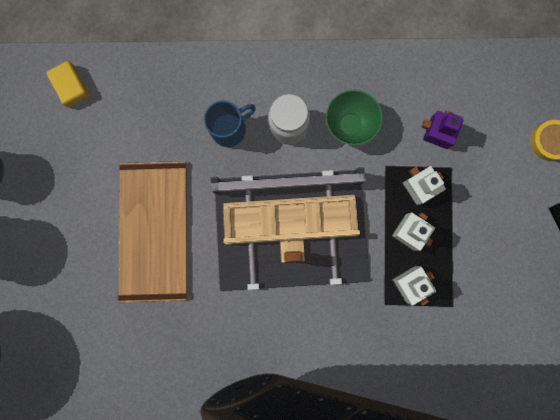

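View pics/scene0.png

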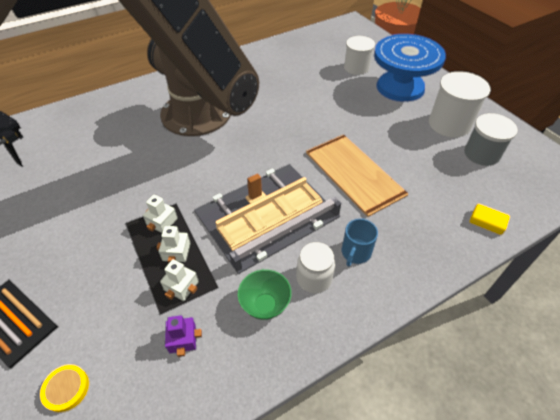

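The moulds stand at (425,185), (414,231) and (415,287) on the black mat. The look-alike is the purple one at (443,128), and the white tub at (289,117) is a bystander. I'll check this in a close crop.

Run:
```python
from h import *
im=cv2.imread("pics/top0.png")
a=cv2.resize(im[155:310,380:460],None,fx=3.8,fy=3.8,interpolation=cv2.INTER_CUBIC)
b=cv2.resize(im[165:300,205:375],None,fx=2.8,fy=2.8,interpolation=cv2.INTER_CUBIC)
o=np.zeros((590,800,3),np.uint8);o[:a.shape[0],:a.shape[1]]=a;o[:b.shape[0],310:310+b.shape[1]]=b
cv2.imwrite("pics/crop0.png",o)
```

```text
(no output)
```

View pics/crop0.png

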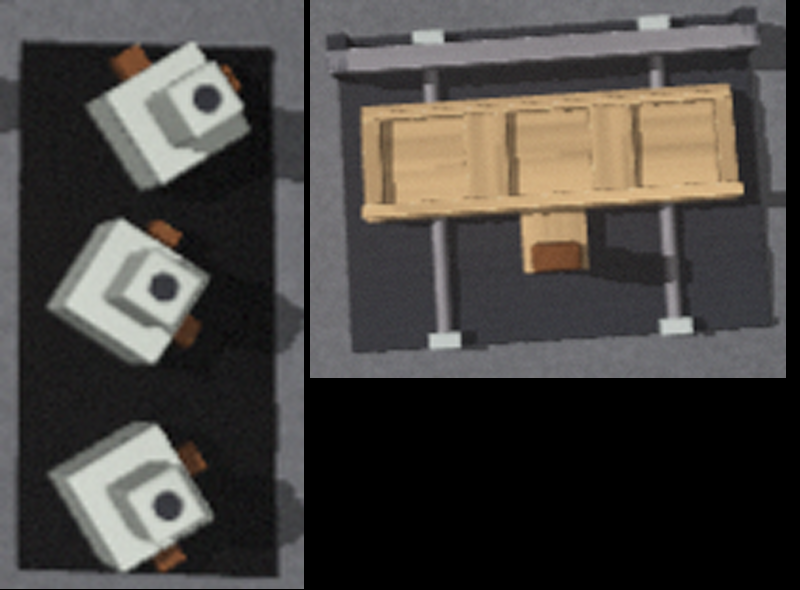

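The crop confirms three white moulds with brown keys. Dark neck dots sit at about (435,181), (423,231) and (424,288) in the top picture. In each mould the +y key points roughly towards the bar (left key on the far mould, upper-right key on the other two). The purple one is excluded. The carriage is partly forward, with the post at (292,256).

```bash
cat >> h.py <<'E'
def yawpos(st):
    from scipy.spatial.transform import Rotation as R
    w,x,y,z=st["tcp_rot"];M=R.from_quat([x,y,z,w]).as_matrix();return np.degrees(np.arctan2(M[1,0],M[0,0])),M
def moulds(im,cal,zbase,box):
    "body-top rects: z=zbase+.045; dot z=zbase+.091; box=u0,v0,u1,v1"
    u0,v0,u1,v1=box;hsv=cv2.cvtColor(im,cv2.COLOR_BGR2HSV)
    m=((hsv[...,2]>95)&(hsv[...,1]<60)).astype(np.uint8)*255
    k=np.zeros_like(m);k[v0:v1,u0:u1]=m[v0:v1,u0:u1]
    out=[]
    for c in cv2.findContours(k,cv2.RETR_CCOMP,cv2.CHAIN_APPROX_NONE)[0]:
        if cv2.contourArea(c)<300:continue
        fill=np.zeros_like(k);cv2.drawContours(fill,[c],-1,255,-1)
        d=((fill>0)&(im.max(2)<90)).astype(np.uint8)
        n,l,s,ce=cv2.connectedComponentsWithStats(d)
        j=1+np.argmax(s[1:,4]) if n>1 else None
        dot=ce[j] if j else None
        out.append((c,dot))
    return out
E
python3 - <<'E'
from h import *
im=cv2.imread("pics/top0.png");cal=vision.calibration("top")
for c,dot in moulds(im,cal,.004,(380,155,460,310)):
    r=cv2.minAreaRect(c);print("rect",np.round(r[0]),np.round(r[1]),round(r[2],1),"dot",dot, ray(cal,*dot,.095) if dot is not None else 0)
    # dominant edge direction in world
    p=cv2.approxPolyDP(c,2.5,True)[:,0];P=[ray(cal,*q,.049)[:2] for q in p]
    for a,b in zip(P,P[1:]+P[:1]):
        d=b-a
        if np.hypot(*d)>.03:print("  edge",round(np.hypot(*d),3),round(np.degrees(np.arctan2(d[1],d[0]))%90,1))
hsv=cv2.cvtColor(im,cv2.COLOR_BGR2HSV)
a=ray(cal,220,290.7,.008);b=ray(cal,371,281,.008);d=b-a;print("plate corners",a,b,np.hypot(*d[:2]),"yaw",np.degrees(np.arctan2(d[1],d[0]))+90)
print("post",ray(cal,292.5,256.5,.099))
for n,cs in(("board",[(119,300),(187,300),(187,163),(120,163)]),("mat",[(385,304),(453,306),(452,167),(385,167)])):print(n,[np.round(ray(cal,*c,.012 if n=="board" else .004)[:2],3) for c in cs])
print(np.round(vision.calibration("wrist")["T"],3).tolist(),vision.calibration("wrist")["fx"])
E
```

```text
rect [414. 231.] [32. 30.] 32.9 dot [422.5        230.16666667] [ 0.51601631 -0.27303166  0.095     ]
  edge 0.059 55.6
  edge 0.063 61.9
  edge 0.056 55.9
  edge 0.063 59.1
rect [420. 249.] [ 79. 120.] 0.0 dot [423.61111111 287.86111111] [ 0.40134409 -0.27097994  0.095     ]
  edge 0.25 88.4
  edge 0.164 89.8
  edge 0.083 86.9
  edge 0.055 31.4
  edge 0.062 32.8
  edge 0.06 26.7
  edge 0.065 33.7
  edge 0.058 87.7
  edge 0.24 87.9
rect [420. 180.] [49. 79.] 90.0 dot [433.91428571 180.45714286] [ 0.61706638 -0.29996052  0.095     ]
  edge 0.044 1.2
  edge 0.09 86.8
  edge 0.065 32.1
  edge 0.055 30.7
  edge 0.067 28.5
  edge 0.055 25.2
  edge 0.041 89.6
  edge 0.035 1.0
  edge 0.061 87.4
  edge 0.17 89.5
plate corners [0.38917703 0.14831924 0.008     ] [ 0.40867687 -0.18340482  0.008     ] 0.33229670550459567 yaw 3.364163470858898
post [ 0.46478061 -0.01065139  0.099     ]
board [array([0.37 , 0.369]), array([0.37, 0.22]), array([0.674, 0.225]), array([0.675, 0.377])]
mat [array([ 0.358, -0.214]), array([ 0.354, -0.362]), array([ 0.662, -0.373]), array([ 0.663, -0.222])]
[[0.421, -0.876, -0.237, 0.33], [-0.907, -0.406, -0.109, -0.537], [-0.001, 0.26, -0.966, 0.383], [0.0, 0.0, 0.0, 1.0]] 296.732332099244
```

```bash
cat >> h.py <<'E'
def go(x,y,z,psi,cur=None):
    "totals in row units, shift before turning; cur=(x,y,z,psi) optional"
    if cur is None:
        s=sensors.observe();p=s["tcp_pos"];cur=(*p,yawpos(s)[0])
    c,s_=np.cos(np.radians(cur[3])),np.sin(np.radians(cur[3]));dx,dy=x-cur[0],y-cur[1]
    t=np.array([dx*c+dy*s_,dx*s_-dy*c,cur[2]-z])/.06;az=-(psi-cur[3])/6
    print("from",np.round(cur,4),"tx %.2f ty %.2f tz %.2f az %.2f"%(*t,az));return (x,y,z,psi)
E
python3 -c "
from h import *
c=go(.465,-.011,.15,3.4)"
```

```text
from [ 0.2626 -0.5669  0.2141 24.8541] tx 6.95 ty -6.99 tz 1.07 az 3.58
```

Call:
drive_tool --moves '[{"tx": 0.58,"ty": -0.58},{"tx": 0.58,"ty": -0.58},{"tx": 0.58,"ty": -0.58},{"tx": 0.58,"ty": -0.58},{"tx": 0.58,"ty": -0.58},{"tx": 0.58,"ty": -0.58},{"tx": 0.58,"ty": -0.58},{"tx": 0.58,"ty": -0.58},{"tx": 0.58,"ty": -0.58},{"tx": 0.58,"ty": -0.58},{"tx": 0.58,"ty": -0.58},{"tx": 0.57,"ty": -0.61}]'

```text
$.moves[0]: bad value
```

Call:
drive_tool --moves '[{"az": 0.9},{"az": 0.9},{"az": 0.9},{"az": 0.88},{}]'

```text
$.moves[0]: bad value
```

Run:
```python
from h import *
im=vision.grab_frame("wrist");cv2.imwrite("pics/w1.png",im)
go(.465,-.011,.15,3.4);print(np.round(vision.calibration("wrist")["T"],3).tolist())
```

```text
from [ 0.2627 -0.5669  0.2142 24.8558] tx 6.95 ty -6.99 tz 1.07 az 3.58
[[0.421, -0.876, -0.236, 0.33], [-0.907, -0.406, -0.109, -0.537], [-0.001, 0.26, -0.966, 0.383], [0.0, 0.0, 0.0, 1.0]]
```

View pics/w1.png

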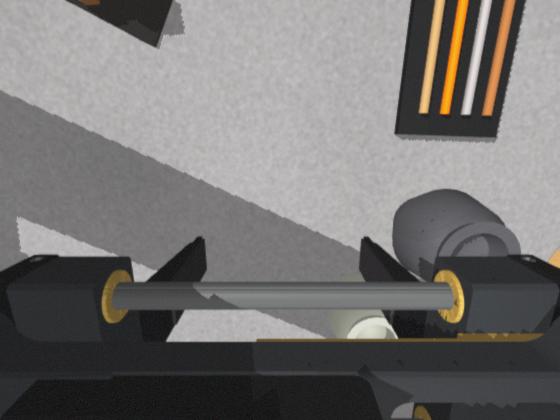

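The arm hasn't moved: rows need every field filled in. The wrist view shows only the fingers and a pencil tray at the upper right.

Call:
drive_tool --moves '[{"tx": 0.58,"ty": -0.58,"tz": 0,"ax": 0,"ay": 0,"az": 0,"gripper": 0},{"tx": 0.58,"ty": -0.58,"tz": 0,"ax": 0,"ay": 0,"az": 0,"gripper": 0},{"tx": 0.58,"ty": -0.58,"tz": 0,"ax": 0,"ay": 0,"az": 0,"gripper": 0},{"tx": 0.58,"ty": -0.58,"tz": 0,"ax": 0,"ay": 0,"az": 0,"gripper": 0},{"tx": 0.58,"ty": -0.58,"tz": 0,"ax": 0,"ay": 0,"az": 0,"gripper": 0},{"tx": 0.58,"ty": -0.58,"tz": 0,"ax": 0,"ay": 0,"az": 0,"gripper": 0},{"tx": 0.58,"ty": -0.58,"tz": 0,"ax": 0,"ay": 0,"az": 0,"gripper": 0},{"tx": 0.58,"ty": -0.58,"tz": 0,"ax": 0,"ay": 0,"az": 0,"gripper": 0},{"tx": 0.58,"ty": -0.58,"tz": 0,"ax": 0,"ay": 0,"az": 0,"gripper": 0},{"tx": 0.58,"ty": -0.58,"tz": 0,"ax": 0,"ay": 0,"az": 0,"gripper": 0},{"tx": 0.58,"ty": -0.58,"tz": 0,"ax": 0,"ay": 0,"az": 0,"gripper": 0},{"tx": 0.57,"ty": -0.61,"tz": 0,"ax": 0,"ay": 0,"az": 0,"gripper": 0}]'

```text
clock: 1.65
tcp_pos: [0.4652, -0.0097, 0.2147]
tcp_rot: [0.0, 0.977, 0.215, 0.0]
contact_force: [0.5, -0.5, -0.2]
gripper_width: 1.005
finger_force: 0.0
```

Call:
drive_tool --moves '[{"tx": 0,"ty": 0,"tz": 0,"ax": 0,"ay": 0,"az": 0.9,"gripper": 0},{"tx": 0,"ty": 0,"tz": 0,"ax": 0,"ay": 0,"az": 0.9,"gripper": 0},{"tx": 0,"ty": 0,"tz": 0,"ax": 0,"ay": 0,"az": 0.9,"gripper": 0},{"tx": 0,"ty": 0,"tz": 0,"ax": 0,"ay": 0,"az": 0.88,"gripper": 0},{"tx": 0,"ty": 0,"tz": 0,"ax": 0,"ay": 0,"az": 0,"gripper": 0}]'

```text
clock: 2.28
tcp_pos: [0.4647, -0.0112, 0.2146]
tcp_rot: [0.0, 1.0, 0.03, -0.0]
contact_force: [-2.0, 0.9, 0.4]
gripper_width: 1.001
finger_force: 0.0
```

Run:
```python
from h import *
im=vision.grab_frame("wrist");cv2.imwrite("pics/w2.png",im)
go(.465,-.011,.06,3.4);print(np.round(vision.calibration("wrist")["T"],3).tolist())
```

```text
from [ 0.4648 -0.0113  0.2145  3.4881] tx 0.00 ty -0.00 tz 2.58 az 0.01
[[0.061, -0.964, -0.26, 0.538], [-0.998, -0.059, -0.016, -0.008], [-0.0, 0.261, -0.965, 0.383], [0.0, 0.0, 0.0, 1.0]]
```

View pics/w2.png

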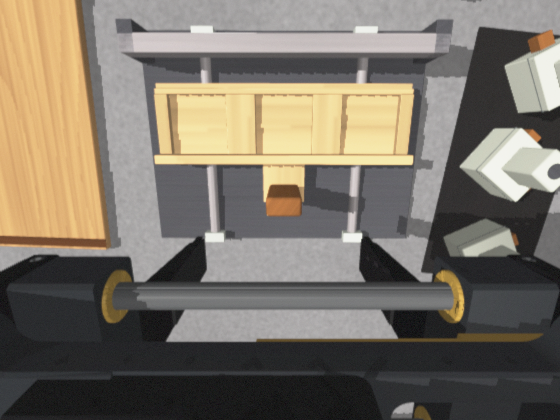

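The post's top is at about (284,206). The carriage edges run level in the wrist view, so the press yaw is about 3.5°.

Run:
```python
from h import *
c=vision.calibration("wrist")
im=cv2.imread("pics/w2.png");hsv=cv2.cvtColor(im,cv2.COLOR_BGR2HSV)
m=((hsv[...,0]<15)&(hsv[...,1]>130)&(hsv[...,2]<220)).astype(np.uint8);m[:180]=0;m[230:]=0;m[:,:255]=0;m[:,310:]=0
print("post row profile",[(r,round(float(im[r,275:292,2].mean()))) for r in range(160,220,3)])
print("post",ray(c,284,206,.099),[ray(c,265,213,.099)[:2],ray(c,301,213,.099)[:2]])
# carriage back wall top edge line fit, wood mask lower boundary
w=((hsv[...,0]>10)&(hsv[...,0]<28)&(hsv[...,1]>60)&(hsv[...,2]>150))
P=[]
for u in list(range(165,260,5))+list(range(310,405,5)):
    v=np.where(w[120:175,u])[0]
    if len(v):P.append((u,120+v.max()+.5))
P=np.array(P);W=np.array([ray(c,u,v,.024)[:2] for u,v in P]);k=np.polyfit(W[:,1],W[:,0],1);print("carriage back edge yaw",-np.degrees(np.arctan(k[0])),"x at y=-.011",np.polyval(k,-.011), P[:3],P[-3:])
for v in(140,):
    r=np.where(w[v])[0];print("wood cols",r.min(),r.max(),ray(c,r.min(),v,.035)[:2],ray(c,r.max(),v,.035)[:2])
```

```text
post row profile [(160, 246), (163, 242), (166, 213), (169, 242), (172, 242), (175, 242), (178, 242), (181, 242), (184, 192), (187, 99), (190, 100), (193, 99), (196, 105), (199, 175), (202, 188), (205, 187), (208, 186), (211, 184), (214, 174), (217, 103)]
post [ 0.46712563 -0.01354172  0.099     ] [array([0.45880255, 0.00487115]), array([ 0.46099841, -0.03086785])]
carriage back edge yaw 3.4406558096206634 x at y=-.011 0.4997581427224982 [[165.  164.5]
 [170.  164.5]
 [175.  163.5]] [[390.  164.5]
 [395.  164.5]
 [400.  164.5]]
wood cols 0 538 [0.50877908 0.3139182 ] [ 0.54643495 -0.29956357]
```

Call:
drive_tool --moves '[{"tx": 0,"ty": 0,"tz": 0.86,"ax": 0,"ay": 0,"az": 0,"gripper": 0},{"tx": 0,"ty": 0,"tz": 0.86,"ax": 0,"ay": 0,"az": 0,"gripper": 0},{"tx": 0,"ty": 0,"tz": 0.8,"ax": 0,"ay": 0,"az": 0,"gripper": 0},{"tx": 0,"ty": 0,"tz": 0,"ax": 0,"ay": 0,"az": 0,"gripper": 1},{"tx": 0,"ty": 0,"tz": 0,"ax": 0,"ay": 0,"az": 0,"gripper": 1},{"tx": 0,"ty": 0,"tz": 0,"ax": 0,"ay": 0,"az": 0,"gripper": 1},{"tx": 0,"ty": 0,"tz": 0,"ax": 0,"ay": 0,"az": 0,"gripper": 1},{"tx": 0,"ty": 0,"tz": 0,"ax": 0,"ay": 0,"az": 0,"gripper": 1}]' --squeeze 30

```text
clock: 3.32
tcp_pos: [0.4651, -0.0113, 0.0641]
tcp_rot: [0.0, 1.0, 0.03, 0.001]
contact_force: [-0.0, -0.6, 0.1]
gripper_width: 0.532
finger_force: 0.0
```

Call:
drive_tool --moves '[{"tx": 0,"ty": 0,"tz": 0,"ax": 0,"ay": 0,"az": 0,"gripper": 1},{"tx": 0,"ty": 0,"tz": 0,"ax": 0,"ay": 0,"az": 0,"gripper": 1},{"tx": 0,"ty": 0,"tz": 0,"ax": 0,"ay": 0,"az": 0,"gripper": 1},{"tx": 0,"ty": 0,"tz": 0,"ax": 0,"ay": 0,"az": 0,"gripper": 1}]'

```text
clock: 3.82
tcp_pos: [0.4653, -0.0122, 0.0636]
tcp_rot: [0.001, 1.0, 0.029, 0.0]
contact_force: [1.2, -11.6, 1.8]
gripper_width: 0.379
finger_force: 30.0
```

Call:
drive_tool --moves '[{"tx": -0.1,"ty": 0,"tz": 0,"ax": 0,"ay": 0,"az": 0,"gripper": 1},{"tx": -0.1,"ty": 0,"tz": 0,"ax": 0,"ay": 0,"az": 0,"gripper": 1},{"tx": -0.05,"ty": 0,"tz": 0,"ax": 0,"ay": 0,"az": 0,"gripper": 1},{"tx": 0,"ty": 0,"tz": 0,"ax": 0,"ay": 0,"az": 0,"gripper": 1}]'

```text
clock: 4.32
tcp_pos: [0.4503, -0.0131, 0.0636]
tcp_rot: [0.001, 1.0, 0.029, 0.0]
contact_force: [0.3, -11.9, 1.5]
gripper_width: 0.378
finger_force: 30.0
```

Call:
drive_tool --moves '[{"tx": -0.05,"ty": 0.03,"tz": 0,"ax": 0,"ay": 0,"az": 0,"gripper": 1},{"tx": -0.05,"ty": 0,"tz": 0,"ax": 0,"ay": 0,"az": 0,"gripper": 1},{"tx": 0,"ty": 0,"tz": 0,"ax": 0,"ay": 0,"az": 0,"gripper": 1}]'

```text
clock: 4.7
tcp_pos: [0.4436, -0.0136, 0.0636]
tcp_rot: [-0.0, 1.0, 0.029, -0.0]
contact_force: [-1.6, 8.6, 4.6]
gripper_width: 0.372
finger_force: 30.0
```

Call:
drive_tool --moves '[{"tx": -0.05,"ty": 0,"tz": 0,"ax": 0,"ay": 0,"az": 0,"gripper": 1},{"tx": 0,"ty": 0,"tz": 0,"ax": 0,"ay": 0,"az": 0,"gripper": 1}]'

```text
clock: 4.95
tcp_pos: [0.443, -0.0137, 0.0636]
tcp_rot: [-0.0, 1.0, 0.029, 0.002]
contact_force: [10.3, 16.1, -4.3]
gripper_width: 0.38
finger_force: 30.0
```

Call:
drive_tool --moves '[{"tx": -0.05,"ty": 0,"tz": 0,"ax": 0,"ay": 0,"az": 0,"gripper": 1},{"tx": 0,"ty": 0,"tz": 0,"ax": 0,"ay": 0,"az": 0,"gripper": 1}]'

```text
clock: 5.2
tcp_pos: [0.4417, -0.0138, 0.0637]
tcp_rot: [-0.0, 1.0, 0.029, 0.004]
contact_force: [18.3, 19.9, -9.6]
gripper_width: 0.376
finger_force: 30.0
```

Call:
drive_tool --moves '[{"tx": 0.08,"ty": -0.01,"tz": 0,"ax": 0,"ay": 0,"az": 0,"gripper": 0},{"tx": 0,"ty": 0,"tz": 0,"ax": 0,"ay": 0,"az": 0,"gripper": 0},{"tx": 0,"ty": 0,"tz": 0,"ax": 0,"ay": 0,"az": 0,"gripper": 0},{"tx": 0,"ty": 0,"tz": -0.8,"ax": 0,"ay": 0,"az": 0,"gripper": 0},{"tx": 0,"ty": 0,"tz": -0.8,"ax": 0,"ay": 0,"az": 0,"gripper": 0},{"tx": 0,"ty": 0,"tz": -0.9,"ax": 0,"ay": 0,"az": 0,"gripper": 0},{"tx": 0,"ty": 0,"tz": 0,"ax": 0,"ay": 0,"az": 0,"gripper": 0}]'

```text
clock: 6.08
tcp_pos: [0.4437, -0.0141, 0.2166]
tcp_rot: [0.001, 1.0, 0.029, 0.003]
contact_force: [0.7, 0.1, -1.0]
gripper_width: 0.993
finger_force: 0.0
```

Run:
```python
from h import *
im=vision.grab_frame("wrist");c=vision.calibration("wrist");t=vision.grab_frame("top")
cv2.imwrite("pics/w3.png",im);cv2.imwrite("pics/t3.png",t);np.save("w3T.npy",np.array(c["T"]))
o=np.zeros((600,800,3),np.uint8);a=cv2.resize(im[10:250,110:460],(800,548),interpolation=cv2.INTER_CUBIC);o[:548]=a
cv2.imwrite("pics/w3c.png",o)
s=sensors.observe();print(s["tcp_pos"],yawpos(s)[0])
```

```text
[ 0.44227574 -0.01383679  0.2133422 ] 3.3629029494612768
```

View pics/w3c.png

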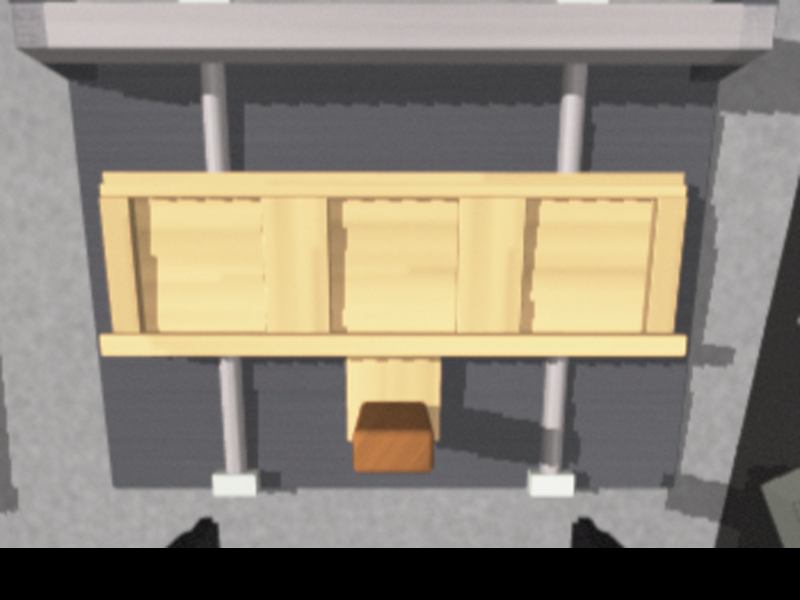

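Run:
```python
from h import *
c=vision.calibration("wrist");c["T"]=np.load("w3T.npy")
f=lambda u,v,z:np.round(ray(c,110+u/2.2857,10+v/2.2857,z),4)
print("post",f(394,450,.099),f(394,471,.099),f(394,430,.099))
for n,a,b in(("p2",134,263),("p1",330,458),("p0",525,652)):print(n,f(a,265,.032),f(b,265,.032))
print("wall top inner/outer",f(394,335,.049),f(394,355,.049),"lip",f(394,197,.024),f(394,185,.030),f(394,173,.03))
print("bar near top edge",f(394,3,.057),f(394,49,.057),f(394,65,.035))
L,R=f(102,345,.049),f(686,345,.049);print("wall ends",L,R,np.hypot(*(L-R)[:2]),np.degrees(np.arctan2(*(R-L)[1::-1]))+90)
L,R=f(15,45,.057),f(773,45,.057);print("bar ends",L,R,np.hypot(*(L-R)[:2]),np.degrees(np.arctan2(*(R-L)[1::-1]))+90)
# same moulds recheck in top
t=cv2.imread("pics/t3.png");ct=vision.calibration("top")
hs=cv2.cvtColor(t,cv2.COLOR_BGR2HSV);m=((hs[...,0]<15)&(hs[...,1]>120)&(hs[...,2]>70)).astype(np.uint8);m[:240]=0;m[300:]=0;m[:,:270]=0;m[:,320:]=0
ys,xs=np.where(m);print(xs.min(),xs.max(),ys.min(),ys.max(),"post top",ray(ct,(xs.min()+xs.max())/2,(ys.min()+ys.max())/2,.099))
```

```text
post [ 0.4446 -0.0147  0.099 ] [ 0.4351 -0.0153  0.099 ] [ 0.4534 -0.0142  0.099 ]
p2 [0.515  0.1192 0.032 ] [0.5188 0.055  0.032 ]
p1 [0.5208 0.0217 0.032 ] [ 0.5246 -0.042   0.032 ]
p0 [ 0.5266 -0.0754  0.032 ] [ 0.5303 -0.1386  0.032 ]
wall top inner/outer [ 0.4897 -0.0121  0.049 ] [ 0.48   -0.0127  0.049 ] lip [ 0.5553 -0.0082  0.024 ] [ 0.5601 -0.0079  0.03  ] [ 0.5656 -0.0076  0.03  ]
bar near top edge [ 0.6285 -0.0039  0.057 ] [ 0.6112 -0.0049  0.057 ] [ 0.6111 -0.0049  0.035 ]
wall ends [0.4764 0.13   0.049 ] [ 0.4933 -0.1549  0.049 ] 0.2854008058853374 3.3947537089123614
bar ends [0.6031 0.1573 0.057 ] [ 0.6224 -0.1671  0.057 ] 0.3249736143135316 3.4047675882434163Traceback (most recent call last):
  File "<stdin>", line 13, in <module>
    return umr_minimum(a, axis, None, out, keepdims, initial, where)
ValueError: zero-size array to reduction operation minimum which has no identity
```

The carriage is back, with its pockets empty at about (0.517,0.088), (0.523,-0.010) and (0.529,-0.108). The press yaw is 3.4°. The middle mould is first.

```bash
cat >> h.py <<'E'
def hover(zbase,name):
    "wrist view from above a mould: neck-top centre (dot) and yaw of neck edges"
    s=sensors.observe();im=vision.grab_frame("wrist");c=vision.calibration("wrist");cv2.imwrite(f"pics/{name}.png",im)
    g=im.max(2);sub=np.zeros(g.shape,np.uint8);sub[130:265,215:350]=(g[130:265,215:350]<90)
    n,l,st,ce=cv2.connectedComponentsWithStats(sub)
    best=None
    for j in range(1,n):
        x,y,w,h,a=st[j]
        if 40<a<900 and .6<w/h<1.6 and a/(w*h)>.6:
            d=np.hypot(*(ce[j]-[283,208]));best=min(best or (1e9,0),(d,j))
    j=best[1];u,v=ce[j];p=ray(c,u,v,zbase+.091)
    seg=((g>100)&((g.astype(int)-im.min(2))<60)).astype(np.uint8)
    # neck top: flood from beside dot on smoothed image
    sm=cv2.bilateralFilter(im,7,25,7);mask=np.zeros((g.shape[0]+2,g.shape[1]+2),np.uint8)
    r=int(max(st[j][2:4])*.5+5)
    for du,dv in((r,0),(-r,0),(0,r),(0,-r)):cv2.floodFill(sm,mask,(int(u+du),int(v+dv)),0,(7,7,7),(7,7,7),4|(255<<8)|cv2.FLOODFILL_MASK_ONLY|cv2.FLOODFILL_FIXED_RANGE)
    cs=max(cv2.findContours(cv2.morphologyEx(mask[1:-1,1:-1],cv2.MORPH_OPEN,np.ones((3,3))),cv2.RETR_EXTERNAL,cv2.CHAIN_APPROX_NONE)[0],key=cv2.contourArea)
    q=np.array([ray(c,*k,zbase+.091)[:2] for k in cs[:,0]],np.float32);R=cv2.minAreaRect((q*1000).astype(np.float32))
    print("dot px",round(u),round(v),"pos",np.round(p[:2],4),"rect mm",np.round(R[0],1),np.round(R[1],1),"yaw mod90",round(R[2]%90,1),"tcp",np.round(s["tcp_pos"],4),"psi",round(yawpos(s)[0],1));return p
E
python3 -c "
from h import *
c=go(.516,-.273,.2,-32)"
```

```text
from [ 0.4423 -0.0138  0.2133  3.3629] tx 0.97 ty 4.38 tz 0.22 az 5.89
```

Call:
drive_tool --moves '[{"tx": 0.19,"ty": 0.88,"tz": 0,"ax": 0,"ay": 0,"az": 0,"gripper": 0},{"tx": 0.19,"ty": 0.88,"tz": 0,"ax": 0,"ay": 0,"az": 0,"gripper": 0},{"tx": 0.19,"ty": 0.88,"tz": 0,"ax": 0,"ay": 0,"az": 0,"gripper": 0},{"tx": 0.2,"ty": 0.87,"tz": 0,"ax": 0,"ay": 0,"az": 0,"gripper": 0},{"tx": 0.2,"ty": 0.87,"tz": 0.22,"ax": 0,"ay": 0,"az": 0,"gripper": 0},{"tx": 0,"ty": 0,"tz": 0,"ax": 0,"ay": 0,"az": 0.98,"gripper": 0},{"tx": 0,"ty": 0,"tz": 0,"ax": 0,"ay": 0,"az": 0.98,"gripper": 0},{"tx": 0,"ty": 0,"tz": 0,"ax": 0,"ay": 0,"az": 0.98,"gripper": 0},{"tx": 0,"ty": 0,"tz": 0,"ax": 0,"ay": 0,"az": 0.98,"gripper": 0},{"tx": 0,"ty": 0,"tz": 0,"ax": 0,"ay": 0,"az": 0.98,"gripper": 0},{"tx": 0,"ty": 0,"tz": 0,"ax": 0,"ay": 0,"az": 0.98,"gripper": 0},{"tx": 0,"ty": 0,"tz": 0,"ax": 0,"ay": 0,"az": 0,"gripper": 0}]'

```text
clock: 7.68
tcp_pos: [0.5157, -0.2725, 0.1984]
tcp_rot: [-0.0, 0.962, -0.275, -0.001]
contact_force: [0.3, -0.0, -0.2]
gripper_width: 1.005
finger_force: 0.0
```

Run:
```python
from h import *
p=hover(.004,"hb");go(p[0],p[1],.055,-31)
```

```text
Traceback (most recent call last):
  File "h.py", line 43, in hover
    j=best[1];u,v=ce[j];p=ray(c,u,v,zbase+.091)
      ~~~~^^^
TypeError: 'NoneType' object is not subscriptable
```

View pics/hb.png

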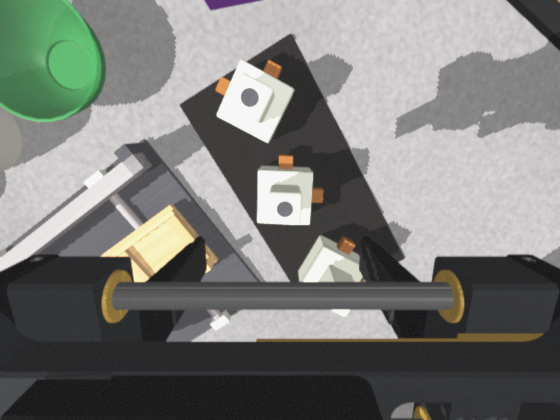

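The middle mould's dot is at (284,209), under the gripper and almost square to the image. Its keys point up (286,161) and right (317,195), as expected. I'll loosen the dot threshold.

```bash
sed -i 's/265,215:350\]<90)/265,215:350]<130)/' h.py
python3 - <<'E'
from h import *
p=hover(.004,"hb2");go(p[0],p[1],.055,-32)
im=cv2.imread("pics/hb2.png");print(im[209,284],im[209,297],im[195,284],im[180,275])
E
```

```text
dot px 284 209 pos [ 0.517  -0.2758] rect mm [ 528.4 -276.9] [39.5 50.7] yaw mod90 57.0 tcp [ 0.5158 -0.2725  0.1988] psi -31.8
from [  0.5159  -0.2726   0.1991 -31.7754] tx 0.04 ty 0.04 tz 2.40 az 0.04
[124 118 118] [246 247 247] [245 247 247] [247 247 247]
```

Call:
drive_tool --moves '[{"tx": 0.04,"ty": 0.04,"tz": 0.8,"ax": 0,"ay": 0,"az": 0.06,"gripper": 0.3},{"tx": 0,"ty": 0,"tz": 0.8,"ax": 0,"ay": 0,"az": 0,"gripper": 0.3},{"tx": 0,"ty": 0,"tz": 0.8,"ax": 0,"ay": 0,"az": 0,"gripper": 0.3},{"tx": 0,"ty": 0,"tz": 0,"ax": 0,"ay": 0,"az": 0,"gripper": 1},{"tx": 0,"ty": 0,"tz": 0,"ax": 0,"ay": 0,"az": 0,"gripper": 1},{"tx": 0,"ty": 0,"tz": 0,"ax": 0,"ay": 0,"az": 0,"gripper": 1},{"tx": 0,"ty": 0,"tz": 0,"ax": 0,"ay": 0,"az": 0,"gripper": 1},{"tx": 0,"ty": 0,"tz": 0,"ax": 0,"ay": 0,"az": 0,"gripper": 1},{"tx": 0,"ty": 0,"tz": 0,"ax": 0,"ay": 0,"az": 0,"gripper": 1}]' --squeeze 30

```text
clock: 8.9
tcp_pos: [0.5176, -0.2763, 0.0576]
tcp_rot: [0.0, 0.961, -0.278, 0.001]
contact_force: [-0.6, 0.5, 7.2]
gripper_width: 0.339
finger_force: 29.7
```

Run:
```python
from h import *
s=sensors.observe();print(s["finger_force"],s["gripper_width"])
c=go(.517,-.275,.175,3.4);c=go(.5172,.0877,.085,3.4,c)
```

```text
29.72261130809784 0.33854273720575767
from [  0.5176  -0.2763   0.0576 -32.2563] tx -0.02 ty -0.01 tz -1.96 az -5.94
from [ 0.517 -0.275  0.175  3.4  ] tx 0.36 ty -6.03 tz 1.50 az -0.00
```

Call:
drive_tool --moves '[{"tx": 0,"ty": 0,"tz": -0.65,"ax": 0,"ay": 0,"az": 0,"gripper": 1},{"tx": 0,"ty": 0,"tz": -0.65,"ax": 0,"ay": 0,"az": 0,"gripper": 1},{"tx": 0,"ty": 0,"tz": -0.65,"ax": 0,"ay": 0,"az": -0.69,"gripper": 1},{"tx": 0,"ty": 0,"tz": 0,"ax": 0,"ay": 0,"az": -0.75,"gripper": 1},{"tx": 0,"ty": 0,"tz": 0,"ax": 0,"ay": 0,"az": -0.75,"gripper": 1},{"tx": 0,"ty": 0,"tz": 0,"ax": 0,"ay": 0,"az": -0.75,"gripper": 1},{"tx": 0,"ty": 0,"tz": 0,"ax": 0,"ay": 0,"az": -0.75,"gripper": 1},{"tx": 0,"ty": 0,"tz": 0,"ax": 0,"ay": 0,"az": -0.75,"gripper": 1},{"tx": 0,"ty": 0,"tz": 0,"ax": 0,"ay": 0,"az": -0.75,"gripper": 1},{"tx": 0,"ty": 0,"tz": 0,"ax": 0,"ay": 0,"az": -0.75,"gripper": 1}]'

```text
clock: 10.15
tcp_pos: [0.5168, -0.2758, 0.1733]
tcp_rot: [-0.0, 1.0, 0.031, -0.0]
contact_force: [0.4, 0.8, -4.8]
gripper_width: 0.336
finger_force: 29.9
```

Call:
drive_tool --moves '[{"tx": 0.05,"ty": -0.6,"tz": 0,"ax": 0,"ay": 0,"az": 0,"gripper": 1},{"tx": 0.05,"ty": -0.75,"tz": 0,"ax": 0,"ay": 0,"az": 0,"gripper": 1},{"tx": 0.05,"ty": -0.8,"tz": 0,"ax": 0,"ay": 0,"az": 0,"gripper": 1},{"tx": 0.05,"ty": -0.8,"tz": 0,"ax": 0,"ay": 0,"az": 0,"gripper": 1},{"tx": 0.05,"ty": -0.8,"tz": 0,"ax": 0,"ay": 0,"az": 0,"gripper": 1},{"tx": 0.05,"ty": -0.8,"tz": 0,"ax": 0,"ay": 0,"az": 0,"gripper": 1},{"tx": 0.05,"ty": -0.75,"tz": 0,"ax": 0,"ay": 0,"az": 0,"gripper": 1},{"tx": 0,"ty": -0.5,"tz": 0,"ax": 0,"ay": 0,"az": 0,"gripper": 1},{"tx": 0,"ty": -0.2,"tz": 0,"ax": 0,"ay": 0,"az": 0,"gripper": 1},{"tx": 0,"ty": 0,"tz": 0,"ax": 0,"ay": 0,"az": 0,"gripper": 1}]'

```text
clock: 11.4
tcp_pos: [0.5167, 0.0848, 0.1733]
tcp_rot: [0.0, 1.0, 0.03, -0.0]
contact_force: [0.4, -0.8, -5.3]
gripper_width: 0.336
finger_force: 29.9
```

Run:
```python
from h import *
c=go(.5172,.0877,.079,3.4)
im=vision.grab_frame("wrist");cv2.imwrite("pics/c1.png",im)
```

```text
from [0.5167 0.0848 0.1733 3.4412] tx 0.01 ty -0.05 tz 1.57 az 0.01
```

View pics/c1.png

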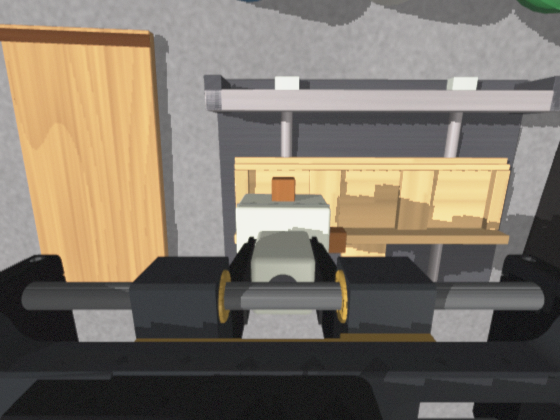

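The mould is held square: the +y key faces the bar at (283,188), the other key is to the right at (337,240), and the left pocket is below. Lowering now.

Call:
drive_tool --moves '[{"tx": 0.01,"ty": -0.05,"tz": 0.5,"ax": 0,"ay": 0,"az": 0,"gripper": 1},{"tx": 0,"ty": 0,"tz": 0.5,"ax": 0,"ay": 0,"az": 0,"gripper": 1},{"tx": 0,"ty": 0,"tz": 0.3,"ax": 0,"ay": 0,"az": 0,"gripper": 1},{"tx": 0,"ty": 0,"tz": 0.15,"ax": 0,"ay": 0,"az": 0,"gripper": 1},{"tx": 0,"ty": 0,"tz": 0.12,"ax": 0,"ay": 0,"az": 0,"gripper": 1},{"tx": 0,"ty": 0,"tz": 0,"ax": 0,"ay": 0,"az": 0,"gripper": 1}]'

```text
clock: 12.2
tcp_pos: [0.5272, 0.0869, 0.0842]
tcp_rot: [-0.0, 1.0, 0.028, 0.012]
contact_force: [23.6, 4.9, 28.3]
gripper_width: 0.338
finger_force: 56.6
```

Call:
drive_tool --moves '[{"tx": 0,"ty": 0,"tz": -0.3,"ax": 0,"ay": 0,"az": 0,"gripper": 1},{"tx": 0,"ty": 0,"tz": -0.5,"ax": 0,"ay": 0,"az": 0,"gripper": 1},{"tx": 0,"ty": 0,"tz": 0,"ax": 0,"ay": 0,"az": 0,"gripper": 1},{"tx": 0,"ty": 0,"tz": 0,"ax": 0,"ay": 0,"az": 0,"gripper": 1}]'

```text
clock: 12.7
tcp_pos: [0.517, 0.0869, 0.1263]
tcp_rot: [0.0, 1.0, 0.029, -0.0]
contact_force: [0.3, -0.3, -4.6]
gripper_width: 0.332
finger_force: 48.8
```

Run:
```python
from h import *
c=go(.5172,.0877,.079,3.4)
im=vision.grab_frame("wrist");t=vision.grab_frame("top");s=vision.grab_frame("scene");cv2.imwrite("pics/t4.png",t)
o=np.zeros((600,800,3),np.uint8);o[:300,:400]=cv2.resize(im,(400,300));a=t[150:300,200:400];o[:300,400:800]=cv2.resize(a,(400,300),interpolation=cv2.INTER_CUBIC)
a=s[120:280,180:360];o[300:600,0:338]=cv2.resize(a,(338,300),interpolation=cv2.INTER_CUBIC)
cv2.imwrite("pics/c2.png",o);st=sensors.observe();print(st["contact_force"],st["gripper_width"],st["finger_force"])
```

```text
from [0.517  0.0869 0.1263 3.3199] tx 0.00 ty -0.01 tz 0.79 az -0.01
[ 0.61548699  0.38126677 -3.46886338] 0.33575418020602615 48.82445478346199
```

View pics/c2.png

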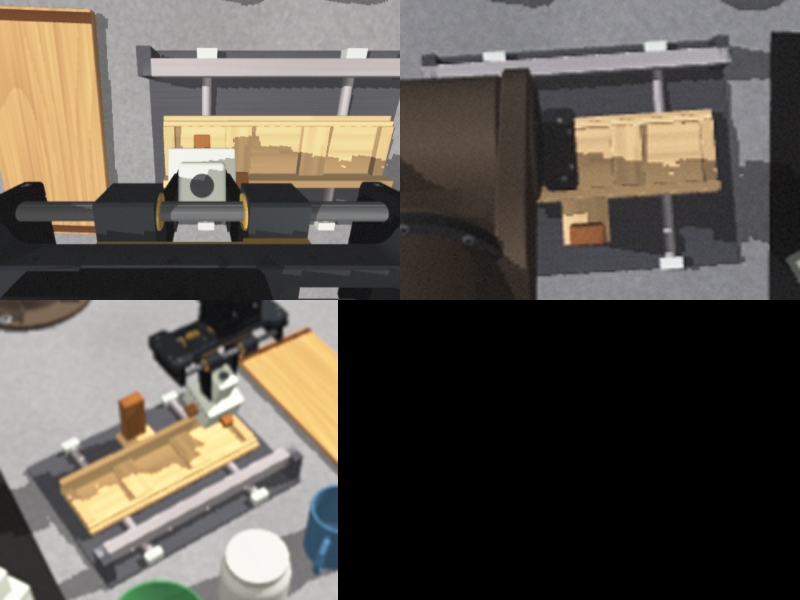

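Run:
```python
from h import *
from scipy.spatial.transform import Rotation as R
s=sensors.observe();c=vision.calibration("wrist");w,x,y,z=s["tcp_rot"];M=R.from_quat([x,y,z,w]).as_matrix();p=s["tcp_pos"]
for d in(0,.005,.01):
  f=lambda a,b,h:np.round(proj(c,p+M@np.array([a,b,.0536-d-h])),0)
  print(d,"dot",f(0,0,.091),"necktop corners",f(.016,-.016,.091),f(.016,.016,.091),"bodytop front",f(.03,-.03,.045),f(.03,.03,.045),"key",f(.045,0,.034))
a=cv2.imread("pics/c1.png")[150:330,200:370];
im=vision.grab_frame("wrist");cv2.imwrite("pics/c3.png",im);b=im[150:330,200:370]
cv2.imwrite("pics/cmp.png",np.hstack([cv2.resize(i,None,fx=2.3,fy=2.3,interpolation=cv2.INTER_CUBIC) for i in(a,b)]))
```

```text
0 dot [281. 286.] necktop corners [247. 256.] [314. 256.] bodytop front [232. 205.] [330. 205.] key [281. 178.]
0.005 dot [281. 291.] necktop corners [246. 260.] [315. 260.] bodytop front [231. 207.] [331. 207.] key [281. 179.]
0.01 dot [281. 297.] necktop corners [245. 265.] [316. 265.] bodytop front [230. 209.] [332. 209.] key [281. 180.]
```

View pics/cmp.png

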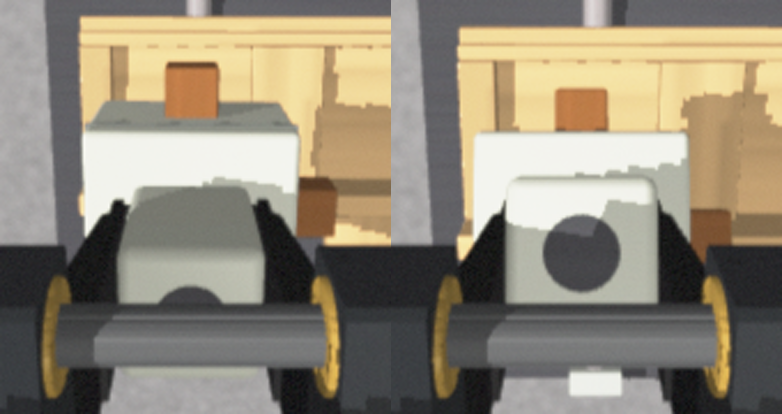

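The left crop, from before the lowering, shows the mould upright. The right crop, from after, shows it pitched about 20° in the fingers with its top forward, so its back edge landed on the back wall. I'll measure the wall and lip again from here.

Run:
```python
from h import *
c=vision.calibration("wrist");im=cv2.imread("pics/c3.png");g=cv2.cvtColor(im,cv2.COLOR_BGR2GRAY).astype(int)
for u in(430,460,500):
    col=g[130:300,u];d=np.abs(np.diff(col));r=[130+i+1 for i in np.where(d>18)[0]];print(u,r,[int(g[k+1,u]) for k in r])
    print("  lip/wall x@.03:",[round(ray(c,u,k,.03)[0]+np.tan(np.radians(3.4))*(ray(c,u,k,.03)[1]-.0877),4) for k in r]);print("  @.049",[round(ray(c,u,k,.049)[0]+np.tan(np.radians(3.4))*(ray(c,u,k,.049)[1]-.0877),4) for k in r])
cv2.imwrite("pics/c3c.png",cv2.resize(im[140:300,200:520],(800,400),interpolation=cv2.INTER_CUBIC))
```

```text
430 [np.int64(161), np.int64(162), np.int64(163), np.int64(169), np.int64(170), np.int64(171), np.int64(176), np.int64(178), np.int64(213), np.int64(214), np.int64(246), np.int64(253), np.int64(262), np.int64(263), np.int64(264)] [186, 221, 222, 202, 223, 224, 199, 221, 154, 144, 112, 163, 90, 71, 70]
  lip/wall x@.03: [np.float64(0.565), np.float64(0.5642), np.float64(0.5633), np.float64(0.558), np.float64(0.5571), np.float64(0.5562), np.float64(0.5517), np.float64(0.5499), np.float64(0.5172), np.float64(0.5162), np.float64(0.4844), np.float64(0.4772), np.float64(0.4678), np.float64(0.4667), np.float64(0.4657)]
  @.049 [np.float64(0.5669), np.float64(0.5661), np.float64(0.5653), np.float64(0.5603), np.float64(0.5595), np.float64(0.5587), np.float64(0.5545), np.float64(0.5528), np.float64(0.5225), np.float64(0.5216), np.float64(0.4921), np.float64(0.4854), np.float64(0.4766), np.float64(0.4756), np.float64(0.4747)]
460 [np.int64(162), np.int64(163), np.int64(169), np.int64(170), np.int64(171), np.int64(176), np.int64(178), np.int64(212), np.int64(213), np.int64(220), np.int64(243), n
[... 870 characters left out ...]
np.int64(169), np.int64(171), np.int64(219), np.int64(243), np.int64(253), np.int64(254), np.int64(263), np.int64(264), np.int64(287)] [176, 215, 214, 202, 225, 155, 116, 163, 167, 70, 70, 101]
  lip/wall x@.03: [np.float64(0.565), np.float64(0.5641), np.float64(0.5633), np.float64(0.5579), np.float64(0.5562), np.float64(0.5114), np.float64(0.4875), np.float64(0.4772), np.float64(0.4762), np.float64(0.4667), np.float64(0.4657), np.float64(0.4407)]
  @.049 [np.float64(0.5669), np.float64(0.5661), np.float64(0.5653), np.float64(0.5603), np.float64(0.5587), np.float64(0.5171), np.float64(0.4949), np.float64(0.4854), np.float64(0.4844), np.float64(0.4756), np.float64(0.4747), np.float64(0.4515)]
```

View pics/c3c.png

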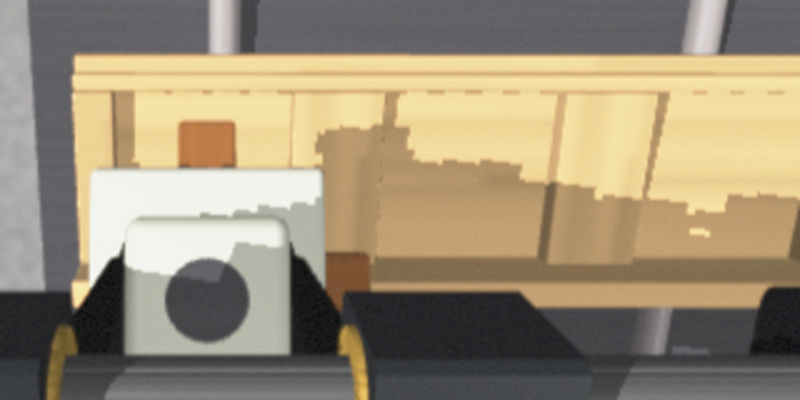

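The wall's inner face is about 2 mm further forward than I measured. I'll stand the tilted mould on the empty drying board so it rights itself, then grasp it again.

Call:
drive_tool --moves '[{"tx": 0.05,"ty": -0.5,"tz": -0.3,"ax": 0,"ay": 0,"az": 0,"gripper": 1},{"tx": 0.05,"ty": -0.7,"tz": 0,"ax": 0,"ay": 0,"az": 0,"gripper": 1},{"tx": 0.05,"ty": -0.8,"tz": 0,"ax": 0,"ay": 0,"az": 0,"gripper": 1},{"tx": 0.05,"ty": -0.8,"tz": 0,"ax": 0,"ay": 0,"az": 0,"gripper": 1},{"tx": 0,"ty": -0.6,"tz": 0,"ax": 0,"ay": 0,"az": 0,"gripper": 1},{"tx": 0,"ty": -0.2,"tz": 0.5,"ax": 0,"ay": 0,"az": 0,"gripper": 1},{"tx": 0,"ty": 0,"tz": 0.4,"ax": 0,"ay": 0,"az": 0,"gripper": 1},{"tx": 0,"ty": 0,"tz": 0.25,"ax": 0,"ay": 0,"az": 0,"gripper": 1},{"tx": 0,"ty": 0,"tz": 0.03,"ax": 0,"ay": 0,"az": 0,"gripper": 1},{"tx": 0,"ty": 0,"tz": 0,"ax": 0,"ay": 0,"az": 0,"gripper": 1}]'

```text
clock: 14.15
tcp_pos: [0.5169, 0.3039, 0.0747]
tcp_rot: [-0.0, 1.0, 0.029, 0.0]
contact_force: [0.3, -0.6, -2.9]
gripper_width: 0.335
finger_force: 48.0
```

Call:
drive_tool --moves '[{"tx": 0,"ty": 0,"tz": 0,"ax": 0,"ay": 0,"az": 0,"gripper": 1}]' --squeeze 4

```text
clock: 14.28
tcp_pos: [0.517, 0.304, 0.0751]
tcp_rot: [-0.0, 1.0, 0.029, 0.001]
contact_force: [0.4, 0.0, -3.2]
gripper_width: 0.338
finger_force: 5.0
```

Call:
drive_tool --moves '[{"tx": 0,"ty": 0,"tz": 0.06,"ax": 0,"ay": 0,"az": 0,"gripper": 1},{"tx": 0,"ty": 0,"tz": 0.06,"ax": 0,"ay": 0,"az": 0,"gripper": 1},{"tx": 0,"ty": 0,"tz": 0.04,"ax": 0,"ay": 0,"az": 0,"gripper": 1},{"tx": 0,"ty": 0,"tz": 0,"ax": 0,"ay": 0,"az": 0,"gripper": 0.5},{"tx": 0,"ty": 0,"tz": 0,"ax": 0,"ay": 0,"az": 0,"gripper": 0.5},{"tx": 0,"ty": 0,"tz": 0,"ax": 0,"ay": 0,"az": 0,"gripper": 0.4},{"tx": 0,"ty": 0,"tz": -0.8,"ax": 0,"ay": 0,"az": 0,"gripper": 0.4},{"tx": 0,"ty": 0,"tz": -0.8,"ax": 0,"ay": 0,"az": 0,"gripper": 0.4},{"tx": 0,"ty": 0,"tz": -0.8,"ax": 0,"ay": 0,"az": 0,"gripper": 0.4},{"tx": 0,"ty": 0,"tz": 0,"ax": 0,"ay": 0,"az": 0,"gripper": 0.4},{"tx": 0,"ty": 0,"tz": 0,"ax": 0,"ay": 0,"az": 0,"gripper": 0.4}]'

```text
clock: 15.65
tcp_pos: [0.5162, 0.3038, 0.2079]
tcp_rot: [0.0, 1.0, 0.029, -0.0]
contact_force: [-0.4, -0.8, 0.2]
gripper_width: 0.6
finger_force: 0.0
```

Run:
```python
from h import *
p=hover(.012,"hd");go(p[0],p[1],.0655,3.4)
im=cv2.imread("pics/hd.png");g=im[...,1]
```

```text
dot px 282 230 pos [0.4974 0.3019] rect mm [509.5 302.9] [50.  49.1] yaw mod90 3.4 tcp [0.5162 0.3038 0.2079] psi 3.4
from [0.516  0.3037 0.2073 3.3743] tx -0.31 ty 0.01 tz 2.36 az -0.00
```

View pics/hd.png

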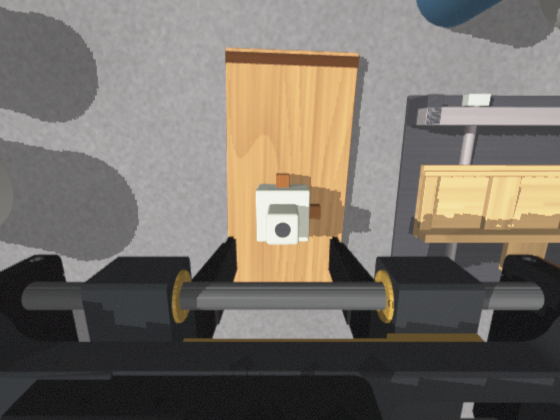

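The mould stands upright and square on the board, with its dot at (283,230). I'll regrasp it centrally and take it to a target 4 mm further forward.

Call:
drive_tool --moves '[{"tx": -0.31,"ty": 0.02,"tz": 0.76,"ax": 0,"ay": 0,"az": 0,"gripper": 0.4},{"tx": 0,"ty": 0,"tz": 0.8,"ax": 0,"ay": 0,"az": 0,"gripper": 0.4},{"tx": 0,"ty": 0,"tz": 0.8,"ax": 0,"ay": 0,"az": 0,"gripper": 0.4},{"tx": 0,"ty": 0,"tz": 0,"ax": 0,"ay": 0,"az": 0,"gripper": 1},{"tx": 0,"ty": 0,"tz": 0,"ax": 0,"ay": 0,"az": 0,"gripper": 1},{"tx": 0,"ty": 0,"tz": 0,"ax": 0,"ay": 0,"az": 0,"gripper": 1},{"tx": 0,"ty": 0,"tz": 0,"ax": 0,"ay": 0,"az": 0,"gripper": 1},{"tx": 0,"ty": 0,"tz": 0,"ax": 0,"ay": 0,"az": 0,"gripper": 1}]' --squeeze 40

```text
clock: 16.7
tcp_pos: [0.4988, 0.3021, 0.0686]
tcp_rot: [-0.001, 1.0, 0.029, 0.001]
contact_force: [-1.1, 1.6, 6.5]
gripper_width: 0.333
finger_force: 40.0
```

Run:
```python
from h import *
s=sensors.observe();print(s["finger_force"],s["gripper_width"])
c=go(.5215,.0877,.15,3.4)
```

```text
39.982677698135376 0.33333499409591416
from [0.4988 0.3021 0.0686 3.3772] tx 0.17 ty 3.59 tz -1.36 az -0.00
```

Call:
drive_tool --moves '[{"tx": 0,"ty": 0,"tz": -0.7,"ax": 0,"ay": 0,"az": 0,"gripper": 1},{"tx": 0.02,"ty": 0.4,"tz": -0.66,"ax": 0,"ay": 0,"az": 0,"gripper": 1},{"tx": 0.04,"ty": 0.7,"tz": 0,"ax": 0,"ay": 0,"az": 0,"gripper": 1},{"tx": 0.04,"ty": 0.7,"tz": 0,"ax": 0,"ay": 0,"az": 0,"gripper": 1},{"tx": 0.04,"ty": 0.7,"tz": 0,"ax": 0,"ay": 0,"az": 0,"gripper": 1},{"tx": 0.04,"ty": 0.6,"tz": 0,"ax": 0,"ay": 0,"az": 0,"gripper": 1},{"tx": 0,"ty": 0.4,"tz": 0,"ax": 0,"ay": 0,"az": 0,"gripper": 1},{"tx": 0,"ty": 0.1,"tz": 0,"ax": 0,"ay": 0,"az": 0,"gripper": 1},{"tx": 0,"ty": 0,"tz": 0,"ax": 0,"ay": 0,"az": 0,"gripper": 1},{"tx": 0,"ty": 0,"tz": 0,"ax": 0,"ay": 0,"az": 0,"gripper": 1}]'

```text
clock: 17.95
tcp_pos: [0.5214, 0.0874, 0.1487]
tcp_rot: [-0.0, 1.0, 0.03, 0.0]
contact_force: [-0.4, -0.5, -3.2]
gripper_width: 0.334
finger_force: 40.0
```

Run:
```python
from h import *
from scipy.spatial.transform import Rotation as R
c=go(.5228,.0877,.082,3.4)
im=vision.grab_frame("wrist");cv2.imwrite("pics/c4.png",im)
s=sensors.observe();c=vision.calibration("wrist");w,x,y,z=s["tcp_rot"];M=R.from_quat([x,y,z,w]).as_matrix();p=s["tcp_pos"]
f=lambda a,b,h:np.round(proj(c,p+M@np.array([a,b,.0566-h])),0)
print("expect key tip",f(.045,0,.034),"body front",f(.03,0,.045),f(.03,-.03,.045),f(.03,.03,.045),"necktop front",f(.016,0,.091))
g=im.max(2).astype(int);col=g[150:290,255];print([150+i for i in np.where(abs(np.diff(col))>12)[0]],[150+i for i in np.where(abs(np.diff(g[150:290,282]))>12)[0]])
h=cv2.cvtColor(im,cv2.COLOR_BGR2HSV);m=(h[...,0]<14)&(h[...,1]>130)&(h[...,2]>60);m[:150]=0;m[215:]=0;ys,xs=np.where(m);print("key px",xs.min(),xs.max(),ys.min(),ys.max())
```

```text
from [0.5214 0.0874 0.1487 3.4183] tx 0.02 ty -0.00 tz 1.11 az 0.00
expect key tip [281. 177.] body front [281. 203.] [233. 203.] [329. 204.] necktop front [281. 254.]
[np.int64(162), np.int64(163), np.int64(164), np.int64(171), np.int64(176), np.int64(177), np.int64(191), np.int64(192), np.int64(204), np.int64(205), np.int64(206), np.int64(237), np.int64(238), np.int64(239), np.int64(241), np.int64(243), np.int64(280), np.int64(281), np.int64(282), np.int64(286), np.int64(288)] [np.int64(162), np.int64(163), np.int64(164), np.int64(170), np.int64(171), np.int64(174), np.int64(175), np.int64(176), np.int64(177), np.int64(178), np.int64(179), np.int64(199), np.int64(200), np.int64(204), np.int64(205), np.int64(206), np.int64(228), np.int64(229), np.int64(269), np.int64(270), np.int64(271), np.int64(286), np.int64(288)]
key px 272 293 177 199
```

Call:
drive_tool --moves '[{"tx": 0.025,"ty": 0,"tz": 0.4,"ax": 0,"ay": 0,"az": 0,"gripper": 1},{"tx": 0,"ty": 0,"tz": 0.25,"ax": 0,"ay": 0,"az": 0,"gripper": 1},{"tx": 0,"ty": 0,"tz": 0.1,"ax": 0,"ay": 0,"az": 0,"gripper": 1},{"tx": 0,"ty": 0,"tz": 0.1,"ax": 0,"ay": 0,"az": 0,"gripper": 1}]'

```text
clock: 18.5
tcp_pos: [0.5232, 0.0869, 0.0975]
tcp_rot: [0.0, 1.0, 0.03, 0.0]
contact_force: [0.6, 0.3, -3.2]
gripper_width: 0.332
finger_force: 40.0
```

Call:
drive_tool --moves '[{"tx": 0,"ty": 0,"tz": 0,"ax": 0,"ay": 0,"az": 0,"gripper": 1}]'

```text
clock: 18.62
tcp_pos: [0.523, 0.0868, 0.0976]
tcp_rot: [0.0, 1.0, 0.029, -0.0]
contact_force: [0.6, 0.4, -4.0]
gripper_width: 0.333
finger_force: 40.0
```

Past the wall top without contact. Continuing down.

Call:
drive_tool --moves '[{"tx": 0,"ty": 0,"tz": 0.1,"ax": 0,"ay": 0,"az": 0,"gripper": 1},{"tx": 0,"ty": 0,"tz": 0.08,"ax": 0,"ay": 0,"az": 0,"gripper": 1},{"tx": 0,"ty": 0,"tz": 0,"ax": 0,"ay": 0,"az": 0,"gripper": 1}]'

```text
clock: 19.0
tcp_pos: [0.5228, 0.0867, 0.0865]
tcp_rot: [0.0, 1.0, 0.029, -0.0]
contact_force: [-0.2, 0.5, -3.1]
gripper_width: 0.336
finger_force: 40.0
```

Call:
drive_tool --moves '[{"tx": 0,"ty": 0,"tz": 0.06,"ax": 0,"ay": 0,"az": 0,"gripper": 1},{"tx": 0,"ty": 0,"tz": 0,"ax": 0,"ay": 0,"az": 0,"gripper": 1}]'

```text
clock: 19.25
tcp_pos: [0.5229, 0.0867, 0.083]
tcp_rot: [0.0, 1.0, 0.029, -0.0]
contact_force: [0.1, -1.5, -3.2]
gripper_width: 0.34
finger_force: 40.0
```

Call:
drive_tool --moves '[{"tx": 0,"ty": 0,"tz": 0.05,"ax": 0,"ay": 0,"az": 0,"gripper": 1},{"tx": 0,"ty": 0,"tz": 0,"ax": 0,"ay": 0,"az": 0,"gripper": 1}]'

```text
clock: 19.5
tcp_pos: [0.5235, 0.0869, 0.0805]
tcp_rot: [-0.0, 1.0, 0.029, 0.001]
contact_force: [1.4, 1.7, 0.7]
gripper_width: 0.334
finger_force: 40.0
```

Call:
drive_tool --moves '[{"tx": 0,"ty": 0,"tz": 0,"ax": 0,"ay": 0,"az": 0,"gripper": 0.4},{"tx": 0,"ty": 0,"tz": 0,"ax": 0,"ay": 0,"az": 0,"gripper": 0.4},{"tx": 0,"ty": 0,"tz": 0,"ax": 0,"ay": 0,"az": 0,"gripper": 0.4},{"tx": 0,"ty": 0,"tz": -0.7,"ax": 0,"ay": 0,"az": 0,"gripper": 0.4},{"tx": 0,"ty": 0,"tz": -0.8,"ax": 0,"ay": 0,"az": 0,"gripper": 0.4},{"tx": 0,"ty": 0,"tz": -0.8,"ax": 0,"ay": 0,"az": 0,"gripper": 0.4},{"tx": 0,"ty": 0,"tz": 0,"ax": 0,"ay": 0,"az": 0,"gripper": 0.4},{"tx": 0,"ty": 0,"tz": 0,"ax": 0,"ay": 0,"az": 0,"gripper": 0.4}]'

```text
clock: 20.5
tcp_pos: [0.5226, 0.0867, 0.2177]
tcp_rot: [0.0, 1.0, 0.029, -0.0]
contact_force: [0.3, 0.1, 1.1]
gripper_width: 0.602
finger_force: 0.0
```

Run:
```python
from h import *
p=hover(.024,"hp2")
go(.617,-.303,.2,29)
```

```text
dot px 282 212 pos [0.522  0.0862] rect mm [532.7  87.2] [49.1 48.9] yaw mod90 3.4 tcp [0.5226 0.0867 0.2177] psi 3.4
from [0.5225 0.0867 0.2171 3.3753] tx 1.19 ty 6.58 tz 0.29 az -4.27
```

Call:
drive_tool --moves '[{"tx": 0.12,"ty": 0.5,"tz": 0,"ax": 0,"ay": 0,"az": 0,"gripper": 0.4},{"tx": 0.14,"ty": 0.8,"tz": 0,"ax": 0,"ay": 0,"az": 0,"gripper": 0.4},{"tx": 0.15,"ty": 0.86,"tz": 0,"ax": 0,"ay": 0,"az": 0,"gripper": 0.4},{"tx": 0.15,"ty": 0.86,"tz": 0,"ax": 0,"ay": 0,"az": 0,"gripper": 0.4},{"tx": 0.15,"ty": 0.86,"tz": 0,"ax": 0,"ay": 0,"az": 0,"gripper": 0.4},{"tx": 0.15,"ty": 0.86,"tz": 0,"ax": 0,"ay": 0,"az": 0,"gripper": 0.4},{"tx": 0.15,"ty": 0.86,"tz": 0,"ax": 0,"ay": 0,"az": 0,"gripper": 0.4},{"tx": 0.18,"ty": 0.98,"tz": 0.25,"ax": 0,"ay": 0,"az": 0,"gripper": 0.4}]'

```text
clock: 21.55
tcp_pos: [0.6178, -0.3047, 0.2022]
tcp_rot: [-0.0, 1.0, 0.03, -0.0]
contact_force: [1.0, 0.6, -0.4]
gripper_width: 0.596
finger_force: 0.0
```

Call:
drive_tool --moves '[{"tx": 0,"ty": 0,"tz": 0,"ax": 0,"ay": 0,"az": -0.8,"gripper": 0.4},{"tx": 0,"ty": 0,"tz": 0,"ax": 0,"ay": 0,"az": -0.9,"gripper": 0.4},{"tx": 0,"ty": 0,"tz": 0,"ax": 0,"ay": 0,"az": -0.9,"gripper": 0.4},{"tx": 0,"ty": 0,"tz": 0,"ax": 0,"ay": 0,"az": -0.9,"gripper": 0.4},{"tx": 0,"ty": 0,"tz": 0,"ax": 0,"ay": 0,"az": -0.77,"gripper": 0.4},{"tx": 0,"ty": 0,"tz": 0,"ax": 0,"ay": 0,"az": 0,"gripper": 0.4},{"tx": 0,"ty": 0,"tz": 0,"ax": 0,"ay": 0,"az": 0,"gripper": 0.4}]'

```text
clock: 22.42
tcp_pos: [0.6174, -0.3031, 0.2023]
tcp_rot: [-0.0, 0.968, 0.249, -0.0]
contact_force: [-1.1, -0.6, -0.3]
gripper_width: 0.604
finger_force: 0.0
```

Run:
```python
from h import *
p=hover(.004,"ha");c=go(p[0],p[1],.059,29)
im=cv2.imread("pics/ha.png");h=cv2.cvtColor(im,cv2.COLOR_BGR2HSV);m=((h[...,0]<14)&(h[...,1]>130)&(h[...,2]>60)).astype(np.uint8);m[265:]=0
n,l,st,ce=cv2.connectedComponentsWithStats(m);print([(np.round(ce[j]),st[j][4]) for j in range(1,n) if st[j][4]>40])
```

```text
dot px 281 209 pos [ 0.6176 -0.3022] rect mm [ 626.9 -296.6] [49.6 48.9] yaw mod90 30.1 tcp [ 0.6174 -0.3031  0.2023] psi 28.9
from [ 0.6174 -0.3031  0.2025 28.9098] tx 0.01 ty -0.01 tz 2.39 az -0.02
[(array([353.,  90.]), np.int32(187)), (array([404.,  92.]), np.int32(71)), (array([280., 163.]), np.int32(163)), (array([314., 193.]), np.int32(144)), (array([  7., 208.]), np.int32(242))]
```

Call:
drive_tool --moves '[{"tx": 0.01,"ty": -0.01,"tz": 0.79,"ax": 0,"ay": 0,"az": -0.2,"gripper": 0.4},{"tx": 0,"ty": 0,"tz": 0.8,"ax": 0,"ay": 0,"az": 0,"gripper": 0.4},{"tx": 0,"ty": 0,"tz": 0.75,"ax": 0,"ay": 0,"az": 0,"gripper": 0.4},{"tx": 0,"ty": 0,"tz": 0,"ax": 0,"ay": 0,"az": 0,"gripper": 1},{"tx": 0,"ty": 0,"tz": 0,"ax": 0,"ay": 0,"az": 0,"gripper": 1},{"tx": 0,"ty": 0,"tz": 0,"ax": 0,"ay": 0,"az": 0,"gripper": 1},{"tx": 0,"ty": 0,"tz": 0,"ax": 0,"ay": 0,"az": 0,"gripper": 1},{"tx": 0,"ty": 0,"tz": 0,"ax": 0,"ay": 0,"az": 0,"gripper": 1}]'

```text
clock: 23.48
tcp_pos: [0.6184, -0.3026, 0.0649]
tcp_rot: [0.001, 0.965, 0.26, 0.001]
contact_force: [-1.2, 1.3, 7.4]
gripper_width: 0.33
finger_force: 39.9
```

Run:
```python
from h import *
s=sensors.observe();p=s["tcp_pos"];print(p,s["finger_force"])
c=go(p[0],p[1],.175,3.4);c=go(.5272,-.0105,.13,3.4,c)
```

```text
[ 0.61841802 -0.30261684  0.06487306] 39.946648478507996
from [ 0.6184 -0.3026  0.0649 30.1908] tx 0.00 ty 0.00 tz -1.84 az 4.47
from [ 0.6184 -0.3026  0.175   3.4   ] tx -1.23 ty -4.95 tz 0.75 az -0.00
```

Call:
drive_tool --moves '[{"tx": 0,"ty": 0,"tz": -0.6,"ax": 0,"ay": 0,"az": 0,"gripper": 1},{"tx": 0,"ty": 0,"tz": -0.7,"ax": 0,"ay": 0,"az": 0,"gripper": 1},{"tx": 0,"ty": 0,"tz": -0.54,"ax": 0,"ay": 0,"az": 0.7,"gripper": 1},{"tx": 0,"ty": 0,"tz": 0,"ax": 0,"ay": 0,"az": 0.8,"gripper": 1},{"tx": 0,"ty": 0,"tz": 0,"ax": 0,"ay": 0,"az": 0.8,"gripper": 1},{"tx": 0,"ty": 0,"tz": 0,"ax": 0,"ay": 0,"az": 0.8,"gripper": 1},{"tx": 0,"ty": 0,"tz": 0,"ax": 0,"ay": 0,"az": 0.7,"gripper": 1},{"tx": 0,"ty": 0,"tz": 0,"ax": 0,"ay": 0,"az": 0.67,"gripper": 1}]'

```text
clock: 24.48
tcp_pos: [0.6177, -0.3023, 0.1737]
tcp_rot: [0.0, 1.0, 0.028, 0.0]
contact_force: [0.1, -0.1, -3.9]
gripper_width: 0.335
finger_force: 39.9
```

Call:
drive_tool --moves '[{"tx": -0.11,"ty": -0.45,"tz": 0,"ax": 0,"ay": 0,"az": 0,"gripper": 1},{"tx": -0.18,"ty": -0.7,"tz": 0,"ax": 0,"ay": 0,"az": 0,"gripper": 1},{"tx": -0.19,"ty": -0.8,"tz": 0,"ax": 0,"ay": 0,"az": 0,"gripper": 1},{"tx": -0.2,"ty": -0.8,"tz": 0,"ax": 0,"ay": 0,"az": 0,"gripper": 1},{"tx": -0.2,"ty": -0.8,"tz": 0,"ax": 0,"ay": 0,"az": 0,"gripper": 1},{"tx": -0.18,"ty": -0.7,"tz": 0,"ax": 0,"ay": 0,"az": 0,"gripper": 1},{"tx": -0.12,"ty": -0.5,"tz": 0,"ax": 0,"ay": 0,"az": 0,"gripper": 1},{"tx": -0.05,"ty": -0.2,"tz": 0,"ax": 0,"ay": 0,"az": 0,"gripper": 1},{"tx": 0,"ty": 0,"tz": 0,"ax": 0,"ay": 0,"az": 0,"gripper": 1},{"tx": 0,"ty": 0,"tz": 0,"ax": 0,"ay": 0,"az": 0,"gripper": 1}]'

```text
clock: 25.72
tcp_pos: [0.527, -0.0111, 0.1733]
tcp_rot: [0.0, 1.0, 0.029, 0.0]
contact_force: [-0.7, -0.3, -3.2]
gripper_width: 0.337
finger_force: 40.0
```

```bash
cat >> h.py <<'E'
def held(h,name):
    "mould in the fingers: expected against seen rows of body front edge and key"
    from scipy.spatial.transform import Rotation as R
    im=vision.grab_frame("wrist");cv2.imwrite(f"pics/{name}.png",im)
    s=sensors.observe();c=vision.calibration("wrist");w,x,y,z=s["tcp_rot"];M=R.from_quat([x,y,z,w]).as_matrix();p=s["tcp_pos"]
    f=lambda a,b,q:np.round(proj(c,p+M@np.array([a,b,h-q])),0)
    print("expect key tip",f(.045,0,.034),"body front",f(.03,0,.045))
    g=im.max(2).astype(int);print([int(150+i) for i in np.where(abs(np.diff(g[150:290,255]))>12)[0]])
    hh=cv2.cvtColor(im,cv2.COLOR_BGR2HSV);m=(hh[...,0]<14)&(hh[...,1]>130)&(hh[...,2]>60);m[:150]=0;m[215:]=0;m[:,:250]=0;m[:,310:]=0;ys,xs=np.where(m);print("key px",xs.min(),xs.max(),ys.min(),ys.max())
E
python3 - <<'E'
from h import *
held(.0609,"c5");go(.5272,-.0105,.105,3.4)
E
```

```text
expect key tip [281. 176.] body front [281. 202.]
[160, 161, 166, 168, 173, 189, 201, 202, 237, 238, 240, 280, 281, 282, 285, 286, 288]
key px 272 292 174 195
from [ 0.527  -0.0111  0.1732  3.3189] tx 0.00 ty -0.01 tz 1.14 az -0.01
```

Call:
drive_tool --moves '[{"tx": 0,"ty": 0,"tz": 0.5,"ax": 0,"ay": 0,"az": 0,"gripper": 1},{"tx": 0,"ty": 0,"tz": 0.4,"ax": 0,"ay": 0,"az": 0,"gripper": 1},{"tx": 0,"ty": 0,"tz": 0.2,"ax": 0,"ay": 0,"az": 0,"gripper": 1},{"tx": 0,"ty": 0,"tz": 0.1,"ax": 0,"ay": 0,"az": 0,"gripper": 1},{"tx": 0,"ty": 0,"tz": 0,"ax": 0,"ay": 0,"az": 0,"gripper": 1}]'

```text
clock: 26.4
tcp_pos: [0.5268, -0.0104, 0.1014]
tcp_rot: [0.0, 1.0, 0.029, 0.0]
contact_force: [-1.3, 0.1, -3.3]
gripper_width: 0.335
finger_force: 40.0
```

Call:
drive_tool --moves '[{"tx": 0,"ty": 0,"tz": 0.1,"ax": 0,"ay": 0,"az": 0,"gripper": 1},{"tx": 0,"ty": 0,"tz": 0.08,"ax": 0,"ay": 0,"az": 0,"gripper": 1},{"tx": 0,"ty": 0,"tz": 0,"ax": 0,"ay": 0,"az": 0,"gripper": 1}]'

```text
clock: 26.78
tcp_pos: [0.5265, -0.0102, 0.0902]
tcp_rot: [0.0, 1.0, 0.029, -0.0]
contact_force: [0.8, 0.1, -2.8]
gripper_width: 0.334
finger_force: 40.0
```

Call:
drive_tool --moves '[{"tx": 0,"ty": 0,"tz": 0.06,"ax": 0,"ay": 0,"az": 0,"gripper": 1},{"tx": 0,"ty": 0,"tz": 0,"ax": 0,"ay": 0,"az": 0,"gripper": 1}]'

```text
clock: 27.02
tcp_pos: [0.5265, -0.0102, 0.0866]
tcp_rot: [0.0, 1.0, 0.029, -0.0]
contact_force: [0.3, -0.5, -3.1]
gripper_width: 0.331
finger_force: 40.0
```

Next, set it down and release it, then go to the third mould (about 0.401,-0.273) at ψ=-59.

Call:
drive_tool --moves '[{"tx": 0,"ty": 0,"tz": 0.03,"ax": 0,"ay": 0,"az": 0,"gripper": 1},{"tx": 0,"ty": 0,"tz": 0,"ax": 0,"ay": 0,"az": 0,"gripper": 1},{"tx": 0,"ty": 0,"tz": 0,"ax": 0,"ay": 0,"az": 0,"gripper": 0.4},{"tx": 0,"ty": 0,"tz": 0,"ax": 0,"ay": 0,"az": 0,"gripper": 0.4},{"tx": 0,"ty": 0,"tz": 0,"ax": 0,"ay": 0,"az": 0,"gripper": 0.4},{"tx": 0,"ty": 0,"tz": -0.7,"ax": 0,"ay": 0,"az": 0,"gripper": 0.4},{"tx": 0,"ty": 0,"tz": -0.8,"ax": 0,"ay": 0,"az": 0,"gripper": 0.4},{"tx": 0,"ty": 0,"tz": -0.5,"ax": 0,"ay": 0,"az": 0,"gripper": 0.4},{"tx": 0,"ty": 0,"tz": 0,"ax": 0,"ay": 0,"az": 0,"gripper": 0.4},{"tx": 0,"ty": 0,"tz": 0,"ax": 0,"ay": 0,"az": 0,"gripper": 0.4}]'

```text
clock: 28.28
tcp_pos: [0.5262, -0.0101, 0.2043]
tcp_rot: [-0.0, 1.0, 0.029, -0.0]
contact_force: [-0.4, -0.2, -0.3]
gripper_width: 0.6
finger_force: 0.0
```

Run:
```python
from h import *
p=hover(.024,"hp1")
go(.401,-.273,.2,-59)
```

```text
dot px 282 215 pos [ 0.5266 -0.0106] rect mm [537.5  -9.6] [48.7 48.4] yaw mod90 3.4 tcp [ 0.5262 -0.0101  0.2043] psi 3.4
from [ 0.5261 -0.0101  0.2039  3.3727] tx -2.34 ty 4.25 tz 0.07 az 10.40
```

Call:
drive_tool --moves '[{"tx": -0.28,"ty": 0.5,"tz": 0,"ax": 0,"ay": 0,"az": 0,"gripper": 0.4},{"tx": -0.42,"ty": 0.75,"tz": 0,"ax": 0,"ay": 0,"az": 0,"gripper": 0.4},{"tx": -0.42,"ty": 0.75,"tz": 0,"ax": 0,"ay": 0,"az": 0,"gripper": 0.4},{"tx": -0.42,"ty": 0.75,"tz": 0,"ax": 0,"ay": 0,"az": 0,"gripper": 0.4},{"tx": -0.4,"ty": 0.75,"tz": 0,"ax": 0,"ay": 0,"az": 0,"gripper": 0.4},{"tx": -0.4,"ty": 0.75,"tz": 0.07,"ax": 0,"ay": 0,"az": 0,"gripper": 0.4}]'

```text
clock: 29.08
tcp_pos: [0.4004, -0.2743, 0.1999]
tcp_rot: [-0.0, 1.0, 0.029, -0.0]
contact_force: [1.4, -0.3, 0.6]
gripper_width: 0.6
finger_force: 0.0
```

Call:
drive_tool --moves '[{"tx": 0,"ty": 0,"tz": 0,"ax": 0,"ay": 0,"az": 0.94,"gripper": 0.4},{"tx": 0,"ty": 0,"tz": 0,"ax": 0,"ay": 0,"az": 0.95,"gripper": 0.4},{"tx": 0,"ty": 0,"tz": 0,"ax": 0,"ay": 0,"az": 0.95,"gripper": 0.4},{"tx": 0,"ty": 0,"tz": 0,"ax": 0,"ay": 0,"az": 0.95,"gripper": 0.4},{"tx": 0,"ty": 0,"tz": 0,"ax": 0,"ay": 0,"az": 0.95,"gripper": 0.4},{"tx": 0,"ty": 0,"tz": 0,"ax": 0,"ay": 0,"az": 0.95,"gripper": 0.4},{"tx": 0,"ty": 0,"tz": 0,"ax": 0,"ay": 0,"az": 0.95,"gripper": 0.4},{"tx": 0,"ty": 0,"tz": 0,"ax": 0,"ay": 0,"az": 0.95,"gripper": 0.4},{"tx": 0,"ty": 0,"tz": 0,"ax": 0,"ay": 0,"az": 0.95,"gripper": 0.4},{"tx": 0,"ty": 0,"tz": 0,"ax": 0,"ay": 0,"az": 0.95,"gripper": 0.4},{"tx": 0,"ty": 0,"tz": 0,"ax": 0,"ay": 0,"az": 0.91,"gripper": 0.4},{"tx": 0,"ty": 0,"tz": 0,"ax": 0,"ay": 0,"az": 0,"gripper": 0.4}]'

```text
clock: 30.58
tcp_pos: [0.4012, -0.2728, 0.1999]
tcp_rot: [-0.0, 0.87, -0.492, -0.001]
contact_force: [-0.1, -0.0, -0.5]
gripper_width: 0.603
finger_force: 0.0
```

Run:
```python
from h import *
p=hover(.004,"hc");c=go(p[0],p[1],.062,-59)
im=cv2.imread("pics/hc.png");h=cv2.cvtColor(im,cv2.COLOR_BGR2HSV);m=((h[...,0]<14)&(h[...,1]>130)&(h[...,2]>60)).astype(np.uint8);m[265:]=0
n,l,st,ce=cv2.connectedComponentsWithStats(m);print([(np.round(ce[j]),st[j][4]) for j in range(1,n) if st[j][4]>40])
```

```text
dot px 338 253 pos [ 0.3318 -0.2649] rect mm [ 400.3 -333.4] [397.9 248.2] yaw mod90 31.1 tcp [ 0.4012 -0.2728  0.1999] psi -59.0
from [  0.4012  -0.2728   0.2    -58.9086] tx -0.71 ty 0.92 tz 2.30 az 0.02
[(array([282., 163.]), np.int32(150)), (array([314., 195.]), np.int32(87))]
```

Run:
```python
from h import *
im=cv2.imread("pics/hc.png");c=vision.calibration("wrist");g=im.max(2)
m=np.zeros(g.shape,np.uint8);m[192:226,262:304]=g[192:226,262:304]<150
n,l,st,ce=cv2.connectedComponentsWithStats(m)
for j in range(1,n):
    if st[j][4]>30:print(st[j],ce[j],ray(c,*ce[j],.095)[:2])
# body outline: white mask around
h=cv2.cvtColor(im,cv2.COLOR_BGR2HSV);w=((h[...,2]>200)&(h[...,1]<25)).astype(np.uint8);w[:150]=0;w[262:]=0;w[:,:230]=0;w[:,:]*=1
n,l,st,ce=cv2.connectedComponentsWithStats(w);print([(st[j]) for j in range(1,n) if st[j][4]>150])
```

```text
[275 204  14  13 146] [281.76712329 209.88356164] [ 0.40252667 -0.27362472]
[array([  230,   150,   262,   112, 18377], dtype=int32)]
```

Call:
drive_tool --moves '[{"tx": 0.02,"ty": -0.01,"tz": 0.79,"ax": 0,"ay": 0,"az": 0,"gripper": 0.4},{"tx": 0,"ty": 0,"tz": 0.8,"ax": 0,"ay": 0,"az": 0,"gripper": 0.4},{"tx": 0,"ty": 0,"tz": 0.72,"ax": 0,"ay": 0,"az": 0,"gripper": 0.4},{"tx": 0,"ty": 0,"tz": 0,"ax": 0,"ay": 0,"az": 0,"gripper": 1},{"tx": 0,"ty": 0,"tz": 0,"ax": 0,"ay": 0,"az": 0,"gripper": 1},{"tx": 0,"ty": 0,"tz": 0,"ax": 0,"ay": 0,"az": 0,"gripper": 1},{"tx": 0,"ty": 0,"tz": 0,"ax": 0,"ay": 0,"az": 0,"gripper": 1},{"tx": 0,"ty": 0,"tz": 0,"ax": 0,"ay": 0,"az": 0,"gripper": 1}]'

```text
clock: 31.62
tcp_pos: [0.4031, -0.2743, 0.0637]
tcp_rot: [0.0, 0.87, -0.493, 0.001]
contact_force: [-2.0, 0.1, 9.6]
gripper_width: 0.334
finger_force: 39.8
```

Run:
```python
from h import *
s=sensors.observe();p=s["tcp_pos"];print(p,s["finger_force"])
c=go(p[0],p[1],.185,3.4);c=go(.533,-.1084,.13,3.4,c)
```

```text
[ 0.40313356 -0.27429586  0.06369781] 39.80379939079285
from [  0.4031  -0.2743   0.0637 -59.0191] tx 0.00 ty -0.00 tz -2.02 az -10.40
from [ 0.4031 -0.2743  0.185   3.4   ] tx 2.32 ty -2.63 tz 0.92 az -0.00
```

Call:
drive_tool --moves '[{"tx": 0,"ty": 0,"tz": -0.6,"ax": 0,"ay": 0,"az": 0,"gripper": 1},{"tx": 0,"ty": 0,"tz": -0.7,"ax": 0,"ay": 0,"az": -0.4,"gripper": 1},{"tx": 0,"ty": 0,"tz": -0.6,"ax": 0,"ay": 0,"az": -0.9,"gripper": 1},{"tx": 0,"ty": 0,"tz": 0,"ax": 0,"ay": 0,"az": -1,"gripper": 1},{"tx": 0,"ty": 0,"tz": 0,"ax": 0,"ay": 0,"az": -1,"gripper": 1},{"tx": 0,"ty": 0,"tz": 0,"ax": 0,"ay": 0,"az": -1,"gripper": 1},{"tx": 0,"ty": 0,"tz": 0,"ax": 0,"ay": 0,"az": -1,"gripper": 1},{"tx": 0,"ty": 0,"tz": 0,"ax": 0,"ay": 0,"az": -1,"gripper": 1},{"tx": 0,"ty": 0,"tz": 0,"ax": 0,"ay": 0,"az": -1,"gripper": 1},{"tx": 0,"ty": 0,"tz": 0,"ax": 0,"ay": 0,"az": -1,"gripper": 1},{"tx": 0,"ty": 0,"tz": 0,"ax": 0,"ay": 0,"az": -1,"gripper": 1},{"tx": 0,"ty": 0,"tz": 0,"ax": 0,"ay": 0,"az": -1,"gripper": 1}]'

```text
clock: 33.12
tcp_pos: [0.4024, -0.2735, 0.1767]
tcp_rot: [0.0, 1.0, 0.026, 0.0]
contact_force: [-0.3, -0.8, -3.7]
gripper_width: 0.334
finger_force: 39.8
```

Call:
drive_tool --moves '[{"tx": 0,"ty": 0,"tz": 0,"ax": 0,"ay": 0,"az": -0.1,"gripper": 1},{"tx": 0.35,"ty": -0.4,"tz": 0,"ax": 0,"ay": 0,"az": 0,"gripper": 1},{"tx": 0.5,"ty": -0.57,"tz": 0,"ax": 0,"ay": 0,"az": 0,"gripper": 1},{"tx": 0.5,"ty": -0.57,"tz": 0,"ax": 0,"ay": 0,"az": 0,"gripper": 1},{"tx": 0.5,"ty": -0.57,"tz": 0,"ax": 0,"ay": 0,"az": 0,"gripper": 1},{"tx": 0.35,"ty": -0.4,"tz": 0,"ax": 0,"ay": 0,"az": 0,"gripper": 1},{"tx": 0.12,"ty": -0.12,"tz": 0,"ax": 0,"ay": 0,"az": 0,"gripper": 1},{"tx": 0,"ty": 0,"tz": 0,"ax": 0,"ay": 0,"az": 0,"gripper": 1},{"tx": 0,"ty": 0,"tz": 0,"ax": 0,"ay": 0,"az": 0,"gripper": 1}]'

```text
clock: 34.25
tcp_pos: [0.5317, -0.1088, 0.1763]
tcp_rot: [0.0, 1.0, 0.029, -0.0]
contact_force: [1.2, 0.0, -2.9]
gripper_width: 0.339
finger_force: 39.9
```

Run:
```python
from h import *
held(.0597,"c6");go(.533,-.1084,.1,3.4)
```

```text
expect key tip [281. 176.] body front [281. 202.]
[158, 159, 160, 172, 191, 199, 201, 203, 204, 205, 237, 238, 239, 241, 242, 280, 281, 282, 286, 288]
key px 272 293 176 198
from [ 0.5317 -0.1089  0.1763  3.2916] tx 0.02 ty -0.01 tz 1.27 az -0.02
```

Call:
drive_tool --moves '[{"tx": 0.03,"ty": -0.01,"tz": 0.5,"ax": 0,"ay": 0,"az": 0,"gripper": 1},{"tx": 0,"ty": 0,"tz": 0.45,"ax": 0,"ay": 0,"az": 0,"gripper": 1},{"tx": 0,"ty": 0,"tz": 0.2,"ax": 0,"ay": 0,"az": 0,"gripper": 1},{"tx": 0,"ty": 0,"tz": 0.1,"ax": 0,"ay": 0,"az": 0,"gripper": 1},{"tx": 0,"ty": 0,"tz": 0,"ax": 0,"ay": 0,"az": 0,"gripper": 1}]'

```text
clock: 34.92
tcp_pos: [0.5342, -0.1076, 0.1016]
tcp_rot: [0.0, 1.0, 0.029, 0.0]
contact_force: [-0.2, -0.0, -3.3]
gripper_width: 0.331
finger_force: 39.9
```

Call:
drive_tool --moves '[{"tx": 0,"ty": 0,"tz": 0.1,"ax": 0,"ay": 0,"az": 0,"gripper": 1},{"tx": 0,"ty": 0,"tz": 0.08,"ax": 0,"ay": 0,"az": 0,"gripper": 1},{"tx": 0,"ty": 0,"tz": 0,"ax": 0,"ay": 0,"az": 0,"gripper": 1}]'

```text
clock: 35.3
tcp_pos: [0.5339, -0.1073, 0.0902]
tcp_rot: [-0.0, 1.0, 0.029, -0.0]
contact_force: [0.2, 0.4, -3.3]
gripper_width: 0.335
finger_force: 39.9
```

Call:
drive_tool --moves '[{"tx": 0,"ty": 0,"tz": 0.08,"ax": 0,"ay": 0,"az": 0,"gripper": 1},{"tx": 0,"ty": 0,"tz": 0,"ax": 0,"ay": 0,"az": 0,"gripper": 1}]'

```text
clock: 35.55
tcp_pos: [0.5339, -0.1073, 0.0853]
tcp_rot: [-0.0, 1.0, 0.029, -0.0]
contact_force: [-0.1, 0.0, -3.3]
gripper_width: 0.331
finger_force: 39.9
```

Call:
drive_tool --moves '[{"tx": 0,"ty": 0,"tz": 0.03,"ax": 0,"ay": 0,"az": 0,"gripper": 1},{"tx": 0,"ty": 0,"tz": 0,"ax": 0,"ay": 0,"az": 0,"gripper": 0.35},{"tx": 0,"ty": 0,"tz": 0,"ax": 0,"ay": 0,"az": 0,"gripper": 0.35},{"tx": 0,"ty": 0,"tz": 0,"ax": 0,"ay": 0,"az": 0,"gripper": 0.35},{"tx": 0,"ty": 0,"tz": -0.7,"ax": 0,"ay": 0,"az": 0,"gripper": 0.35},{"tx": 0,"ty": 0,"tz": -0.8,"ax": 0,"ay": 0,"az": 0,"gripper": 0.35},{"tx": 0,"ty": 0,"tz": -0.5,"ax": 0,"ay": 0,"az": 0,"gripper": 0.35},{"tx": 0,"ty": 0,"tz": 0,"ax": 0,"ay": 0,"az": 0,"gripper": 0.35},{"tx": 0,"ty": 0,"tz": 0,"ax": 0,"ay": 0,"az": 0,"gripper": 0.35}]'

```text
clock: 36.67
tcp_pos: [0.5336, -0.1072, 0.2031]
tcp_rot: [-0.0, 1.0, 0.029, -0.0]
contact_force: [-0.5, 1.0, -0.5]
gripper_width: 0.653
finger_force: 0.0
```

Run:
```python
from h import *
p=hover(.024,"hp0")
go(.446,-.0145,.064,3.4)
```

```text
dot px 283 217 pos [ 0.5327 -0.1084] rect mm [ 543.7 -107.2] [49.7 48.5] yaw mod90 2.0 tcp [ 0.5336 -0.1072  0.2031] psi 3.4
from [ 0.5335 -0.1072  0.2027  3.3722] tx -1.37 ty -1.63 tz 2.31 az -0.00
```

Call:
drive_tool --moves '[{"tx": -0.46,"ty": -0.54,"tz": 0,"ax": 0,"ay": 0,"az": 0,"gripper": 0.35},{"tx": -0.46,"ty": -0.54,"tz": 0,"ax": 0,"ay": 0,"az": 0,"gripper": 0.35},{"tx": -0.45,"ty": -0.55,"tz": 0,"ax": 0,"ay": 0,"az": 0,"gripper": 0.35},{"tx": 0,"ty": 0,"tz": 0.7,"ax": 0,"ay": 0,"az": 0,"gripper": 0.35},{"tx": 0,"ty": 0,"tz": 0.8,"ax": 0,"ay": 0,"az": 0,"gripper": 0.35},{"tx": 0,"ty": 0,"tz": 0.8,"ax": 0,"ay": 0,"az": 0,"gripper": 0.35},{"tx": 0,"ty": 0,"tz": 0,"ax": 0,"ay": 0,"az": 0,"gripper": 1},{"tx": 0,"ty": 0,"tz": 0,"ax": 0,"ay": 0,"az": 0,"gripper": 1},{"tx": 0,"ty": 0,"tz": 0,"ax": 0,"ay": 0,"az": 0,"gripper": 1},{"tx": 0,"ty": 0,"tz": 0,"ax": 0,"ay": 0,"az": 0,"gripper": 1}]' --squeeze 50

```text
clock: 37.98
tcp_pos: [0.4465, -0.0135, 0.0673]
tcp_rot: [-0.0, 1.0, 0.029, 0.001]
contact_force: [0.4, 14.7, 0.3]
gripper_width: 0.377
finger_force: 50.0
```

Call:
drive_tool --moves '[{"tx": 0,"ty": 0,"tz": 0,"ax": 0,"ay": 0,"az": 0,"gripper": 1},{"tx": 0,"ty": 0,"tz": 0,"ax": 0,"ay": 0,"az": 0,"gripper": 1}]'

```text
clock: 38.22
tcp_pos: [0.4465, -0.0135, 0.0672]
tcp_rot: [-0.0, 1.0, 0.029, 0.001]
contact_force: [2.1, 13.4, 0.7]
gripper_width: 0.377
finger_force: 50.0
```

Call:
drive_tool --moves '[{"tx": -0.05,"ty": -0.03,"tz": 0,"ax": 0,"ay": 0,"az": 0,"gripper": 1},{"tx": -0.05,"ty": 0,"tz": 0,"ax": 0,"ay": 0,"az": 0,"gripper": 1},{"tx": 0,"ty": 0,"tz": 0,"ax": 0,"ay": 0,"az": 0,"gripper": 1}]'

```text
clock: 38.6
tcp_pos: [0.4456, -0.0135, 0.0675]
tcp_rot: [0.001, 1.0, 0.029, 0.006]
contact_force: [22.8, 4.7, -17.8]
gripper_width: 0.379
finger_force: 50.0
```

Call:
drive_tool --moves '[{"tx": 0.15,"ty": 0,"tz": 0,"ax": 0,"ay": 0,"az": 0,"gripper": 1},{"tx": 0.15,"ty": 0,"tz": 0,"ax": 0,"ay": 0,"az": 0,"gripper": 1},{"tx": 0.15,"ty": 0,"tz": 0,"ax": 0,"ay": 0,"az": 0,"gripper": 1},{"tx": 0.15,"ty": 0,"tz": 0,"ax": 0,"ay": 0,"az": 0,"gripper": 1},{"tx": 0.1,"ty": 0,"tz": 0,"ax": 0,"ay": 0,"az": 0,"gripper": 1},{"tx": 0,"ty": 0,"tz": 0,"ax": 0,"ay": 0,"az": 0,"gripper": 1}]'

```text
clock: 39.35
tcp_pos: [0.4838, -0.0112, 0.0675]
tcp_rot: [0.001, 1.0, 0.029, 0.003]
contact_force: [2.5, -6.3, 0.4]
gripper_width: 0.379
finger_force: 50.0
```

Call:
drive_tool --moves '[{"tx": 0.1,"ty": 0.01,"tz": 0,"ax": 0,"ay": 0,"az": 0,"gripper": 1},{"tx": 0.1,"ty": 0,"tz": 0,"ax": 0,"ay": 0,"az": 0,"gripper": 1},{"tx": 0.1,"ty": 0,"tz": 0,"ax": 0,"ay": 0,"az": 0,"gripper": 1},{"tx": 0.05,"ty": 0,"tz": 0,"ax": 0,"ay": 0,"az": 0,"gripper": 1},{"tx": 0,"ty": 0,"tz": 0,"ax": 0,"ay": 0,"az": 0,"gripper": 1}]'

```text
clock: 39.98
tcp_pos: [0.5026, -0.0102, 0.0674]
tcp_rot: [0.0, 1.0, 0.029, 0.0]
contact_force: [-7.7, -3.7, 11.5]
gripper_width: 0.377
finger_force: 50.0
```

Call:
drive_tool --moves '[{"tx": 0.08,"ty": 0,"tz": 0,"ax": 0,"ay": 0,"az": 0,"gripper": 1},{"tx": 0,"ty": 0,"tz": 0,"ax": 0,"ay": 0,"az": 0,"gripper": 1}]'

```text
clock: 40.22
tcp_pos: [0.5059, -0.01, 0.0673]
tcp_rot: [0.0, 1.0, 0.03, -0.002]
contact_force: [-13.4, -6.4, 15.8]
gripper_width: 0.373
finger_force: 50.0
```

Call:
drive_tool --moves '[{"tx": 0.08,"ty": 0,"tz": 0,"ax": 0,"ay": 0,"az": 0,"gripper": 1},{"tx": 0,"ty": 0,"tz": 0,"ax": 0,"ay": 0,"az": 0,"gripper": 1}]'

```text
clock: 40.48
tcp_pos: [0.5082, -0.0098, 0.0668]
tcp_rot: [-0.0, 1.0, 0.03, -0.004]
contact_force: [-23.8, -9.6, 19.3]
gripper_width: 0.38
finger_force: 50.0
```

Call:
drive_tool --moves '[{"tx": 0.08,"ty": 0,"tz": 0,"ax": 0,"ay": 0,"az": 0,"gripper": 1},{"tx": 0,"ty": 0,"tz": 0,"ax": 0,"ay": 0,"az": 0,"gripper": 1},{"tx": 0,"ty": 0,"tz": 0,"ax": 0,"ay": 0,"az": 0,"gripper": 1}]'

```text
clock: 40.85
tcp_pos: [0.5117, -0.0095, 0.0664]
tcp_rot: [-0.0, 1.0, 0.03, -0.006]
contact_force: [-27.8, -12.2, 15.7]
gripper_width: 0.377
finger_force: 50.0
```

Call:
drive_tool --moves '[{"tx": -0.15,"ty": 0,"tz": 0,"ax": 0,"ay": 0,"az": 0,"gripper": 1},{"tx": -0.15,"ty": 0,"tz": 0,"ax": 0,"ay": 0,"az": 0,"gripper": 1},{"tx": -0.15,"ty": 0,"tz": 0,"ax": 0,"ay": 0,"az": 0,"gripper": 1},{"tx": -0.15,"ty": 0,"tz": 0,"ax": 0,"ay": 0,"az": 0,"gripper": 1},{"tx": -0.15,"ty": 0,"tz": 0,"ax": 0,"ay": 0,"az": 0,"gripper": 1},{"tx": -0.15,"ty": 0,"tz": 0,"ax": 0,"ay": 0,"az": 0,"gripper": 1},{"tx": -0.1,"ty": 0,"tz": 0,"ax": 0,"ay": 0,"az": 0,"gripper": 1},{"tx": -0.05,"ty": 0,"tz": 0,"ax": 0,"ay": 0,"az": 0,"gripper": 1},{"tx": 0,"ty": 0,"tz": 0,"ax": 0,"ay": 0,"az": 0,"gripper": 1}]'

```text
clock: 41.98
tcp_pos: [0.4542, -0.0129, 0.0664]
tcp_rot: [0.0, 1.0, 0.03, 0.0]
contact_force: [-0.6, -3.7, 9.2]
gripper_width: 0.376
finger_force: 50.0
```

Call:
drive_tool --moves '[{"tx": -0.08,"ty": 0,"tz": 0,"ax": 0,"ay": 0,"az": 0,"gripper": 1},{"tx": 0,"ty": 0,"tz": 0,"ax": 0,"ay": 0,"az": 0,"gripper": 1}]'

```text
clock: 42.22
tcp_pos: [0.4516, -0.0131, 0.0665]
tcp_rot: [0.0, 1.0, 0.029, 0.003]
contact_force: [9.0, 2.1, 1.4]
gripper_width: 0.376
finger_force: 50.0
```

Call:
drive_tool --moves '[{"tx": -0.08,"ty": 0,"tz": 0,"ax": 0,"ay": 0,"az": 0,"gripper": 1},{"tx": 0,"ty": 0,"tz": 0,"ax": 0,"ay": 0,"az": 0,"gripper": 1}]'

```text
clock: 42.48
tcp_pos: [0.4498, -0.0133, 0.0667]
tcp_rot: [0.001, 1.0, 0.029, 0.006]
contact_force: [22.6, 9.7, -9.1]
gripper_width: 0.378
finger_force: 50.0
```

Call:
drive_tool --moves '[{"tx": 0.09,"ty": 0,"tz": 0,"ax": 0,"ay": 0,"az": 0,"gripper": 1},{"tx": 0,"ty": 0,"tz": 0,"ax": 0,"ay": 0,"az": 0,"gripper": 0.35},{"tx": 0,"ty": 0,"tz": 0,"ax": 0,"ay": 0,"az": 0,"gripper": 0.35},{"tx": 0,"ty": 0,"tz": 0,"ax": 0,"ay": 0,"az": 0,"gripper": 0.35},{"tx": 0,"ty": 0,"tz": -0.8,"ax": 0,"ay": 0,"az": 0,"gripper": 0.35},{"tx": 0,"ty": 0,"tz": -0.8,"ax": 0,"ay": 0,"az": 0,"gripper": 0.35},{"tx": 0,"ty": 0,"tz": -0.8,"ax": 0,"ay": 0,"az": 0,"gripper": 0.35},{"tx": 0,"ty": 0,"tz": 0,"ax": 0,"ay": 0,"az": 0,"gripper": 0.35},{"tx": 0,"ty": 0,"tz": 0,"ax": 0,"ay": 0,"az": 0,"gripper": 0.35}]'

```text
clock: 43.6
tcp_pos: [0.4498, -0.013, 0.2092]
tcp_rot: [-0.0, 1.0, 0.029, -0.0]
contact_force: [-1.0, 1.0, -0.2]
gripper_width: 0.65
finger_force: 0.0
```

```bash
cat >> h.py <<'E'
def keys(name,zbase=.024):
    im=vision.grab_frame("wrist");c=vision.calibration("wrist");cv2.imwrite(f"pics/{name}.png",im)
    hh=cv2.cvtColor(im,cv2.COLOR_BGR2HSV);m=((hh[...,0]<12)&(hh[...,1]>150)&(hh[...,2]>60)).astype(np.uint8);m[262:]=0
    n,l,st,ce=cv2.connectedComponentsWithStats(m)
    for j in range(1,n):
        x,y,w,h,a=st[j]
        if a>25:
            P=ray(c,x+w/2,y,zbase+.034);Q=ray(c,x+w/2,y+h,zbase+.034);print("key px",x,y,w,h,"len mm %.1f"%(1000*np.hypot(*(P-Q)[:2])),np.round(Q,3)[:2])
    d=np.zeros(im.shape[:2],np.uint8);d[100:262]=(im.max(2)[100:262]<135)
    n,l,st,ce=cv2.connectedComponentsWithStats(d)
    for j in range(1,n):
        x,y,w,h,a=st[j]
        if 40<a<400 and .7<w/h<1.5 and a/(w*h)>.65 and im[y-3,x+w//2].min()>120 and im[min(y+h+2,419),x+w//2].min()>120:print("dot",np.round(ce[j]),np.round(ray(c,*ce[j],zbase+.091)[:2],4))
E
python3 - <<'E'
from h import *
keys("k1");go(.522,.0865,.0865,3.4)
E
```

```text
dot [171. 131.] [0.5174 0.0855]
dot [284. 132.] [ 0.5229 -0.0108]
dot [398. 132.] [ 0.5284 -0.1081]
from [ 0.4497 -0.013   0.2088  3.3731] tx 1.30 ty -1.58 tz 2.04 az -0.00
```

View pics/k1.png

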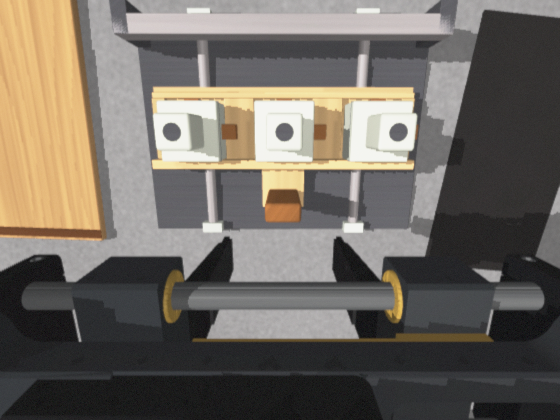

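All three moulds are seated in the pockets, with neck dots at (171,131), (284,132) and (398,132), and no front key stands out any more. The remaining keys point right. Now I'll turn each mould a quarter, starting with the left pocket.

Call:
drive_tool --moves '[{"tx": 0.3,"ty": -0.38,"tz": 0,"ax": 0,"ay": 0,"az": 0,"gripper": 0.35},{"tx": 0.4,"ty": -0.5,"tz": 0,"ax": 0,"ay": 0,"az": 0,"gripper": 0.35},{"tx": 0.35,"ty": -0.45,"tz": 0,"ax": 0,"ay": 0,"az": 0,"gripper": 0.35},{"tx": 0.17,"ty": -0.24,"tz": 0,"ax": 0,"ay": 0,"az": 0,"gripper": 0.35},{"tx": 0,"ty": 0,"tz": 0,"ax": 0,"ay": 0,"az": 0,"gripper": 0.35},{"tx": 0,"ty": 0,"tz": 0,"ax": 0,"ay": 0,"az": 0,"gripper": 0.35}]'

```text
clock: 44.4
tcp_pos: [0.5172, 0.0846, 0.2094]
tcp_rot: [0.0, 1.0, 0.029, -0.001]
contact_force: [0.6, -0.5, 0.0]
gripper_width: 0.652
finger_force: 0.0
```

Run:
```python
from h import *
p=hover(.024,"r2");go(p[0],p[1],.084,3.4)
```

```text
dot px 280 213 pos [0.5179 0.0858] rect mm [528.8  86.5] [48.7 48.8] yaw mod90 3.4 tcp [0.5172 0.0846 0.2094] psi 3.4
from [0.5173 0.0845 0.2096 3.3364] tx 0.01 ty -0.02 tz 2.09 az -0.01
```

Call:
drive_tool --moves '[{"tx": 0.01,"ty": -0.02,"tz": 0.7,"ax": 0,"ay": 0,"az": 0,"gripper": 0.35},{"tx": 0,"ty": 0,"tz": 0.7,"ax": 0,"ay": 0,"az": 0,"gripper": 0.35},{"tx": 0,"ty": 0,"tz": 0.7,"ax": 0,"ay": 0,"az": 0,"gripper": 0.35},{"tx": 0,"ty": 0,"tz": 0,"ax": 0,"ay": 0,"az": 0,"gripper": 1},{"tx": 0,"ty": 0,"tz": 0,"ax": 0,"ay": 0,"az": 0,"gripper": 1},{"tx": 0,"ty": 0,"tz": 0,"ax": 0,"ay": 0,"az": 0,"gripper": 1},{"tx": 0,"ty": 0,"tz": 0,"ax": 0,"ay": 0,"az": 0,"gripper": 1},{"tx": 0,"ty": 0,"tz": 0,"ax": 0,"ay": 0,"az": 0,"gripper": 1},{"tx": 0,"ty": 0,"tz": 0,"ax": 0,"ay": 0,"az": 0,"gripper": 1}]' --squeeze 40

```text
clock: 45.58
tcp_pos: [0.519, 0.0865, 0.0852]
tcp_rot: [0.0, 1.0, 0.03, 0.001]
contact_force: [-0.8, -0.1, 9.2]
gripper_width: 0.335
finger_force: 40.0
```

Call:
drive_tool --moves '[{"tx": 0.05,"ty": 0,"tz": -0.3,"ax": 0,"ay": 0,"az": 0,"gripper": 1},{"tx": 0,"ty": 0,"tz": -0.5,"ax": 0,"ay": 0,"az": 0,"gripper": 1},{"tx": 0,"ty": 0,"tz": -0.2,"ax": 0,"ay": 0,"az": 0,"gripper": 1},{"tx": 0,"ty": 0,"tz": 0,"ax": 0,"ay": 0,"az": -0.6,"gripper": 1},{"tx": 0,"ty": 0,"tz": 0,"ax": 0,"ay": 0,"az": -0.9,"gripper": 1},{"tx": 0,"ty": 0,"tz": 0,"ax": 0,"ay": 0,"az": -1,"gripper": 1},{"tx": 0,"ty": 0,"tz": 0,"ax": 0,"ay": 0,"az": -1,"gripper": 1},{"tx": 0,"ty": 0,"tz": 0,"ax": 0,"ay": 0,"az": -1,"gripper": 1},{"tx": 0,"ty": 0,"tz": 0,"ax": 0,"ay": 0,"az": -1,"gripper": 1},{"tx": 0,"ty": 0,"tz": 0,"ax": 0,"ay": 0,"az": -1,"gripper": 1},{"tx": 0,"ty": 0,"tz": 0,"ax": 0,"ay": 0,"az": -1,"gripper": 1},{"tx": 0,"ty": 0,"tz": 0,"ax": 0,"ay": 0,"az": -1,"gripper": 1}]'

```text
clock: 47.08
tcp_pos: [0.521, 0.0867, 0.1434]
tcp_rot: [-0.0, 0.889, 0.458, -0.0]
contact_force: [-0.2, 0.5, -4.1]
gripper_width: 0.335
finger_force: 40.0
```

Call:
drive_tool --moves '[{"tx": 0,"ty": 0,"tz": 0,"ax": 0,"ay": 0,"az": -1,"gripper": 1},{"tx": 0,"ty": 0,"tz": 0,"ax": 0,"ay": 0,"az": -1,"gripper": 1},{"tx": 0,"ty": 0,"tz": 0,"ax": 0,"ay": 0,"az": -1,"gripper": 1},{"tx": 0,"ty": 0,"tz": 0,"ax": 0,"ay": 0,"az": -1,"gripper": 1},{"tx": 0,"ty": 0,"tz": 0,"ax": 0,"ay": 0,"az": -1,"gripper": 1},{"tx": 0,"ty": 0,"tz": 0,"ax": 0,"ay": 0,"az": -0.9,"gripper": 1},{"tx": 0,"ty": 0,"tz": 0,"ax": 0,"ay": 0,"az": -0.6,"gripper": 1},{"tx": 0,"ty": 0,"tz": 0,"ax": 0,"ay": 0,"az": 0,"gripper": 1},{"tx": 0,"ty": 0,"tz": 0,"ax": 0,"ay": 0,"az": 0,"gripper": 1}]'

```text
clock: 48.2
tcp_pos: [0.5212, 0.0867, 0.1436]
tcp_rot: [-0.0, 0.686, 0.727, -0.0]
contact_force: [-0.1, 0.1, -3.4]
gripper_width: 0.332
finger_force: 40.0
```

Run:
```python
from h import *
go(.5215,.0864,.1,93.4)
```

```text
from [5.2120e-01 8.6700e-02 1.4360e-01 9.3297e+01] tx -0.00 ty 0.00 tz 0.73 az -0.02
```

Call:
drive_tool --moves '[{"tx": 0.01,"ty": 0,"tz": 0.4,"ax": 0,"ay": 0,"az": -0.02,"gripper": 1},{"tx": 0,"ty": 0,"tz": 0.2,"ax": 0,"ay": 0,"az": 0,"gripper": 1},{"tx": 0,"ty": 0,"tz": 0.1,"ax": 0,"ay": 0,"az": 0,"gripper": 1},{"tx": 0,"ty": 0,"tz": 0,"ax": 0,"ay": 0,"az": 0,"gripper": 1}]'

```text
clock: 48.7
tcp_pos: [0.5214, 0.0873, 0.1017]
tcp_rot: [-0.0, 0.685, 0.728, -0.0]
contact_force: [0.4, -0.1, -3.0]
gripper_width: 0.336
finger_force: 40.0
```

Call:
drive_tool --moves '[{"tx": 0,"ty": 0,"tz": 0.1,"ax": 0,"ay": 0,"az": 0,"gripper": 1},{"tx": 0,"ty": 0,"tz": 0.08,"ax": 0,"ay": 0,"az": 0,"gripper": 1},{"tx": 0,"ty": 0,"tz": 0,"ax": 0,"ay": 0,"az": 0,"gripper": 1}]'

```text
clock: 49.08
tcp_pos: [0.5225, 0.0877, 0.0922]
tcp_rot: [0.001, 0.685, 0.728, 0.001]
contact_force: [0.3, 3.6, 8.0]
gripper_width: 0.34
finger_force: 40.0
```

Call:
drive_tool --moves '[{"tx": 0,"ty": 0,"tz": 0.08,"ax": 0,"ay": 0,"az": 0,"gripper": 1},{"tx": 0,"ty": 0,"tz": 0,"ax": 0,"ay": 0,"az": 0,"gripper": 1}]'

```text
clock: 49.32
tcp_pos: [0.5237, 0.0884, 0.089]
tcp_rot: [0.002, 0.685, 0.728, 0.003]
contact_force: [-0.3, 9.6, 24.6]
gripper_width: 0.336
finger_force: 40.0
```

Call:
drive_tool --moves '[{"tx": 0,"ty": 0,"tz": -0.15,"ax": 0,"ay": 0,"az": 0,"gripper": 1},{"tx": 0.035,"ty": 0,"tz": -0.1,"ax": 0,"ay": 0,"az": 0,"gripper": 1},{"tx": 0,"ty": 0,"tz": 0,"ax": 0,"ay": 0,"az": 0,"gripper": 1},{"tx": 0,"ty": 0,"tz": 0,"ax": 0,"ay": 0,"az": 0,"gripper": 1}]'

```text
clock: 49.82
tcp_pos: [0.521, 0.0893, 0.1009]
tcp_rot: [-0.0, 0.685, 0.728, -0.0]
contact_force: [0.3, 0.7, -3.7]
gripper_width: 0.335
finger_force: 40.0
```

Run:
```python
from h import *
from scipy.spatial.transform import Rotation as R
im=vision.grab_frame("wrist");cv2.imwrite("pics/c7.png",im)
s=sensors.observe();c=vision.calibration("wrist");w,x,y,z=s["tcp_rot"];M=R.from_quat([x,y,z,w]).as_matrix();p=s["tcp_pos"];print(p)
f=lambda a,b,q:np.round(proj(c,p+M@np.array([a,b,.0612-q])),1)
print("body front exp",f(.03,0,.045),f(.029,0,.045),"necktop front",f(.016,0,.091))
g=im.max(2).astype(int)
for u in(250,258,310):print(u,[(int(150+i),int(g[150+i+1,u])) for i in np.where(abs(np.diff(g[150:290,u]))>12)[0]])
```

```text
[0.52103436 0.08927621 0.10083173]
body front exp [281.6 199.7] [281.6 201.3] necktop front [281.4 247.4]
250 [(162, 162), (163, 206), (164, 221), (165, 234), (181, 213), (182, 178), (189, 225), (190, 243), (192, 223), (193, 204), (200, 197), (201, 217), (202, 236), (235, 184), (236, 78), (237, 33), (280, 57), (281, 77)]
258 [(162, 162), (163, 205), (164, 220), (165, 235), (181, 214), (182, 183), (189, 226), (190, 243), (192, 223), (193, 205), (198, 190), (200, 199), (201, 217), (202, 235), (226, 226), (227, 184), (280, 225), (281, 132), (282, 90)]
310 [(162, 143), (163, 190), (164, 218), (165, 233), (182, 189), (189, 222), (190, 241), (192, 226), (193, 203), (200, 199), (201, 218), (202, 234), (237, 185), (238, 134), (239, 162), (240, 182), (246, 226), (271, 177), (280, 135), (281, 99)]
```

Run:
```python
from h import *
c=vision.calibration("wrist")
for v in(164,182,190,193):
  for z in(.024,.032):print(v,z,np.round(ray(c,258,v+.5,z)[:2],4),np.round(ray(c,310,v+.5,z)[:2],4))
```

```text
164 0.024 [0.4987 0.1338] [0.5414 0.1364]
164 0.032 [0.4993 0.1347] [0.5406 0.1372]
182 0.024 [0.4993 0.1189] [0.5427 0.1215]
182 0.032 [0.4999 0.1202] [0.5419 0.1228]
190 0.024 [0.4996 0.1121] [0.5433 0.1147]
190 0.032 [0.5001 0.1137] [0.5424 0.1163]
193 0.024 [0.4997 0.1095] [0.5435 0.1122]
193 0.032 [0.5002 0.1112] [0.5426 0.1138]
```

Call:
drive_tool --moves '[{"tx": 0.01,"ty": 0.01,"tz": 0.1,"ax": 0,"ay": 0,"az": 0,"gripper": 1},{"tx": 0,"ty": 0,"tz": 0.06,"ax": 0,"ay": 0,"az": 0,"gripper": 1},{"tx": 0,"ty": 0,"tz": 0,"ax": 0,"ay": 0,"az": 0,"gripper": 1}]'

```text
clock: 50.25
tcp_pos: [0.5216, 0.09, 0.0911]
tcp_rot: [-0.0, 0.685, 0.728, -0.0]
contact_force: [-0.1, 0.8, -3.8]
gripper_width: 0.333
finger_force: 40.0
```

Call:
drive_tool --moves '[{"tx": 0,"ty": 0,"tz": 0.06,"ax": 0,"ay": 0,"az": 0,"gripper": 1},{"tx": 0,"ty": 0,"tz": 0,"ax": 0,"ay": 0,"az": 0,"gripper": 1}]'

```text
clock: 50.5
tcp_pos: [0.5217, 0.0901, 0.0878]
tcp_rot: [-0.0, 0.685, 0.728, -0.0]
contact_force: [0.5, 1.6, -2.7]
gripper_width: 0.335
finger_force: 40.0
```

Call:
drive_tool --moves '[{"tx": 0,"ty": 0,"tz": 0.04,"ax": 0,"ay": 0,"az": 0,"gripper": 1},{"tx": 0,"ty": 0,"tz": 0,"ax": 0,"ay": 0,"az": 0,"gripper": 1},{"tx": 0,"ty": 0,"tz": 0,"ax": 0,"ay": 0,"az": 0,"gripper": 0.35},{"tx": 0,"ty": 0,"tz": 0,"ax": 0,"ay": 0,"az": 0,"gripper": 0.35},{"tx": 0,"ty": 0,"tz": 0,"ax": 0,"ay": 0,"az": 0,"gripper": 0.35},{"tx": 0,"ty": 0,"tz": -0.65,"ax": 0,"ay": 0,"az": 0,"gripper": 0.35},{"tx": 0,"ty": 0,"tz": -0.7,"ax": 0,"ay": 0,"az": 0,"gripper": 0.35},{"tx": 0,"ty": 0,"tz": -0.7,"ax": 0,"ay": 0,"az": 0,"gripper": 0.35},{"tx": -0.5,"ty": -0.02,"tz": 0,"ax": 0,"ay": 0,"az": 0,"gripper": 0.35},{"tx": -0.7,"ty": -0.03,"tz": 0,"ax": 0,"ay": 0,"az": 0,"gripper": 0.35},{"tx": -0.47,"ty": -0.03,"tz": 0,"ax": 0,"ay": 0,"az": 0.5,"gripper": 0.35}]'

```text
clock: 51.88
tcp_pos: [0.523, -0.0117, 0.2089]
tcp_rot: [0.0, 0.705, 0.71, 0.0]
contact_force: [-0.7, 1.0, -0.0]
gripper_width: 0.65
finger_force: 0.0
```

Call:
drive_tool --moves '[{"tx": 0,"ty": 0,"tz": 0,"ax": 0,"ay": 0,"az": 0.9,"gripper": 0.35},{"tx": 0,"ty": 0,"tz": 0,"ax": 0,"ay": 0,"az": 1,"gripper": 0.35},{"tx": 0,"ty": 0,"tz": 0,"ax": 0,"ay": 0,"az": 1,"gripper": 0.35},{"tx": 0,"ty": 0,"tz": 0,"ax": 0,"ay": 0,"az": 1,"gripper": 0.35},{"tx": 0,"ty": 0,"tz": 0,"ax": 0,"ay": 0,"az": 1,"gripper": 0.35},{"tx": 0,"ty": 0,"tz": 0,"ax": 0,"ay": 0,"az": 1,"gripper": 0.35},{"tx": 0,"ty": 0,"tz": 0,"ax": 0,"ay": 0,"az": 1,"gripper": 0.35},{"tx": 0,"ty": 0,"tz": 0,"ax": 0,"ay": 0,"az": 1,"gripper": 0.35},{"tx": 0,"ty": 0,"tz": 0,"ax": 0,"ay": 0,"az": 1,"gripper": 0.35},{"tx": 0,"ty": 0,"tz": 0,"ax": 0,"ay": 0,"az": 1,"gripper": 0.35},{"tx": 0,"ty": 0,"tz": 0,"ax": 0,"ay": 0,"az": 1,"gripper": 0.35},{"tx": 0,"ty": 0,"tz": 0,"ax": 0,"ay": 0,"az": 1,"gripper": 0.35}]'

```text
clock: 53.38
tcp_pos: [0.5231, -0.0103, 0.2087]
tcp_rot: [0.0, 0.986, 0.164, 0.0]
contact_force: [0.1, -0.5, 0.2]
gripper_width: 0.648
finger_force: 0.0
```

Call:
drive_tool --moves '[{"tx": 0,"ty": 0,"tz": 0,"ax": 0,"ay": 0,"az": 1,"gripper": 0.35},{"tx": 0,"ty": 0,"tz": 0,"ax": 0,"ay": 0,"az": 1,"gripper": 0.35},{"tx": 0,"ty": 0,"tz": 0,"ax": 0,"ay": 0,"az": 0.6,"gripper": 0.35},{"tx": 0,"ty": 0,"tz": 0,"ax": 0,"ay": 0,"az": 0,"gripper": 0.35},{"tx": 0,"ty": 0,"tz": 0,"ax": 0,"ay": 0,"az": 0,"gripper": 0.35}]'

```text
clock: 54.0
tcp_pos: [0.5231, -0.0103, 0.2087]
tcp_rot: [0.0, 1.0, 0.031, 0.0]
contact_force: [0.6, 0.3, -0.3]
gripper_width: 0.649
finger_force: 0.0
```

Run:
```python
from h import *
p=hover(.024,"r1");go(p[0],p[1],.084,3.4);keys("r1k")
```

```text
dot px 282 211 pos [ 0.5257 -0.0106] rect mm [536.   -9.7] [49.  48.6] yaw mod90 2.5 tcp [ 0.5231 -0.0103  0.2087] psi 3.6
from [ 0.5231 -0.0103  0.2087  3.5608] tx 0.04 ty 0.01 tz 2.08 az 0.03
dot [177. 208.] [0.5229 0.0858]
dot [282. 212.] [ 0.5256 -0.0106]
dot [389. 212.] [ 0.5312 -0.1082]
```

Run:
```python
from h import *
c=vision.calibration("wrist")
im=cv2.imread("pics/r1k.png");hh=cv2.cvtColor(im,cv2.COLOR_BGR2HSV);w=(hh[...,0]>10)&(hh[...,0]<28)&(hh[...,1]>60)&(hh[...,2]>130)
for u in(230,335):
  r=np.where(w[100:262,u])[0]+100;print(u,r.min(),r.max(),"front lip outer",np.round(ray(c,u,r.min(),.03),4),"wall outer",np.round(ray(c,u,r.max()+1,.049),4),"bar", [int(i) for i in np.where(abs(np.diff(im[40:160,u,1].astype(int)))>25)[0]+40])
c2=dict(c);c2["T"]=np.load("w3T.npy");im=cv2.imread("pics/w3.png");hh=cv2.cvtColor(im,cv2.COLOR_BGR2HSV);w=(hh[...,0]>10)&(hh[...,0]<28)&(hh[...,1]>60)&(hh[...,2]>130)
for u in(240,325):
  r=np.where(w[60:180,u])[0]+60;print("w3",u,r.min(),r.max(),np.round(ray(c2,u,r.min(),.03),4),np.round(ray(c2,u,r.max()+1,.049),4))
```

```text
230 151 229 front lip outer [0.5709 0.0523 0.03  ] wall outer [0.4817 0.0476 0.049 ] bar [84, 94, 95, 112, 113, 150, 151]
335 152 230 front lip outer [ 0.5773 -0.0684  0.03  ] wall outer [ 0.4881 -0.0749  0.049 ] bar [84, 85, 94, 95, 112, 113, 114, 151, 152]
w3 240 85 165 [0.5635 0.0393 0.03  ] [0.4764 0.0347 0.049 ]
w3 325 85 165 [ 0.5691 -0.0547  0.03  ] [ 0.4821 -0.0605  0.049 ]
```

Run:
```python
from h import *
c=vision.calibration("wrist")
for r in(84.5,95,113,114):print(r,[np.round(ray(c,282,r,z),4)[:2].tolist() for z in(.057,.035)])
t=vision.grab_frame("top");cv2.imwrite("pics/t5.png",t)
print("post expected px for x=.4445",proj(c,[.4445,-.0147,.099]))
```

```text
84.5 [[0.6418, -0.0033], [0.6449, -0.0031]]
95 [[0.6319, -0.0039], [0.6343, -0.0037]]
113 [[0.6146, -0.005], [0.6159, -0.0049]]
114 [[0.6136, -0.0051], [0.6148, -0.005]]
post expected px for x=.4445 (np.float64(281.1165355239601), np.float64(282.8959709156296))
```

Call:
drive_tool --moves '[{"tx": 0.04,"ty": 0.01,"tz": 0.7,"ax": 0,"ay": 0,"az": 0.02,"gripper": 0.35},{"tx": 0,"ty": 0,"tz": 0.7,"ax": 0,"ay": 0,"az": 0,"gripper": 0.35},{"tx": 0,"ty": 0,"tz": 0.68,"ax": 0,"ay": 0,"az": 0,"gripper": 0.35},{"tx": 0,"ty": 0,"tz": 0,"ax": 0,"ay": 0,"az": 0,"gripper": 1},{"tx": 0,"ty": 0,"tz": 0,"ax": 0,"ay": 0,"az": 0,"gripper": 1},{"tx": 0,"ty": 0,"tz": 0,"ax": 0,"ay": 0,"az": 0,"gripper": 1},{"tx": 0,"ty": 0,"tz": 0,"ax": 0,"ay": 0,"az": 0,"gripper": 1},{"tx": 0,"ty": 0,"tz": 0,"ax": 0,"ay": 0,"az": 0,"gripper": 1},{"tx": 0,"ty": 0,"tz": 0,"ax": 0,"ay": 0,"az": 0,"gripper": 1}]'

```text
clock: 55.28
tcp_pos: [0.5262, -0.0107, 0.0851]
tcp_rot: [0.0, 1.0, 0.029, 0.001]
contact_force: [-0.5, 1.8, 8.5]
gripper_width: 0.34
finger_force: 39.9
```

Call:
drive_tool --moves '[{"tx": 0.04,"ty": -0.02,"tz": -0.3,"ax": 0,"ay": 0,"az": 0,"gripper": 1},{"tx": 0,"ty": 0,"tz": -0.5,"ax": 0,"ay": 0,"az": 0,"gripper": 1},{"tx": 0,"ty": 0,"tz": -0.2,"ax": 0,"ay": 0,"az": 0,"gripper": 1},{"tx": 0,"ty": 0,"tz": 0,"ax": 0,"ay": 0,"az": -0.6,"gripper": 1},{"tx": 0,"ty": 0,"tz": 0,"ax": 0,"ay": 0,"az": -0.9,"gripper": 1},{"tx": 0,"ty": 0,"tz": 0,"ax": 0,"ay": 0,"az": -1,"gripper": 1},{"tx": 0,"ty": 0,"tz": 0,"ax": 0,"ay": 0,"az": -1,"gripper": 1},{"tx": 0,"ty": 0,"tz": 0,"ax": 0,"ay": 0,"az": -1,"gripper": 1},{"tx": 0,"ty": 0,"tz": 0,"ax": 0,"ay": 0,"az": -1,"gripper": 1},{"tx": 0,"ty": 0,"tz": 0,"ax": 0,"ay": 0,"az": -1,"gripper": 1},{"tx": 0,"ty": 0,"tz": 0,"ax": 0,"ay": 0,"az": -1,"gripper": 1},{"tx": 0,"ty": 0,"tz": 0,"ax": 0,"ay": 0,"az": -1,"gripper": 1}]'

```text
clock: 56.78
tcp_pos: [0.5275, -0.0094, 0.1434]
tcp_rot: [-0.0, 0.889, 0.458, -0.0]
contact_force: [-0.2, 0.2, -3.6]
gripper_width: 0.338
finger_force: 39.9
```

Call:
drive_tool --moves '[{"tx": 0,"ty": 0,"tz": 0,"ax": 0,"ay": 0,"az": -1,"gripper": 1},{"tx": 0,"ty": 0,"tz": 0,"ax": 0,"ay": 0,"az": -1,"gripper": 1},{"tx": 0,"ty": 0,"tz": 0,"ax": 0,"ay": 0,"az": -1,"gripper": 1},{"tx": 0,"ty": 0,"tz": 0,"ax": 0,"ay": 0,"az": -1,"gripper": 1},{"tx": 0,"ty": 0,"tz": 0,"ax": 0,"ay": 0,"az": -1,"gripper": 1},{"tx": 0,"ty": 0,"tz": 0,"ax": 0,"ay": 0,"az": -0.9,"gripper": 1},{"tx": 0,"ty": 0,"tz": 0,"ax": 0,"ay": 0,"az": -0.6,"gripper": 1},{"tx": 0,"ty": 0,"tz": 0,"ax": 0,"ay": 0,"az": 0,"gripper": 1},{"tx": 0,"ty": 0,"tz": 0,"ax": 0,"ay": 0,"az": 0,"gripper": 1}]'

```text
clock: 57.9
tcp_pos: [0.5277, -0.0094, 0.1436]
tcp_rot: [-0.0, 0.686, 0.727, -0.0]
contact_force: [-0.1, -0.2, -3.1]
gripper_width: 0.334
finger_force: 39.9
```

Run:
```python
from h import *
from scipy.spatial.transform import Rotation as R
go(.5285,-.0095,.1,93.4)
im=vision.grab_frame("wrist");cv2.imwrite("pics/c8.png",im)
s=sensors.observe();c=vision.calibration("wrist");w,x,y,z=s["tcp_rot"];M=R.from_quat([x,y,z,w]).as_matrix();p=s["tcp_pos"]
f=lambda a,b,q:np.round(proj(c,p+M@np.array([a,b,.0612-q])),1)
print("body front exp",f(.03,0,.045),f(.028,0,.045),"p2 ribs at",[np.round(proj(c,[.524,yy,.032])) for yy in(.0577,.0227)])
g=im.max(2).astype(int)
for u in(250,310):print(u,[(int(100+i),int(g[100+i+1,u])) for i in np.where(abs(np.diff(g[100:250,u]))>12)[0]])
```

```text
from [ 5.27700e-01 -9.40000e-03  1.43600e-01  9.32936e+01] tx -0.00 ty 0.01 tz 0.73 az -0.02
body front exp [281.6 199.7] [281.6 202.7] p2 ribs at [array([282., 137.]), array([280., 175.])]
250 [(136, 195), (137, 179), (138, 157), (140, 178), (198, 193), (200, 211), (202, 235), (235, 185), (236, 79), (237, 36)]
310 [(137, 216), (138, 170), (140, 175), (150, 214), (151, 232), (173, 217), (174, 178), (179, 223), (180, 242), (190, 214), (198, 195), (200, 214), (202, 237), (237, 202), (238, 100), (240, 104), (241, 127), (242, 160), (243, 186)]
```

Call:
drive_tool --moves '[{"tx": 0.02,"ty": 0.01,"tz": 0.4,"ax": 0,"ay": 0,"az": -0.02,"gripper": 1},{"tx": 0,"ty": 0,"tz": 0.2,"ax": 0,"ay": 0,"az": 0,"gripper": 1},{"tx": 0,"ty": 0,"tz": 0.1,"ax": 0,"ay": 0,"az": 0,"gripper": 1},{"tx": 0,"ty": 0,"tz": 0,"ax": 0,"ay": 0,"az": 0,"gripper": 1}]'

```text
clock: 58.45
tcp_pos: [0.5284, -0.0082, 0.1017]
tcp_rot: [-0.0, 0.685, 0.728, -0.0]
contact_force: [0.5, 0.4, -3.0]
gripper_width: 0.337
finger_force: 39.9
```

Call:
drive_tool --moves '[{"tx": 0,"ty": 0,"tz": 0.1,"ax": 0,"ay": 0,"az": 0,"gripper": 1},{"tx": 0,"ty": 0,"tz": 0.08,"ax": 0,"ay": 0,"az": 0,"gripper": 1},{"tx": 0,"ty": 0,"tz": 0,"ax": 0,"ay": 0,"az": 0,"gripper": 1}]'

```text
clock: 58.82
tcp_pos: [0.5283, -0.0082, 0.0907]
tcp_rot: [-0.0, 0.685, 0.728, -0.0]
contact_force: [-0.2, -0.5, -3.4]
gripper_width: 0.338
finger_force: 39.9
```

Call:
drive_tool --moves '[{"tx": 0,"ty": 0,"tz": 0.06,"ax": 0,"ay": 0,"az": 0,"gripper": 1},{"tx": 0,"ty": 0,"tz": 0,"ax": 0,"ay": 0,"az": 0,"gripper": 1}]'

```text
clock: 59.08
tcp_pos: [0.5283, -0.0082, 0.0872]
tcp_rot: [-0.0, 0.685, 0.728, -0.0]
contact_force: [-0.7, -0.5, -2.5]
gripper_width: 0.335
finger_force: 39.9
```

Call:
drive_tool --moves '[{"tx": 0,"ty": 0,"tz": 0.04,"ax": 0,"ay": 0,"az": 0,"gripper": 1},{"tx": 0,"ty": 0,"tz": 0,"ax": 0,"ay": 0,"az": 0,"gripper": 1},{"tx": 0,"ty": 0,"tz": 0,"ax": 0,"ay": 0,"az": 0,"gripper": 0.35},{"tx": 0,"ty": 0,"tz": 0,"ax": 0,"ay": 0,"az": 0,"gripper": 0.35},{"tx": 0,"ty": 0,"tz": 0,"ax": 0,"ay": 0,"az": 0,"gripper": 0.35},{"tx": 0,"ty": 0,"tz": -0.65,"ax": 0,"ay": 0,"az": 0,"gripper": 0.35},{"tx": 0,"ty": 0,"tz": -0.7,"ax": 0,"ay": 0,"az": 0,"gripper": 0.35},{"tx": 0,"ty": 0,"tz": -0.7,"ax": 0,"ay": 0,"az": 0,"gripper": 0.35},{"tx": -0.5,"ty": -0.02,"tz": 0,"ax": 0,"ay": 0,"az": 0,"gripper": 0.35},{"tx": -0.7,"ty": -0.02,"tz": 0,"ax": 0,"ay": 0,"az": 0,"gripper": 0.35},{"tx": -0.47,"ty": -0.01,"tz": 0,"ax": 0,"ay": 0,"az": 0.5,"gripper": 0.35}]'

```text
clock: 60.45
tcp_pos: [0.5315, -0.1098, 0.2082]
tcp_rot: [0.0, 0.705, 0.71, 0.0]
contact_force: [-0.4, 0.8, -0.2]
gripper_width: 0.652
finger_force: 0.0
```

Call:
drive_tool --moves '[{"tx": 0,"ty": 0,"tz": 0,"ax": 0,"ay": 0,"az": 0.9,"gripper": 0.35},{"tx": 0,"ty": 0,"tz": 0,"ax": 0,"ay": 0,"az": 1,"gripper": 0.35},{"tx": 0,"ty": 0,"tz": 0,"ax": 0,"ay": 0,"az": 1,"gripper": 0.35},{"tx": 0,"ty": 0,"tz": 0,"ax": 0,"ay": 0,"az": 1,"gripper": 0.35},{"tx": 0,"ty": 0,"tz": 0,"ax": 0,"ay": 0,"az": 1,"gripper": 0.35},{"tx": 0,"ty": 0,"tz": 0,"ax": 0,"ay": 0,"az": 1,"gripper": 0.35},{"tx": 0,"ty": 0,"tz": 0,"ax": 0,"ay": 0,"az": 1,"gripper": 0.35},{"tx": 0,"ty": 0,"tz": 0,"ax": 0,"ay": 0,"az": 1,"gripper": 0.35},{"tx": 0,"ty": 0,"tz": 0,"ax": 0,"ay": 0,"az": 1,"gripper": 0.35},{"tx": 0,"ty": 0,"tz": 0,"ax": 0,"ay": 0,"az": 1,"gripper": 0.35},{"tx": 0,"ty": 0,"tz": 0,"ax": 0,"ay": 0,"az": 1,"gripper": 0.35},{"tx": 0,"ty": 0,"tz": 0,"ax": 0,"ay": 0,"az": 1,"gripper": 0.35}]'

```text
clock: 61.95
tcp_pos: [0.5314, -0.1084, 0.2081]
tcp_rot: [0.0, 0.986, 0.164, -0.0]
contact_force: [-1.0, -0.1, -0.6]
gripper_width: 0.647
finger_force: 0.0
```

Call:
drive_tool --moves '[{"tx": 0,"ty": 0,"tz": 0,"ax": 0,"ay": 0,"az": 1,"gripper": 0.35},{"tx": 0,"ty": 0,"tz": 0,"ax": 0,"ay": 0,"az": 1,"gripper": 0.35},{"tx": 0,"ty": 0,"tz": 0,"ax": 0,"ay": 0,"az": 0.6,"gripper": 0.35},{"tx": 0,"ty": 0,"tz": 0,"ax": 0,"ay": 0,"az": 0,"gripper": 0.35},{"tx": 0,"ty": 0,"tz": 0,"ax": 0,"ay": 0,"az": 0,"gripper": 0.35}]'

```text
clock: 62.58
tcp_pos: [0.5315, -0.1084, 0.208]
tcp_rot: [0.0, 1.0, 0.031, 0.0]
contact_force: [0.6, 0.4, -0.5]
gripper_width: 0.651
finger_force: 0.0
```

Run:
```python
from h import *
p=hover(.024,"r0");go(p[0],p[1],.084,3.4);keys("r0k")
```

```text
dot px 282 215 pos [ 0.5314 -0.1087] rect mm [ 542.1 -107.8] [49.5 49.1] yaw mod90 3.4 tcp [ 0.5315 -0.1084  0.208 ] psi 3.6
from [ 0.5315 -0.1084  0.208   3.5636] tx -0.00 ty 0.01 tz 2.07 az 0.03
dot [175. 210.] [ 0.5293 -0.011 ]
dot [ 69. 211.] [0.5228 0.0854]
dot [282. 215.] [ 0.5313 -0.1087]
```

Call:
drive_tool --moves '[{"tx": 0,"ty": 0.01,"tz": 0.7,"ax": 0,"ay": 0,"az": 0.03,"gripper": 0.35},{"tx": 0,"ty": 0,"tz": 0.7,"ax": 0,"ay": 0,"az": 0,"gripper": 0.35},{"tx": 0,"ty": 0,"tz": 0.67,"ax": 0,"ay": 0,"az": 0,"gripper": 0.35},{"tx": 0,"ty": 0,"tz": 0,"ax": 0,"ay": 0,"az": 0,"gripper": 1},{"tx": 0,"ty": 0,"tz": 0,"ax": 0,"ay": 0,"az": 0,"gripper": 1},{"tx": 0,"ty": 0,"tz": 0,"ax": 0,"ay": 0,"az": 0,"gripper": 1},{"tx": 0,"ty": 0,"tz": 0,"ax": 0,"ay": 0,"az": 0,"gripper": 1},{"tx": 0,"ty": 0,"tz": 0,"ax": 0,"ay": 0,"az": 0,"gripper": 1},{"tx": 0,"ty": 0,"tz": 0,"ax": 0,"ay": 0,"az": 0,"gripper": 1}]'

```text
clock: 63.8
tcp_pos: [0.5321, -0.109, 0.0851]
tcp_rot: [0.0, 1.0, 0.029, 0.001]
contact_force: [-0.0, 2.6, 8.3]
gripper_width: 0.336
finger_force: 39.9
```

Call:
drive_tool --moves '[{"tx": 0.04,"ty": -0.03,"tz": -0.3,"ax": 0,"ay": 0,"az": 0,"gripper": 1},{"tx": 0,"ty": 0,"tz": -0.5,"ax": 0,"ay": 0,"az": 0,"gripper": 1},{"tx": 0,"ty": 0,"tz": -0.2,"ax": 0,"ay": 0,"az": 0,"gripper": 1},{"tx": 0,"ty": 0,"tz": 0,"ax": 0,"ay": 0,"az": -0.6,"gripper": 1},{"tx": 0,"ty": 0,"tz": 0,"ax": 0,"ay": 0,"az": -0.9,"gripper": 1},{"tx": 0,"ty": 0,"tz": 0,"ax": 0,"ay": 0,"az": -1,"gripper": 1},{"tx": 0,"ty": 0,"tz": 0,"ax": 0,"ay": 0,"az": -1,"gripper": 1},{"tx": 0,"ty": 0,"tz": 0,"ax": 0,"ay": 0,"az": -1,"gripper": 1},{"tx": 0,"ty": 0,"tz": 0,"ax": 0,"ay": 0,"az": -1,"gripper": 1},{"tx": 0,"ty": 0,"tz": 0,"ax": 0,"ay": 0,"az": -1,"gripper": 1},{"tx": 0,"ty": 0,"tz": 0,"ax": 0,"ay": 0,"az": -1,"gripper": 1},{"tx": 0,"ty": 0,"tz": 0,"ax": 0,"ay": 0,"az": -1,"gripper": 1}]'

```text
clock: 65.3
tcp_pos: [0.5335, -0.107, 0.1433]
tcp_rot: [-0.0, 0.889, 0.458, -0.0]
contact_force: [0.1, 0.6, -3.3]
gripper_width: 0.329
finger_force: 39.9
```

Call:
drive_tool --moves '[{"tx": 0,"ty": 0,"tz": 0,"ax": 0,"ay": 0,"az": -1,"gripper": 1},{"tx": 0,"ty": 0,"tz": 0,"ax": 0,"ay": 0,"az": -1,"gripper": 1},{"tx": 0,"ty": 0,"tz": 0,"ax": 0,"ay": 0,"az": -1,"gripper": 1},{"tx": 0,"ty": 0,"tz": 0,"ax": 0,"ay": 0,"az": -1,"gripper": 1},{"tx": 0,"ty": 0,"tz": 0,"ax": 0,"ay": 0,"az": -1,"gripper": 1},{"tx": 0,"ty": 0,"tz": 0,"ax": 0,"ay": 0,"az": -0.9,"gripper": 1},{"tx": 0,"ty": 0,"tz": 0,"ax": 0,"ay": 0,"az": -0.6,"gripper": 1},{"tx": 0,"ty": 0,"tz": 0,"ax": 0,"ay": 0,"az": 0,"gripper": 1},{"tx": 0,"ty": 0,"tz": 0,"ax": 0,"ay": 0,"az": 0,"gripper": 1}]'

```text
clock: 66.42
tcp_pos: [0.5337, -0.107, 0.1436]
tcp_rot: [-0.0, 0.687, 0.727, -0.0]
contact_force: [-0.1, -0.5, -3.2]
gripper_width: 0.334
finger_force: 39.9
```

Run:
```python
from h import *
go(.534,-.107,.1,93.4)
```

```text
from [ 0.5337 -0.107   0.1436 93.2329] tx 0.00 ty 0.01 tz 0.73 az -0.03
```

Call:
drive_tool --moves '[{"tx": 0.01,"ty": 0.01,"tz": 0.4,"ax": 0,"ay": 0,"az": -0.03,"gripper": 1},{"tx": 0,"ty": 0,"tz": 0.2,"ax": 0,"ay": 0,"az": 0,"gripper": 1},{"tx": 0,"ty": 0,"tz": 0.1,"ax": 0,"ay": 0,"az": 0,"gripper": 1},{"tx": 0,"ty": 0,"tz": 0,"ax": 0,"ay": 0,"az": 0,"gripper": 1}]'

```text
clock: 66.92
tcp_pos: [0.5344, -0.1064, 0.1017]
tcp_rot: [-0.0, 0.685, 0.728, -0.0]
contact_force: [-0.2, -0.1, -3.3]
gripper_width: 0.334
finger_force: 39.9
```

Call:
drive_tool --moves '[{"tx": 0,"ty": 0,"tz": 0.1,"ax": 0,"ay": 0,"az": 0,"gripper": 1},{"tx": 0,"ty": 0,"tz": 0.08,"ax": 0,"ay": 0,"az": 0,"gripper": 1},{"tx": 0,"ty": 0,"tz": 0,"ax": 0,"ay": 0,"az": 0,"gripper": 1}]'

```text
clock: 67.3
tcp_pos: [0.5343, -0.1064, 0.0908]
tcp_rot: [-0.0, 0.685, 0.728, -0.0]
contact_force: [-0.2, 0.2, -4.0]
gripper_width: 0.331
finger_force: 39.9
```

Call:
drive_tool --moves '[{"tx": 0,"ty": 0,"tz": 0.06,"ax": 0,"ay": 0,"az": 0,"gripper": 1},{"tx": 0,"ty": 0,"tz": 0,"ax": 0,"ay": 0,"az": 0,"gripper": 1}]'

```text
clock: 67.55
tcp_pos: [0.5343, -0.1064, 0.0872]
tcp_rot: [-0.0, 0.685, 0.728, -0.0]
contact_force: [-0.4, -0.2, -4.1]
gripper_width: 0.333
finger_force: 39.9
```

Call:
drive_tool --moves '[{"tx": 0,"ty": 0,"tz": 0.04,"ax": 0,"ay": 0,"az": 0,"gripper": 1},{"tx": 0,"ty": 0,"tz": 0,"ax": 0,"ay": 0,"az": 0,"gripper": 1},{"tx": 0,"ty": 0,"tz": 0,"ax": 0,"ay": 0,"az": 0,"gripper": 0.35},{"tx": 0,"ty": 0,"tz": 0,"ax": 0,"ay": 0,"az": 0,"gripper": 0.35},{"tx": 0,"ty": 0,"tz": 0,"ax": 0,"ay": 0,"az": 0,"gripper": 0.35},{"tx": 0,"ty": 0,"tz": -0.65,"ax": 0,"ay": 0,"az": 0,"gripper": 0.35},{"tx": 0,"ty": 0,"tz": -0.7,"ax": 0,"ay": 0,"az": 0,"gripper": 0.35},{"tx": 0,"ty": 0,"tz": -0.7,"ax": 0,"ay": 0,"az": 0,"gripper": 0.35},{"tx": 0.5,"ty": -0.4,"tz": 0,"ax": 0,"ay": 0,"az": 0,"gripper": 0.35},{"tx": 0.7,"ty": -0.57,"tz": 0,"ax": 0,"ay": 0,"az": 0,"gripper": 0.35},{"tx": 0.44,"ty": -0.36,"tz": 0,"ax": 0,"ay": 0,"az": 0.5,"gripper": 0.35}]'

```text
clock: 68.92
tcp_pos: [0.4471, -0.0118, 0.2082]
tcp_rot: [0.0, 0.704, 0.71, 0.0]
contact_force: [0.6, 0.2, -1.3]
gripper_width: 0.65
finger_force: 0.0
```

Call:
drive_tool --moves '[{"tx": 0,"ty": 0,"tz": 0,"ax": 0,"ay": 0,"az": 0.9,"gripper": 0.35},{"tx": 0,"ty": 0,"tz": 0,"ax": 0,"ay": 0,"az": 1,"gripper": 0.35},{"tx": 0,"ty": 0,"tz": 0,"ax": 0,"ay": 0,"az": 1,"gripper": 0.35},{"tx": 0,"ty": 0,"tz": 0,"ax": 0,"ay": 0,"az": 1,"gripper": 0.35},{"tx": 0,"ty": 0,"tz": 0,"ax": 0,"ay": 0,"az": 1,"gripper": 0.35},{"tx": 0,"ty": 0,"tz": 0,"ax": 0,"ay": 0,"az": 1,"gripper": 0.35},{"tx": 0,"ty": 0,"tz": 0,"ax": 0,"ay": 0,"az": 1,"gripper": 0.35},{"tx": 0,"ty": 0,"tz": 0,"ax": 0,"ay": 0,"az": 1,"gripper": 0.35},{"tx": 0,"ty": 0,"tz": 0,"ax": 0,"ay": 0,"az": 1,"gripper": 0.35},{"tx": 0,"ty": 0,"tz": 0,"ax": 0,"ay": 0,"az": 1,"gripper": 0.35},{"tx": 0,"ty": 0,"tz": 0,"ax": 0,"ay": 0,"az": 1,"gripper": 0.35},{"tx": 0,"ty": 0,"tz": 0,"ax": 0,"ay": 0,"az": 1,"gripper": 0.35}]'

```text
clock: 70.42
tcp_pos: [0.4487, -0.013, 0.2081]
tcp_rot: [0.0, 0.986, 0.164, 0.0]
contact_force: [0.2, 0.2, 0.1]
gripper_width: 0.651
finger_force: 0.0
```

Call:
drive_tool --moves '[{"tx": 0,"ty": 0,"tz": 0,"ax": 0,"ay": 0,"az": 1,"gripper": 0.35},{"tx": 0,"ty": 0,"tz": 0,"ax": 0,"ay": 0,"az": 1,"gripper": 0.35},{"tx": 0,"ty": 0,"tz": 0,"ax": 0,"ay": 0,"az": 0.6,"gripper": 0.35},{"tx": 0,"ty": 0,"tz": 0,"ax": 0,"ay": 0,"az": 0,"gripper": 0.35},{"tx": 0,"ty": 0,"tz": 0,"ax": 0,"ay": 0,"az": 0,"gripper": 0.35}]'

```text
clock: 71.05
tcp_pos: [0.4487, -0.0131, 0.2081]
tcp_rot: [0.0, 1.0, 0.031, 0.0]
contact_force: [0.2, -0.1, 0.4]
gripper_width: 0.648
finger_force: 0.0
```

Run:
```python
from h import *
keys("k2");go(.449,-.0132,.062,3.4)
im=cv2.imread("pics/k2.png");c=vision.calibration("wrist")
a=cv2.imread("pics/k1.png")
for n,i in(("k1",a),("k2",im)):
    hh=cv2.cvtColor(i,cv2.COLOR_BGR2HSV)
    m=((hh[...,0]<14)&(hh[...,1]>120)&(hh[...,2]>40)).astype(np.uint8);m[240:]=0;k,l,st,ce=cv2.connectedComponentsWithStats(m);print(n,[st[j].tolist() for j in range(1,k) if st[j][4]>25])
```

```text
dot [170. 123.] [0.5227 0.0858]
dot [285. 123.] [ 0.5293 -0.0107]
dot [401. 123.] [ 0.5351 -0.1087]
from [ 0.4488 -0.0131  0.208   3.5612] tx 0.00 ty 0.00 tz 2.43 az 0.03
k1 [[222, 125, 15, 14, 166], [314, 125, 12, 14, 123], [265, 190, 36, 32, 858], [0, 227, 102, 11, 766]]
k2 [[277, 79, 15, 13, 173], [182, 80, 18, 13, 190], [370, 80, 19, 12, 193], [344, 118, 5, 14, 45], [265, 187, 36, 32, 849], [0, 226, 101, 11, 760]]
```

Call:
drive_tool --moves '[{"tx": 0,"ty": 0,"tz": 0.8,"ax": 0,"ay": 0,"az": 0.03,"gripper": 0.35},{"tx": 0,"ty": 0,"tz": 0.8,"ax": 0,"ay": 0,"az": 0,"gripper": 0.35},{"tx": 0,"ty": 0,"tz": 0.83,"ax": 0,"ay": 0,"az": 0,"gripper": 0.35},{"tx": 0,"ty": 0,"tz": 0,"ax": 0,"ay": 0,"az": 0,"gripper": 1},{"tx": 0,"ty": 0,"tz": 0,"ax": 0,"ay": 0,"az": 0,"gripper": 1},{"tx": 0,"ty": 0,"tz": 0,"ax": 0,"ay": 0,"az": 0,"gripper": 1},{"tx": 0,"ty": 0,"tz": 0,"ax": 0,"ay": 0,"az": 0,"gripper": 1},{"tx": 0,"ty": 0,"tz": 0,"ax": 0,"ay": 0,"az": 0,"gripper": 1},{"tx": 0,"ty": 0,"tz": 0,"ax": 0,"ay": 0,"az": 0,"gripper": 1}]' --squeeze 60

```text
clock: 72.22
tcp_pos: [0.4496, -0.0132, 0.0639]
tcp_rot: [0.0, 1.0, 0.029, 0.002]
contact_force: [-1.8, -1.7, 9.5]
gripper_width: 0.37
finger_force: 60.0
```

Call:
drive_tool --moves '[{"tx": 0.12,"ty": 0,"tz": 0,"ax": 0,"ay": 0,"az": 0,"gripper": 1},{"tx": 0.15,"ty": -0.01,"tz": 0,"ax": 0,"ay": 0,"az": 0,"gripper": 1},{"tx": 0.15,"ty": 0,"tz": 0,"ax": 0,"ay": 0,"az": 0,"gripper": 1},{"tx": 0.15,"ty": 0,"tz": 0,"ax": 0,"ay": 0,"az": 0,"gripper": 1},{"tx": 0.1,"ty": 0,"tz": 0,"ax": 0,"ay": 0,"az": 0,"gripper": 1},{"tx": 0.1,"ty": 0,"tz": 0,"ax": 0,"ay": 0,"az": 0,"gripper": 1},{"tx": 0.1,"ty": 0,"tz": 0,"ax": 0,"ay": 0,"az": 0,"gripper": 1},{"tx": 0.05,"ty": 0,"tz": 0,"ax": 0,"ay": 0,"az": 0,"gripper": 1},{"tx": 0,"ty": 0,"tz": 0,"ax": 0,"ay": 0,"az": 0,"gripper": 1}]'

```text
clock: 73.35
tcp_pos: [0.5036, -0.0101, 0.064]
tcp_rot: [0.001, 1.0, 0.029, 0.0]
contact_force: [-7.8, -10.0, 10.0]
gripper_width: 0.377
finger_force: 60.0
```

Call:
drive_tool --moves '[{"tx": 0.08,"ty": 0,"tz": 0,"ax": 0,"ay": 0,"az": 0,"gripper": 1},{"tx": 0,"ty": 0,"tz": 0,"ax": 0,"ay": 0,"az": 0,"gripper": 1}]'

```text
clock: 73.6
tcp_pos: [0.506, -0.0099, 0.0638]
tcp_rot: [0.0, 1.0, 0.029, -0.002]
contact_force: [-17.3, -12.7, 16.3]
gripper_width: 0.374
finger_force: 60.0
```

Call:
drive_tool --moves '[{"tx": 0.08,"ty": 0,"tz": 0,"ax": 0,"ay": 0,"az": 0,"gripper": 1},{"tx": 0,"ty": 0,"tz": 0,"ax": 0,"ay": 0,"az": 0,"gripper": 1}]'

```text
clock: 73.85
tcp_pos: [0.5085, -0.0098, 0.0634]
tcp_rot: [0.0, 1.0, 0.029, -0.005]
contact_force: [-26.9, -16.9, 18.9]
gripper_width: 0.377
finger_force: 60.0
```

Call:
drive_tool --moves '[{"tx": 0.08,"ty": 0.03,"tz": 0,"ax": 0,"ay": 0,"az": 0,"gripper": 1},{"tx": 0,"ty": 0,"tz": 0,"ax": 0,"ay": 0,"az": 0,"gripper": 1},{"tx": 0,"ty": 0,"tz": 0,"ax": 0,"ay": 0,"az": 0,"gripper": 1}]'

```text
clock: 74.22
tcp_pos: [0.5117, -0.0096, 0.0629]
tcp_rot: [-0.001, 1.0, 0.029, -0.007]
contact_force: [-30.8, -3.0, 18.3]
gripper_width: 0.376
finger_force: 60.0
```

Call:
drive_tool --moves '[{"tx": 0.06,"ty": 0,"tz": 0,"ax": 0,"ay": 0,"az": 0,"gripper": 1},{"tx": 0,"ty": 0,"tz": 0,"ax": 0,"ay": 0,"az": 0,"gripper": 1},{"tx": 0,"ty": 0,"tz": 0,"ax": 0,"ay": 0,"az": 0,"gripper": 1}]'

```text
clock: 74.6
tcp_pos: [0.5144, -0.0094, 0.0625]
tcp_rot: [-0.001, 1.0, 0.03, -0.008]
contact_force: [-33.6, -2.7, 17.1]
gripper_width: 0.373
finger_force: 60.0
```

Call:
drive_tool --moves '[{"tx": -0.15,"ty": 0,"tz": 0,"ax": 0,"ay": 0,"az": 0,"gripper": 1},{"tx": -0.15,"ty": 0,"tz": 0,"ax": 0,"ay": 0,"az": 0,"gripper": 1},{"tx": -0.15,"ty": 0,"tz": 0,"ax": 0,"ay": 0,"az": 0,"gripper": 1},{"tx": -0.15,"ty": 0,"tz": 0,"ax": 0,"ay": 0,"az": 0,"gripper": 1},{"tx": -0.15,"ty": 0,"tz": 0,"ax": 0,"ay": 0,"az": 0,"gripper": 1},{"tx": -0.15,"ty": 0,"tz": 0,"ax": 0,"ay": 0,"az": 0,"gripper": 1},{"tx": -0.15,"ty": 0,"tz": 0,"ax": 0,"ay": 0,"az": 0,"gripper": 1},{"tx": -0.05,"ty": 0,"tz": 0,"ax": 0,"ay": 0,"az": 0,"gripper": 1},{"tx": 0,"ty": 0,"tz": 0,"ax": 0,"ay": 0,"az": 0,"gripper": 1}]'

```text
clock: 75.72
tcp_pos: [0.4546, -0.013, 0.0627]
tcp_rot: [-0.001, 1.0, 0.029, -0.001]
contact_force: [-1.0, 9.0, -6.9]
gripper_width: 0.372
finger_force: 60.0
```

Call:
drive_tool --moves '[{"tx": -0.07,"ty": 0,"tz": 0,"ax": 0,"ay": 0,"az": 0,"gripper": 1},{"tx": 0,"ty": 0,"tz": 0,"ax": 0,"ay": 0,"az": 0,"gripper": 1}]'

```text
clock: 75.97
tcp_pos: [0.4541, -0.0131, 0.0629]
tcp_rot: [-0.0, 1.0, 0.028, 0.003]
contact_force: [13.5, 17.9, -16.8]
gripper_width: 0.376
finger_force: 60.0
```

Call:
drive_tool --moves '[{"tx": -0.07,"ty": 0,"tz": 0,"ax": 0,"ay": 0,"az": 0,"gripper": 1},{"tx": 0,"ty": 0,"tz": 0,"ax": 0,"ay": 0,"az": 0,"gripper": 1}]'

```text
clock: 76.22
tcp_pos: [0.4524, -0.0133, 0.0633]
tcp_rot: [0.0, 1.0, 0.028, 0.005]
contact_force: [24.9, 23.7, -20.8]
gripper_width: 0.373
finger_force: 60.0
```

Call:
drive_tool --moves '[{"tx": 0,"ty": 0,"tz": 0,"ax": 0,"ay": 0,"az": 0,"gripper": 0.35},{"tx": 0,"ty": 0,"tz": 0,"ax": 0,"ay": 0,"az": 0,"gripper": 0.35},{"tx": 0,"ty": 0,"tz": 0,"ax": 0,"ay": 0,"az": 0,"gripper": 0.35},{"tx": 0,"ty": 0,"tz": -0.8,"ax": 0,"ay": 0,"az": 0,"gripper": 0.35},{"tx": 0,"ty": 0,"tz": -0.8,"ax": 0,"ay": 0,"az": 0,"gripper": 0.35},{"tx": 0,"ty": 0,"tz": -0.8,"ax": 0,"ay": 0,"az": 0,"gripper": 0.35},{"tx": 0,"ty": 0,"tz": 0,"ax": 0,"ay": 0,"az": 0,"gripper": 0.35},{"tx": 0,"ty": 0,"tz": 0,"ax": 0,"ay": 0,"az": 0,"gripper": 0.35}]'

```text
clock: 77.22
tcp_pos: [0.4472, -0.0144, 0.2059]
tcp_rot: [0.0, 1.0, 0.029, -0.0]
contact_force: [-0.0, 0.6, -0.2]
gripper_width: 0.648
finger_force: 0.0
```

Run:
```python
from h import *
keys("k3");go(.518,.0875,.21,3.4)
i=cv2.imread("pics/k3.png");hh=cv2.cvtColor(i,cv2.COLOR_BGR2HSV)
m=((hh[...,0]<14)&(hh[...,1]>120)&(hh[...,2]>40)).astype(np.uint8);m[240:]=0;k,l,st,ce=cv2.connectedComponentsWithStats(m);print([st[j].tolist() for j in range(1,k) if st[j][4]>8])
cv2.imwrite("pics/k3c.png",cv2.resize(i[40:240,120:440],(800,500),interpolation=cv2.INTER_CUBIC))
```

```text
dot [168. 131.] [0.5154 0.0854]
dot [282. 131.] [ 0.5209 -0.0108]
dot [399. 131.] [ 0.5266 -0.1088]
from [ 0.447  -0.0143  0.2054  3.3025] tx 1.28 ty -1.63 tz -0.08 az -0.02
[[182, 98, 14, 1, 14], [371, 98, 14, 1, 14], [343, 124, 5, 14, 46], [264, 190, 36, 32, 832], [0, 226, 99, 11, 737]]
```

View pics/k3c.png

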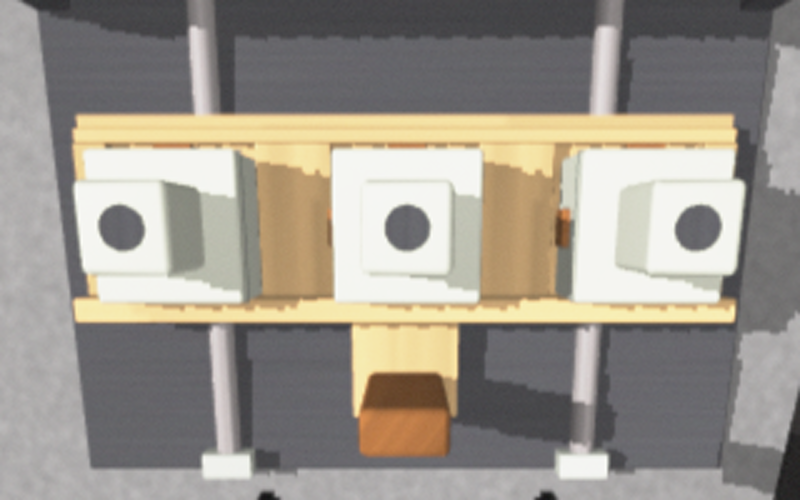

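All front keys are pressed down to slivers, as are the side keys at (330,225) and (562,228). The carriage is back at its stop. Now I'll move the moulds to the drying board.

Call:
drive_tool --moves '[{"tx": 0.3,"ty": -0.38,"tz": -0.08,"ax": 0,"ay": 0,"az": -0.02,"gripper": 0.35},{"tx": 0.4,"ty": -0.5,"tz": 0,"ax": 0,"ay": 0,"az": 0,"gripper": 0.35},{"tx": 0.38,"ty": -0.48,"tz": 0,"ax": 0,"ay": 0,"az": 0,"gripper": 0.35},{"tx": 0.2,"ty": -0.27,"tz": 0,"ax": 0,"ay": 0,"az": 0,"gripper": 0.35},{"tx": 0,"ty": 0,"tz": 0,"ax": 0,"ay": 0,"az": 0,"gripper": 0.35},{"tx": 0,"ty": 0,"tz": 0,"ax": 0,"ay": 0,"az": 0,"gripper": 0.35}]'

```text
clock: 78.03
tcp_pos: [0.5178, 0.0873, 0.2106]
tcp_rot: [0.0, 1.0, 0.03, -0.001]
contact_force: [-0.0, 0.2, -0.4]
gripper_width: 0.652
finger_force: 0.0
```

Run:
```python
from h import *
p=hover(.024,"f2");c=go(p[0],p[1],.084,3.4);c=go(p[0]+.003,p[1],.16,3.4,c);c=go(.615,.299,.16,3.4,c)
```

```text
dot px 283 215 pos [0.5161 0.0858] rect mm [526.9  87. ] [48.2 48.8] yaw mod90 3.4 tcp [0.5178 0.0873 0.2106] psi 3.4
from [0.5179 0.0871 0.2108 3.3996] tx -0.03 ty 0.02 tz 2.11 az -0.00
from [0.5161 0.0858 0.084  3.4   ] tx 0.05 ty 0.00 tz -1.27 az -0.00
from [0.5191 0.0858 0.16   3.4   ] tx 1.81 ty -3.45 tz 0.00 az -0.00
```

Call:
drive_tool --moves '[{"tx": -0.03,"ty": 0.02,"tz": 0.7,"ax": 0,"ay": 0,"az": 0,"gripper": 0.35},{"tx": 0,"ty": 0,"tz": 0.7,"ax": 0,"ay": 0,"az": 0,"gripper": 0.35},{"tx": 0,"ty": 0,"tz": 0.71,"ax": 0,"ay": 0,"az": 0,"gripper": 0.35},{"tx": 0,"ty": 0,"tz": 0,"ax": 0,"ay": 0,"az": 0,"gripper": 1},{"tx": 0,"ty": 0,"tz": 0,"ax": 0,"ay": 0,"az": 0,"gripper": 1},{"tx": 0,"ty": 0,"tz": 0,"ax": 0,"ay": 0,"az": 0,"gripper": 1},{"tx": 0,"ty": 0,"tz": 0,"ax": 0,"ay": 0,"az": 0,"gripper": 1},{"tx": 0,"ty": 0,"tz": 0,"ax": 0,"ay": 0,"az": 0,"gripper": 1},{"tx": 0,"ty": 0,"tz": 0,"ax": 0,"ay": 0,"az": 0,"gripper": 1}]' --squeeze 40

```text
clock: 79.2
tcp_pos: [0.5174, 0.0866, 0.0858]
tcp_rot: [0.0, 1.0, 0.03, 0.001]
contact_force: [-1.2, -0.6, 7.4]
gripper_width: 0.334
finger_force: 40.0
```

Call:
drive_tool --moves '[{"tx": 0.02,"ty": 0,"tz": -0.3,"ax": 0,"ay": 0,"az": 0,"gripper": 1},{"tx": 0.02,"ty": 0,"tz": -0.5,"ax": 0,"ay": 0,"az": 0,"gripper": 1},{"tx": 0,"ty": 0,"tz": -0.45,"ax": 0,"ay": 0,"az": 0,"gripper": 1},{"tx": 0.25,"ty": -0.45,"tz": 0,"ax": 0,"ay": 0,"az": 0,"gripper": 1},{"tx": 0.35,"ty": -0.7,"tz": 0,"ax": 0,"ay": 0,"az": 0,"gripper": 1},{"tx": 0.4,"ty": -0.8,"tz": 0,"ax": 0,"ay": 0,"az": 0,"gripper": 1},{"tx": 0.4,"ty": -0.8,"tz": 0,"ax": 0,"ay": 0,"az": 0,"gripper": 1},{"tx": 0.3,"ty": -0.5,"tz": 0,"ax": 0,"ay": 0,"az": 0,"gripper": 1},{"tx": 0.11,"ty": -0.2,"tz": 0,"ax": 0,"ay": 0,"az": 0,"gripper": 1},{"tx": 0,"ty": 0,"tz": 0,"ax": 0,"ay": 0,"az": 0,"gripper": 1},{"tx": 0,"ty": 0,"tz": 0,"ax": 0,"ay": 0,"az": 0,"gripper": 1}]'

```text
clock: 80.58
tcp_pos: [0.6147, 0.2987, 0.1595]
tcp_rot: [0.0, 1.0, 0.03, -0.0]
contact_force: [-0.9, -0.6, -3.9]
gripper_width: 0.335
finger_force: 40.0
```

Run:
```python
from h import *
go(.615,.299,.0745,3.4)
im=vision.grab_frame("wrist");cv2.imwrite("pics/b1.png",im);c=vision.calibration("wrist");hh=cv2.cvtColor(im,cv2.COLOR_BGR2HSV);w=(hh[...,0]>8)&(hh[...,0]<25)&(hh[...,1]>80)&(hh[...,2]>60)
for v in(150,180,200):
    r=np.where(w[v,:420])[0]
    if len(r):print(v,r.min(),r.max(),np.round(ray(c,r.min(),v,.012),3),np.round(ray(c,r.max(),v,.012),3))
for u in(240,320):
    r=np.where(w[:220,u])[0]
    if len(r):print(u,r.min(),np.round(ray(c,u,r.min(),.012),3))
```

```text
from [0.6147 0.2987 0.1595 3.3945] tx 0.01 ty -0.01 tz 1.42 az -0.00
150 211 353 [0.665 0.376 0.012] [0.674 0.227 0.012]
180 212 350 [0.633 0.375 0.012] [0.642 0.227 0.012]
200 213 348 [0.611 0.374 0.012] [0.62  0.226 0.012]
240 140 [0.677 0.346 0.012]
320 143 [0.679 0.262 0.012]
```

Call:
drive_tool --moves '[{"tx": 0,"ty": 0,"tz": 0.5,"ax": 0,"ay": 0,"az": 0,"gripper": 1},{"tx": 0,"ty": 0,"tz": 0.5,"ax": 0,"ay": 0,"az": 0,"gripper": 1},{"tx": 0,"ty": 0,"tz": 0.25,"ax": 0,"ay": 0,"az": 0,"gripper": 1},{"tx": 0,"ty": 0,"tz": 0.12,"ax": 0,"ay": 0,"az": 0,"gripper": 1},{"tx": 0,"ty": 0,"tz": 0.05,"ax": 0,"ay": 0,"az": 0,"gripper": 1},{"tx": 0,"ty": 0,"tz": 0.01,"ax": 0,"ay": 0,"az": 0,"gripper": 1},{"tx": 0,"ty": 0,"tz": 0,"ax": 0,"ay": 0,"az": 0,"gripper": 0.35},{"tx": 0,"ty": 0,"tz": 0,"ax": 0,"ay": 0,"az": 0,"gripper": 0.35},{"tx": 0,"ty": 0,"tz": 0,"ax": 0,"ay": 0,"az": 0,"gripper": 0.35}]'

```text
clock: 81.75
tcp_pos: [0.6153, 0.2999, 0.0741]
tcp_rot: [-0.0, 1.0, 0.03, 0.0]
contact_force: [0.3, -0.3, -0.0]
gripper_width: 0.594
finger_force: 0.0
```

Call:
drive_tool --moves '[{"tx": 0,"ty": 0,"tz": -0.6,"ax": 0,"ay": 0,"az": 0,"gripper": 0.35},{"tx": 0,"ty": 0,"tz": -0.8,"ax": 0,"ay": 0,"az": 0,"gripper": 0.35},{"tx": 0,"ty": 0,"tz": -0.8,"ax": 0,"ay": 0,"az": 0,"gripper": 0.35},{"tx": 0,"ty": 0,"tz": 0,"ax": 0,"ay": 0,"az": 0,"gripper": 0.35}]'

```text
clock: 82.25
tcp_pos: [0.6165, 0.3004, 0.2101]
tcp_rot: [-0.001, 1.0, 0.03, 0.003]
contact_force: [-0.2, -0.3, -0.2]
gripper_width: 0.653
finger_force: 0.0
```

Run:
```python
from h import *
p=hover(.012,"fb1");go(.523,-.0108,.21,3.4)
```

```text
dot px 283 214 pos [0.6134 0.2986] rect mm [623.8 299.9] [47.7 48.2] yaw mod90 3.5 tcp [0.6165 0.3004 0.2101] psi 3.4
from [0.6156 0.3    0.2075 3.4387] tx -1.85 ty 5.08 tz -0.04 az 0.01
```

Call:
drive_tool --moves '[{"tx": -0.18,"ty": 0.48,"tz": 0,"ax": 0,"ay": 0,"az": 0,"gripper": 0.35},{"tx": -0.27,"ty": 0.75,"tz": 0,"ax": 0,"ay": 0,"az": 0,"gripper": 0.35},{"tx": -0.3,"ty": 0.8,"tz": 0,"ax": 0,"ay": 0,"az": 0,"gripper": 0.35},{"tx": -0.3,"ty": 0.8,"tz": 0,"ax": 0,"ay": 0,"az": 0,"gripper": 0.35},{"tx": -0.3,"ty": 0.8,"tz": 0,"ax": 0,"ay": 0,"az": 0,"gripper": 0.35},{"tx": -0.27,"ty": 0.75,"tz": 0,"ax": 0,"ay": 0,"az": 0,"gripper": 0.35},{"tx": -0.18,"ty": 0.5,"tz": 0,"ax": 0,"ay": 0,"az": 0,"gripper": 0.35},{"tx": -0.05,"ty": 0.2,"tz": 0,"ax": 0,"ay": 0,"az": 0,"gripper": 0.35},{"tx": 0,"ty": 0,"tz": 0,"ax": 0,"ay": 0,"az": 0,"gripper": 0.35},{"tx": 0,"ty": 0,"tz": 0,"ax": 0,"ay": 0,"az": 0,"gripper": 0.35}]'

```text
clock: 83.55
tcp_pos: [0.5228, -0.0102, 0.2053]
tcp_rot: [-0.0, 1.0, 0.03, -0.0]
contact_force: [-0.8, 0.5, 0.3]
gripper_width: 0.647
finger_force: 0.0
```

Run:
```python
from h import *
p=hover(.024,"f1");c=go(p[0],p[1],.084,3.4);c=go(p[0]+.002,p[1],.16,3.4,c);c=go(.523,.2995,.16,3.4,c)
```

```text
dot px 282 217 pos [ 0.5213 -0.0108] rect mm [532.2  -9.7] [49.1 48.6] yaw mod90 3.5 tcp [ 0.5228 -0.0102  0.2053] psi 3.5
from [ 0.5228 -0.0101  0.2054  3.4987] tx -0.03 ty 0.01 tz 2.02 az 0.02
from [ 0.5213 -0.0108  0.084   3.4   ] tx 0.03 ty 0.00 tz -1.27 az -0.00
from [ 0.5233 -0.0108  0.16    3.4   ] tx 0.30 ty -5.16 tz 0.00 az -0.00
```

Call:
drive_tool --moves '[{"tx": -0.03,"ty": 0.01,"tz": 0.7,"ax": 0,"ay": 0,"az": 0.02,"gripper": 0.35},{"tx": 0,"ty": 0,"tz": 0.7,"ax": 0,"ay": 0,"az": 0,"gripper": 0.35},{"tx": 0,"ty": 0,"tz": 0.62,"ax": 0,"ay": 0,"az": 0,"gripper": 0.35},{"tx": 0,"ty": 0,"tz": 0,"ax": 0,"ay": 0,"az": 0,"gripper": 1},{"tx": 0,"ty": 0,"tz": 0,"ax": 0,"ay": 0,"az": 0,"gripper": 1},{"tx": 0,"ty": 0,"tz": 0,"ax": 0,"ay": 0,"az": 0,"gripper": 1},{"tx": 0,"ty": 0,"tz": 0,"ax": 0,"ay": 0,"az": 0,"gripper": 1},{"tx": 0,"ty": 0,"tz": 0,"ax": 0,"ay": 0,"az": 0,"gripper": 1},{"tx": 0,"ty": 0,"tz": 0,"ax": 0,"ay": 0,"az": 0,"gripper": 1}]'

```text
clock: 84.72
tcp_pos: [0.5215, -0.0117, 0.0855]
tcp_rot: [0.0, 1.0, 0.029, 0.001]
contact_force: [0.3, 3.3, 7.8]
gripper_width: 0.336
finger_force: 39.9
```

Call:
drive_tool --moves '[{"tx": 0.02,"ty": 0,"tz": -0.3,"ax": 0,"ay": 0,"az": 0,"gripper": 1},{"tx": 0.01,"ty": 0,"tz": -0.5,"ax": 0,"ay": 0,"az": 0,"gripper": 1},{"tx": 0,"ty": 0,"tz": -0.45,"ax": 0,"ay": 0,"az": 0,"gripper": 1},{"tx": 0.03,"ty": -0.46,"tz": 0,"ax": 0,"ay": 0,"az": 0,"gripper": 1},{"tx": 0.04,"ty": -0.75,"tz": 0,"ax": 0,"ay": 0,"az": 0,"gripper": 1},{"tx": 0.05,"ty": -0.85,"tz": 0,"ax": 0,"ay": 0,"az": 0,"gripper": 1},{"tx": 0.05,"ty": -0.85,"tz": 0,"ax": 0,"ay": 0,"az": 0,"gripper": 1},{"tx": 0.05,"ty": -0.85,"tz": 0,"ax": 0,"ay": 0,"az": 0,"gripper": 1},{"tx": 0.05,"ty": -0.7,"tz": 0,"ax": 0,"ay": 0,"az": 0,"gripper": 1},{"tx": 0.03,"ty": -0.5,"tz": 0,"ax": 0,"ay": 0,"az": 0,"gripper": 1},{"tx": 0,"ty": -0.2,"tz": 0,"ax": 0,"ay": 0,"az": 0,"gripper": 1},{"tx": 0,"ty": 0,"tz": 0,"ax": 0,"ay": 0,"az": 0,"gripper": 1}]'

```text
clock: 86.22
tcp_pos: [0.5224, 0.2985, 0.1593]
tcp_rot: [0.0, 1.0, 0.029, -0.0]
contact_force: [0.2, -0.1, -3.8]
gripper_width: 0.332
finger_force: 40.0
```

Run:
```python
from h import *
go(.523,.2995,.0745,3.4)
```

```text
from [0.5224 0.2985 0.1593 3.3607] tx 0.01 ty -0.02 tz 1.41 az -0.01
```

Call:
drive_tool --moves '[{"tx": 0,"ty": -0.02,"tz": 0.5,"ax": 0,"ay": 0,"az": 0,"gripper": 1},{"tx": 0,"ty": 0,"tz": 0.5,"ax": 0,"ay": 0,"az": 0,"gripper": 1},{"tx": 0,"ty": 0,"tz": 0.25,"ax": 0,"ay": 0,"az": 0,"gripper": 1},{"tx": 0,"ty": 0,"tz": 0.12,"ax": 0,"ay": 0,"az": 0,"gripper": 1},{"tx": 0,"ty": 0,"tz": 0.05,"ax": 0,"ay": 0,"az": 0,"gripper": 1},{"tx": 0,"ty": 0,"tz": 0.01,"ax": 0,"ay": 0,"az": 0,"gripper": 1},{"tx": 0,"ty": 0,"tz": 0,"ax": 0,"ay": 0,"az": 0,"gripper": 0.35},{"tx": 0,"ty": 0,"tz": 0,"ax": 0,"ay": 0,"az": 0,"gripper": 0.35},{"tx": 0,"ty": 0,"tz": 0,"ax": 0,"ay": 0,"az": 0,"gripper": 0.35}]'

```text
clock: 87.35
tcp_pos: [0.5228, 0.2998, 0.074]
tcp_rot: [-0.0, 1.0, 0.029, 0.0]
contact_force: [0.2, -0.4, -0.0]
gripper_width: 0.594
finger_force: 0.0
```

Call:
drive_tool --moves '[{"tx": 0,"ty": 0,"tz": -0.6,"ax": 0,"ay": 0,"az": 0,"gripper": 0.35},{"tx": 0,"ty": 0,"tz": -0.8,"ax": 0,"ay": 0,"az": 0,"gripper": 0.35},{"tx": 0,"ty": 0,"tz": -0.8,"ax": 0,"ay": 0,"az": 0,"gripper": 0.35},{"tx": 0,"ty": 0,"tz": 0,"ax": 0,"ay": 0,"az": 0,"gripper": 0.35}]'

```text
clock: 87.85
tcp_pos: [0.5238, 0.3003, 0.2094]
tcp_rot: [-0.001, 1.0, 0.029, 0.003]
contact_force: [0.2, 0.4, -1.3]
gripper_width: 0.651
finger_force: 0.0
```

Run:
```python
from h import *
p=hover(.012,"fb2");go(.5285,-.108,.208,3.4)
```

```text
dot px 283 212 pos [0.5223 0.2985] rect mm [532.8 299.9] [48.4 48.2] yaw mod90 3.4 tcp [0.5238 0.3003 0.2094] psi 3.3
from [0.523  0.2999 0.207  3.3167] tx -0.30 ty 6.79 tz -0.02 az -0.01
```

Call:
drive_tool --moves '[{"tx": -0.02,"ty": 0.5,"tz": 0,"ax": 0,"ay": 0,"az": 0,"gripper": 0.35},{"tx": -0.04,"ty": 0.8,"tz": 0,"ax": 0,"ay": 0,"az": 0,"gripper": 0.35},{"tx": -0.04,"ty": 0.85,"tz": 0,"ax": 0,"ay": 0,"az": 0,"gripper": 0.35},{"tx": -0.04,"ty": 0.85,"tz": 0,"ax": 0,"ay": 0,"az": 0,"gripper": 0.35},{"tx": -0.04,"ty": 0.85,"tz": 0,"ax": 0,"ay": 0,"az": 0,"gripper": 0.35},{"tx": -0.04,"ty": 0.85,"tz": 0,"ax": 0,"ay": 0,"az": 0,"gripper": 0.35},{"tx": -0.04,"ty": 0.85,"tz": 0,"ax": 0,"ay": 0,"az": 0,"gripper": 0.35},{"tx": -0.04,"ty": 0.7,"tz": 0,"ax": 0,"ay": 0,"az": 0,"gripper": 0.35},{"tx": 0,"ty": 0.4,"tz": 0,"ax": 0,"ay": 0,"az": 0,"gripper": 0.35},{"tx": 0,"ty": 0.14,"tz": 0,"ax": 0,"ay": 0,"az": 0,"gripper": 0.35},{"tx": 0,"ty": 0,"tz": 0,"ax": 0,"ay": 0,"az": 0,"gripper": 0.35},{"tx": 0,"ty": 0,"tz": 0,"ax": 0,"ay": 0,"az": 0,"gripper": 0.35}]'

```text
clock: 89.4
tcp_pos: [0.5281, -0.1071, 0.2053]
tcp_rot: [-0.0, 1.0, 0.029, -0.0]
contact_force: [-0.4, 0.0, 0.2]
gripper_width: 0.651
finger_force: 0.0
```

Run:
```python
from h import *
p=hover(.024,"f0");c=go(p[0],p[1],.084,3.4);c=go(p[0]+.002,p[1],.16,3.4,c);c=go(.432,.298,.16,3.4,c)
```

```text
dot px 284 216 pos [ 0.5272 -0.1095] rect mm [ 538.5 -108.2] [49.1 48.9] yaw mod90 3.4 tcp [ 0.5281 -0.1071  0.2053] psi 3.4
from [ 0.5282 -0.1071  0.2055  3.3801] tx -0.02 ty 0.04 tz 2.02 az -0.00
from [ 0.5272 -0.1095  0.084   3.4   ] tx 0.03 ty 0.00 tz -1.27 az -0.00
from [ 0.5292 -0.1095  0.16    3.4   ] tx -1.21 ty -6.88 tz 0.00 az -0.00
```

Call:
drive_tool --moves '[{"tx": -0.02,"ty": 0.04,"tz": 0.7,"ax": 0,"ay": 0,"az": 0,"gripper": 0.35},{"tx": 0,"ty": 0,"tz": 0.7,"ax": 0,"ay": 0,"az": 0,"gripper": 0.35},{"tx": 0,"ty": 0,"tz": 0.62,"ax": 0,"ay": 0,"az": 0,"gripper": 0.35},{"tx": 0,"ty": 0,"tz": 0,"ax": 0,"ay": 0,"az": 0,"gripper": 1},{"tx": 0,"ty": 0,"tz": 0,"ax": 0,"ay": 0,"az": 0,"gripper": 1},{"tx": 0,"ty": 0,"tz": 0,"ax": 0,"ay": 0,"az": 0,"gripper": 1},{"tx": 0,"ty": 0,"tz": 0,"ax": 0,"ay": 0,"az": 0,"gripper": 1},{"tx": 0,"ty": 0,"tz": 0,"ax": 0,"ay": 0,"az": 0,"gripper": 1},{"tx": 0,"ty": 0,"tz": 0,"ax": 0,"ay": 0,"az": 0,"gripper": 1}]'

```text
clock: 90.58
tcp_pos: [0.5277, -0.1103, 0.0856]
tcp_rot: [0.0, 1.0, 0.029, 0.001]
contact_force: [0.5, 4.3, 7.2]
gripper_width: 0.336
finger_force: 39.9
```

Call:
drive_tool --moves '[{"tx": 0.02,"ty": 0,"tz": -0.3,"ax": 0,"ay": 0,"az": 0,"gripper": 1},{"tx": 0.01,"ty": 0,"tz": -0.6,"ax": 0,"ay": 0,"az": 0,"gripper": 1},{"tx": 0,"ty": 0,"tz": -0.6,"ax": 0,"ay": 0,"az": 0,"gripper": 1},{"tx": -0.09,"ty": -0.5,"tz": 0,"ax": 0,"ay": 0,"az": 0,"gripper": 1},{"tx": -0.14,"ty": -0.8,"tz": 0,"ax": 0,"ay": 0,"az": 0,"gripper": 1},{"tx": -0.16,"ty": -0.9,"tz": 0,"ax": 0,"ay": 0,"az": 0,"gripper": 1},{"tx": -0.16,"ty": -0.9,"tz": 0,"ax": 0,"ay": 0,"az": 0,"gripper": 1},{"tx": -0.16,"ty": -0.9,"tz": 0,"ax": 0,"ay": 0,"az": 0,"gripper": 1},{"tx": -0.16,"ty": -0.9,"tz": 0,"ax": 0,"ay": 0,"az": 0,"gripper": 1},{"tx": -0.15,"ty": -0.85,"tz": 0,"ax": 0,"ay": 0,"az": 0,"gripper": 1},{"tx": -0.12,"ty": -0.7,"tz": 0,"ax": 0,"ay": 0,"az": 0,"gripper": 1},{"tx": -0.07,"ty": -0.43,"tz": 0,"ax": 0,"ay": 0,"az": 0,"gripper": 1}]'

```text
clock: 92.08
tcp_pos: [0.4317, 0.2991, 0.1745]
tcp_rot: [0.0, 1.0, 0.03, 0.0]
contact_force: [0.7, 0.4, -4.0]
gripper_width: 0.334
finger_force: 40.0
```

Call:
drive_tool --moves '[{"tx": 0,"ty": 0,"tz": 0,"ax": 0,"ay": 0,"az": 0,"gripper": 1},{"tx": 0,"ty": 0,"tz": 0,"ax": 0,"ay": 0,"az": 0,"gripper": 1}]'

```text
clock: 92.32
tcp_pos: [0.4326, 0.2969, 0.1744]
tcp_rot: [0.0, 1.0, 0.029, -0.0]
contact_force: [0.4, 0.0, -2.9]
gripper_width: 0.332
finger_force: 40.0
```

Run:
```python
from h import *
go(.432,.298,.0745,3.4)
```

```text
from [0.4326 0.2969 0.1744 3.3204] tx -0.01 ty -0.02 tz 1.66 az -0.01
```

Call:
drive_tool --moves '[{"tx": 0,"ty": -0.01,"tz": 0.5,"ax": 0,"ay": 0,"az": 0,"gripper": 1},{"tx": 0,"ty": 0,"tz": 0.6,"ax": 0,"ay": 0,"az": 0,"gripper": 1},{"tx": 0,"ty": 0,"tz": 0.35,"ax": 0,"ay": 0,"az": 0,"gripper": 1},{"tx": 0,"ty": 0,"tz": 0.15,"ax": 0,"ay": 0,"az": 0,"gripper": 1},{"tx": 0,"ty": 0,"tz": 0.06,"ax": 0,"ay": 0,"az": 0,"gripper": 1},{"tx": 0,"ty": 0,"tz": 0.01,"ax": 0,"ay": 0,"az": 0,"gripper": 1},{"tx": 0,"ty": 0,"tz": 0,"ax": 0,"ay": 0,"az": 0,"gripper": 0.35},{"tx": 0,"ty": 0,"tz": 0,"ax": 0,"ay": 0,"az": 0,"gripper": 0.35},{"tx": 0,"ty": 0,"tz": 0,"ax": 0,"ay": 0,"az": 0,"gripper": 0.35}]'

```text
clock: 93.45
tcp_pos: [0.4327, 0.2982, 0.0746]
tcp_rot: [-0.0, 1.0, 0.029, 0.0]
contact_force: [0.3, 0.0, 1.2]
gripper_width: 0.594
finger_force: 0.0
```

Call:
drive_tool --moves '[{"tx": 0,"ty": 0,"tz": -0.6,"ax": 0,"ay": 0,"az": 0,"gripper": 0.35},{"tx": 0,"ty": 0,"tz": -0.8,"ax": 0,"ay": 0,"az": 0,"gripper": 0.35},{"tx": 0,"ty": 0,"tz": -0.8,"ax": 0,"ay": 0,"az": 0,"gripper": 0.35},{"tx": 0,"ty": 0,"tz": 0,"ax": 0,"ay": 0,"az": 0,"gripper": 0.35}]'

```text
clock: 93.95
tcp_pos: [0.4337, 0.2987, 0.2096]
tcp_rot: [-0.001, 1.0, 0.029, 0.003]
contact_force: [0.8, 0.6, -0.3]
gripper_width: 0.647
finger_force: 0.0
```

Run:
```python
from h import *
p=hover(.012,"fb3");go(.447,-.0142,.208,3.4)
```

```text
dot px 283 213 pos [0.4318 0.2967] rect mm [442.1 297.6] [47.6 48.9] yaw mod90 3.4 tcp [0.4337 0.2987 0.2096] psi 3.3
from [0.4329 0.2983 0.2075 3.3227] tx -0.07 ty 5.21 tz -0.01 az -0.01
```

Call:
drive_tool --moves '[{"tx": -0.01,"ty": 0.5,"tz": 0,"ax": 0,"ay": 0,"az": 0,"gripper": 0.35},{"tx": -0.01,"ty": 0.75,"tz": 0,"ax": 0,"ay": 0,"az": 0,"gripper": 0.35},{"tx": -0.01,"ty": 0.85,"tz": 0,"ax": 0,"ay": 0,"az": 0,"gripper": 0.35},{"tx": -0.01,"ty": 0.85,"tz": 0,"ax": 0,"ay": 0,"az": 0,"gripper": 0.35},{"tx": -0.01,"ty": 0.85,"tz": 0,"ax": 0,"ay": 0,"az": 0,"gripper": 0.35},{"tx": -0.01,"ty": 0.75,"tz": 0,"ax": 0,"ay": 0,"az": 0,"gripper": 0.35},{"tx": -0.01,"ty": 0.5,"tz": 0,"ax": 0,"ay": 0,"az": 0,"gripper": 0.35},{"tx": 0,"ty": 0.15,"tz": 0,"ax": 0,"ay": 0,"az": 0,"gripper": 0.35},{"tx": 0,"ty": 0,"tz": 0,"ax": 0,"ay": 0,"az": 0,"gripper": 0.35},{"tx": 0,"ty": 0,"tz": 0,"ax": 0,"ay": 0,"az": 0,"gripper": 0.35}]'

```text
clock: 95.25
tcp_pos: [0.4463, -0.0128, 0.2059]
tcp_rot: [-0.0, 1.0, 0.029, -0.0]
contact_force: [-0.0, -0.2, -0.5]
gripper_width: 0.648
finger_force: 0.0
```

Run:
```python
from h import *
keys("k4");c=vision.calibration("wrist");i=cv2.imread("pics/k4.png");hh=cv2.cvtColor(i,cv2.COLOR_BGR2HSV)
m=((hh[...,0]<14)&(hh[...,1]>120)&(hh[...,2]>40)).astype(np.uint8);m[240:]=0;k,l,st,ce=cv2.connectedComponentsWithStats(m);print([st[j].tolist() for j in range(1,k) if st[j][4]>200])
go(.447,-.0135,.062,3.4)
```

```text
[[265, 189, 37, 32, 839], [0, 225, 100, 11, 750]]
from [ 0.4463 -0.0127  0.206   3.3827] tx 0.01 ty 0.01 tz 2.40 az -0.00
```

Call:
drive_tool --moves '[{"tx": 0,"ty": 0.01,"tz": 0.8,"ax": 0,"ay": 0,"az": 0,"gripper": 0.35},{"tx": 0,"ty": 0,"tz": 0.8,"ax": 0,"ay": 0,"az": 0,"gripper": 0.35},{"tx": 0,"ty": 0,"tz": 0.78,"ax": 0,"ay": 0,"az": 0,"gripper": 0.35},{"tx": 0,"ty": 0,"tz": 0,"ax": 0,"ay": 0,"az": 0,"gripper": 1},{"tx": 0,"ty": 0,"tz": 0,"ax": 0,"ay": 0,"az": 0,"gripper": 1},{"tx": 0,"ty": 0,"tz": 0,"ax": 0,"ay": 0,"az": 0,"gripper": 1},{"tx": 0,"ty": 0,"tz": 0,"ax": 0,"ay": 0,"az": 0,"gripper": 1},{"tx": 0,"ty": 0,"tz": 0,"ax": 0,"ay": 0,"az": 0,"gripper": 1}]'

```text
clock: 96.3
tcp_pos: [0.4472, -0.0134, 0.0651]
tcp_rot: [-0.0, 1.0, 0.029, 0.002]
contact_force: [2.0, 12.1, 4.0]
gripper_width: 0.374
finger_force: 40.0
```

Call:
drive_tool --moves '[{"tx": -0.05,"ty": 0,"tz": 0,"ax": 0,"ay": 0,"az": 0,"gripper": 1},{"tx": -0.05,"ty": 0,"tz": 0,"ax": 0,"ay": 0,"az": 0,"gripper": 1},{"tx": 0,"ty": 0,"tz": 0,"ax": 0,"ay": 0,"az": 0,"gripper": 1}]'

```text
clock: 96.68
tcp_pos: [0.4457, -0.0136, 0.0653]
tcp_rot: [0.0, 1.0, 0.028, 0.006]
contact_force: [23.0, 25.1, -11.2]
gripper_width: 0.379
finger_force: 40.0
```

Call:
drive_tool --moves '[{"tx": 0,"ty": 0,"tz": 0,"ax": 0,"ay": 0,"az": 0,"gripper": 0.3},{"tx": 0,"ty": 0,"tz": 0,"ax": 0,"ay": 0,"az": 0,"gripper": 0.3},{"tx": 0,"ty": 0,"tz": 0,"ax": 0,"ay": 0,"az": 0,"gripper": 0.3},{"tx": 0,"ty": 0,"tz": -0.7,"ax": 0,"ay": 0,"az": 0,"gripper": 0.3},{"tx": 0,"ty": 0,"tz": -0.8,"ax": 0,"ay": 0,"az": 0,"gripper": 0.3},{"tx": 0,"ty": 0,"tz": -0.8,"ax": 0,"ay": 0,"az": 0,"gripper": 0.3},{"tx": 0,"ty": 0,"tz": -0.5,"ax": 0,"ay": 0,"az": 0,"gripper": 0.3},{"tx": 0,"ty": 0,"tz": 0,"ax": 0,"ay": 0,"az": 0,"gripper": 0.3}]'

```text
clock: 97.68
tcp_pos: [0.441, -0.0148, 0.2334]
tcp_rot: [0.001, 1.0, 0.029, 0.002]
contact_force: [-0.4, 0.4, -0.2]
gripper_width: 0.703
finger_force: 0.0
```

Run:
```python
from h import *
t=vision.grab_frame("top");s=vision.grab_frame("scene");cv2.imwrite("pics/tend.png",t);cv2.imwrite("pics/send.png",s)
cs=vision.calibration("scene");ct=vision.calibration("top")
for x,y in((.6134,.2986),(.5223,.2985),(.4318,.2967)):
    for n,c,im in(("top",ct,t),("scene",cs,s)):
        u,v=proj(c,[x,y,.103]);uu,vv=int(u),int(v);g=im[vv-8:vv+9,uu-8:uu+9].max(2);print(n,round(u),round(v),"min",g.min(),"max",g.max())
a=cv2.imread("pics/top0.png").astype(int);d=abs(a-t).max(2)[50:160,200:385]
print("bystander change px",(d>50).sum())
```

```text
top 140 184 min 70 max 232
scene 380 169 min 103 max 255
top 139 229 min 72 max 230
scene 359 149 min 113 max 254
top 138 274 min 70 max 230
scene 340 132 min 115 max 255
bystander change px 0
```

Run:
```python
from h import *
for n in("hd","fb1","fb2","fb3"):
    i=cv2.imread(f"pics/{n}.png");hh=cv2.cvtColor(i,cv2.COLOR_BGR2HSV);m=((hh[...,0]<10)&(hh[...,1]>150)&(hh[...,2]>40)&(hh[...,2]<215)).astype(np.uint8);m[:150]=0;m[262:]=0;m[:,:235]=0;m[:,335:]=0
    k,l,st,ce=cv2.connectedComponentsWithStats(m);print(n,[st[j].tolist() for j in range(1,k) if st[j][4]>5])
```

```text
hd []
fb1 []
fb2 []
fb3 []
```

Run:
```python
from h import *
i=cv2.imread("pics/hd.png");print("key colour",cv2.cvtColor(i,cv2.COLOR_BGR2HSV)[[180,211,180],[283,315,250]].tolist())
for n in("hd","fb1","fb2","fb3"):
    hh=cv2.cvtColor(cv2.imread(f"pics/{n}.png"),cv2.COLOR_BGR2HSV);m=((hh[...,0]<12)&(hh[...,1]>140)&(hh[...,2]<200)&(hh[...,2]>60)).astype(np.uint8);m[:150]=0;m[262:]=0;m[:,:235]=0;m[:,335:]=0
    k,l,st,ce=cv2.connectedComponentsWithStats(m);print(n,[st[j].tolist() for j in range(1,k) if st[j][4]>4])
```

```text
key colour [[13, 158, 189], [13, 150, 126], [18, 117, 231]]
hd []
fb1 [[239, 151, 4, 2, 5], [244, 150, 6, 4, 11], [253, 150, 5, 4, 10], [258, 150, 38, 6, 83], [301, 150, 4, 3, 7], [306, 150, 7, 3, 10]]
fb2 []
fb3 [[235, 231, 12, 5, 22], [253, 232, 7, 5, 11], [280, 232, 10, 5, 23], [294, 233, 6, 2, 7], [300, 233, 9, 3, 14], [266, 235, 4, 3, 6], [321, 234, 7, 5, 12]]
```

Run:
```python
from h import *
for n in("hd","fb1","fb2","fb3"):
    hh=cv2.cvtColor(cv2.imread(f"pics/{n}.png"),cv2.COLOR_BGR2HSV);m=((hh[...,0]<16)&(hh[...,1]>140)&(hh[...,2]<205)&(hh[...,2]>60)).astype(np.uint8);m[:158]=0;m[262:]=0;m[:,:235]=0;m[:,335:]=0
    k,l,st,ce=cv2.connectedComponentsWithStats(m);print(n,[st[j].tolist() for j in range(1,k) if st[j][4]>8])
```

```text
hd [[276, 174, 14, 13, 174], [310, 204, 11, 15, 133]]
fb1 [[277, 171, 13, 3, 39]]
fb2 [[277, 170, 13, 3, 28]]
fb3 [[277, 170, 13, 3, 37], [235, 230, 100, 10, 630]]
```

```bash
python3 -c "
from workcell import ticket
print(ticket.close_job())"
```

```text
the job is handed in; nothing more can be done
None
```

The job is handed in: all three moulds had both keys driven in and stand upright on the drying board, the carriage is fully drawn back, and the bowl, tub and mug are undisturbed; the +x keys measured about 3 mm proud at the end, while the +y keys rest on the full stroke and an earlier wrist view.

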